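Change the sleeve in the split clamp

ROBOT

A 6-joint arm with a two-finger parallel gripper is mounted at the origin on a cart in front of the work surface, level with it; the furniture and walls round the work are solid. World frame = base frame: x ahead of the robot, y to its left, z up, the work surface at z = 0. Lengths are in m, angles in rad, forces in N, time in s.
With the tool pointing down it reaches from about 0.375 to 0.975 m from the base axis. Payload 3.8 kg.
Tool frame: the origin (TCP) lies on the centre line of the jaws, within the pads' length; the fingertips stand 19 mm ahead of it and the grasp point (between the pads) is the TCP; z points along the fingers, y is the direction in which the jaws open and shut (so a half turn about z gives the same grasp; the last joint's range is limited). The gripper opens to 85 mm and grips with 20 to 120 N. Pads are 22 mm wide; open, the fingers measure 114 mm over their backs; the gripper's body (76 mm by 85 mm) begins 54 mm behind the grasp point. The pads swing forward as they close: fully open they stand 13 mm farther back than shut.
Start: joints at [-0.037, 0.264, 1.604, -0, 1.274, -0.037], TCP at [0.675, -0, 0.25] pointing down, gripper open.
Joint ranges: [-2.63, 2.63], [-0.94, 2.18], [0.31, 2.57], [-1.31, 4.45], [0, 2.66], [-2.55, 2.55]. Speed limits (rad/s): [2.57, 2.57, 3.14, 3.14, 3.14, 3.14].

INTERFACE

Orientations are given as a 3x3 rotation matrix whose columns are the frame's x, y, z axes.
In Python, from bench import ctrl gives the robot as it stands.
- The arm moves only by the tool jog_arm, never from a script. Its argument "increments" is a list of rows, each an object with "slide": the shift along the tool's x, y, z in mm, a list of three; "yaw": the turn about the tool's z in degrees; "claw": the finger opening in mm, from 0 to 85.4. A call has 1 to 12 rows; each row shifts and turns the pose as measured when the row begins, along the tool's axes as they then stand; what a row does not reach is not made up. A row lasts 1/8 s, in which the tool goes at most 62.5 mm and 10.7 degrees, less where a joint would pass 70% of its speed; a pose out of reach is approached as far as the arm can. A call is refused whole if a number of a shift passes 62.5 or a number of a turn 10.7, either way. A call with a gripper value outside its range is refused whole. The fingers move at their own pace and stop on an object; "grip_force" is the grip in N (left out, the last holds). Time passes only in rows, so rows that do not move let the fingers close. It gives the time, the measured TCP pose, the force and the opening at its end, in the units of the state.
- ctrl.observe(): the state, without advancing time (a new reading comes with each control period).
- ctrl.snapshot(name): name is "scene" or "side" or "wrist"; returns a dict with "img" (480x640x3 uint8, red, green, blue), "intrinsics" (3x3 intrinsics, pixels), "k1" (the pictures are not rectified: a ray, as slopes to the right and down, at radius r is drawn at 1 + k1 r^2 times it, then the intrinsics apply), "origin" and "rotation" of the camera in the world. Camera axes: x right, y down, z forward; pixel columns grow to the right and rows downward; lengths in m; the calibration is good to about 2 mm. A picture is of the moment at which its call begins. There is no depth.
- ctrl.finish_job(): hands the job in, once; it reports no verdict.
The state is a dict: "t": time; "joints": joint angles; "qd": joint speeds; "joint_efforts": joint torques, N m; "tool_pos": TCP position; "tool_rot": TCP orientation; "force": force on the tool from outside, world axes, zero at the start; "wrist_torque": the same for the moment, N m; "opening": opening from 0.0 (shut) to 1.0 (fully open).
Only numpy, scipy, OpenCV 4.12 (cv2) and the standard library are available. Lean on these libraries where they do the work, as an engineer would, in place of code of your own. Each camera call takes 0.05 s, during which the arm holds its last target.

TASK

Change the steel sleeve in the split clamp: lift off the cover plate and then the upper jaw and lay both flat on the cork pad, right way up, move the sleeve from the clamp to the middle of the empty wooden cradle, and lay the sleeve waiting in the other cradle centrally in the clamp instead. Then close the clamp again, the upper jaw down over both studs and the cover plate on top of it, and leave the other fittings on the bench where they are.

Things in the scene. Friction and masses are not known exactly. Their poses are not given: they have to be found in the camera images.
- clamp: Split clamp, fixed. Steel base 85 x 186 x 10 mm; dark lower jaw 34 (x) x 142 (y) mm, flat top face 33.5 mm above the bench. A 90 degree V groove, 30 mm wide, runs along its x; a sleeve in it has its axis 43 mm above the bench, top 61. Two 9 mm steel studs at y = +-58 mm, tapered in the last 8 mm, tips 85 mm above the bench. Origin: centre of underside, z up.
- upper_jaw: Loose dark plastic upper jaw, 34 (x) x 142 (y) x 37.5 mm high, 0.16 kg; arch 44 wide x 32 mm high through it along x; upright 16 mm holes at y = +-58 mm. Origin: centre of flat underside. Starts over the sleeve, underside on the lower jaw's face, a stud in each hole. The sleeve sticks out both sides, 10 mm below the jaw's top, so grip across x near the top. Same either way round.
- cover_plate: Loose flat steel cover plate with rounded corners, 22 (x) x 138 (y) mm, 8 mm thick, 0.16 kg, with 15.5 mm holes at y = +-58 mm. Origin: centre of the underside. It starts on top of the upper jaw, its underside 71 mm above the bench, one stud through each hole. The same either way round.
- sleeve_a: Ground steel sleeve that lies in the clamp at the start: a plain cylinder 35 mm in diameter and 106 mm long with a small slot, about 0.4 kg. Its axis is its own y; origin: midway along, at the underside, 17.5 mm below the axis.
- sleeve_b: The waiting steel sleeve, same form and size as the other (axis along its own y, origin midway along at the underside, 17.5 mm below the axis); it lies in a wooden cradle at the start.
- cradle_a: The wooden cradle that is empty at the start, fixed: base 124 (x) x 66 (y) x 12 mm; two uprights 16 mm thick, 56 mm wide, 34 mm high, centred at x = +-36 mm, each with a 90 degree V notch, so that a sleeve lies along the cradle's x with its axis 41 mm above the bench, free between the uprights. Origin: centre of the underside; z up.
- cradle_b: The wooden cradle, alike in all sizes, that holds the waiting sleeve at the start. Fixed to the bench. Origin: centre of the underside; z up.
- pad: Cork pad 190 mm (x) x 180 mm (y), 3 mm thick, fixed to the bench and empty at the start; there is room for the upper jaw and the cover plate side by side, both lengthwise along x. Origin: centre of the underside; z up.
- tee: Bystander, to be left alone: brass tee lying on the bench with its branch up, 24 x 101 x 55 mm, long along its own y. Origin: centre of the underside.
- coupler: Bystander, to be left alone: small plated barb coupler lying on the bench, 31 x 68 x 27 mm, long along its own y. Origin: centre of the underside.
There are look-alikes about, which are no part of the job. Several things have the shape of the cover_plate; the one meant has the colours described above.

How it is judged:
On the way, in this order (a step that is already met when the one before it is completed fails the run):
1. the cover plate lies flat on the cork pad, let go (x of cover_plate in the frame of pad between -0.095 and 0.095 m and y of cover_plate in the frame of pad between -0.09 and 0.09 m and z of cover_plate in the frame of pad below 0.012 m and angle between cover_plate's own z axis and vertical below 0.15 rad and linear speed of cover_plate below 0.03 m/s and contact force between the fingers and cover_plate below 0.5 N), for 0.2 s.
2. the upper jaw also lies flat on the cork pad, let go (all of step 1 and x of upper_jaw in the frame of pad between -0.095 and 0.095 m and y of upper_jaw in the frame of pad between -0.09 and 0.09 m and z of upper_jaw in the frame of pad below 0.012 m and angle between upper_jaw's own z axis and vertical below 0.15 rad and linear speed of upper_jaw below 0.03 m/s and contact force between the fingers and upper_jaw below 0.5 N), for 0.2 s.
3. the old sleeve lies in the cradle that was empty (x of sleeve_a in the frame of cradle_a between -0.02 and 0.02 m and y of sleeve_a in the frame of cradle_a between -0.012 and 0.012 m and z of sleeve_a in the frame of cradle_a between 0.0173 and 0.0303 m and angle between the y axis of sleeve_a and the x axis of cradle_a, either way round below 0.15 rad and linear speed of sleeve_a below 0.03 m/s), for 0.2 s.
4. the waiting sleeve lies in the V groove of the clamp's lower jaw (x of sleeve_b in the frame of clamp between -0.02 and 0.02 m and y of sleeve_b in the frame of clamp between -0.012 and 0.012 m and z of sleeve_b in the frame of clamp between 0.0198 and 0.0328 m and angle between the y axis of sleeve_b and the x axis of clamp, either way round below 0.15 rad and linear speed of sleeve_b below 0.03 m/s), for 0.2 s.
5. the upper jaw is down on the lower jaw, over both studs and the new sleeve (all of step 4 and horizontal distance between upper_jaw and clamp below 0.008 m and z of upper_jaw in the frame of clamp between 0.03 and 0.037 m and angle between the y axis of upper_jaw and the y axis of clamp, either way round below 0.15 rad and angle between upper_jaw's own z axis and vertical below 0.07 rad and linear speed of upper_jaw below 0.03 m/s), for 0.2 s.
At the end, for the whole second after the job is handed in: Old sleeve in the cradle that was empty, waiting sleeve in the clamp's V groove, each within 20 mm of the middle and 0.15 rad; upper jaw flat on the lower jaw and cover plate flat on it, over both studs, centred within 8 mm, height within 3.5 mm, tilt under 0.07 rad; all released, at rest (all of step 3 and all of step 5 and horizontal distance between cover_plate and clamp below 0.008 m and z of cover_plate in the frame of clamp between 0.0675 and 0.0745 m and angle between the y axis of cover_plate and the y axis of clamp, either way round below 0.15 rad and angle between cover_plate's own z axis and vertical below 0.07 rad and linear speed of cover_plate below 0.03 m/s); the robot touches nothing.
It fails at once if the brass tee or the coupler is moved by more than 20 mm (distance of any of tee, coupler from where it was at the start of the episode above 0.02 m).
It also fails if it takes over 144 s, if anything falls off the work surface, if the arm or the gripper's body presses on something with over 40 N, if the wrist force passes 120 N, or if a joint passes its speed limit or range.

## Working session

There is one attempt and no reset: what is moved stays moved. The work goes in short steps, Python scripts to look and compute and a tool call to move; the robot and the scene stay as the last step left them, time stands still between calls to the robot, and variables do not carry over. Pictures are saved under pics/ and viewed, and the job is handed in when it is done.

Besides the shell and the picture viewer there is one more tool, called as name(argument=value, ...), one argument or row to a line, values as JSON. jog_arm: Moves the arm, as the interface text tells. Its arguments: {"type":"object","properties":{"increments":{"type":"array","items":{"type":"object","properties":{"slide":{"type":"array","items":{"type":"number"}},"yaw":{"type":"number"},"claw":{"type":"number"}}}},"grip_force":{"type":"number"}},"required":["increments"]}

```bash
ls; mkdir -p pics; cat > h.py <<'E'
import numpy as np, cv2
from bench import ctrl
def snap(n,f):
    s=ctrl.snapshot(n); cv2.imwrite('pics/'+f+'.png',s['img'][:,:,::-1]); 
    np.savez('pics/'+f+'.npz',**{k:np.array(s[k]) for k in s}); return s
def load(f): 
    d=np.load('pics/'+f+'.npz'); return {k:d[k] for k in d}
def ray(s,u,v):
    K=np.array(s['intrinsics']); k=float(s['k1'])
    D=np.array([k,0,0,0,0.])
    p=cv2.undistortPointsIter(np.array([[[u,v]]],float),K,D,None,None,(3,50,1e-10))[0,0]
    d=np.array(s['rotation'])@np.array([p[0],p[1],1]); return np.array(s['origin']),d
def onz(s,u,v,z):
    o,d=ray(s,u,v); return o+d*(z-o[2])/d[2]
def proj(s,P):
    p=np.array(s['rotation']).T@(np.array(P)-np.array(s['origin'])); x=p[:2]/p[2]
    x=x*(1+float(s['k1'])*(x@x)); K=np.array(s['intrinsics']); return (K@np.array([*x,1]))[:2]
E
python3 - <<'E'
from h import *
for n in ['scene','side','wrist']:
    s=snap(n,n+'0'); print(n,np.round(s['origin'],3),np.round(s['rotation'],2).tolist(),s['k1'],np.round(s['intrinsics'],0).tolist())
o=ctrl.observe(); print(o)
E
```

```text
pics
scene [0.135 0.499 0.708] [[-0.79, -0.44, 0.42], [-0.61, 0.57, -0.56], [0.0, -0.7, -0.72]] -0.06481649473863574 [[441.0, 0.0, 312.0], [0.0, 441.0, 241.0], [0.0, 0.0, 1.0]]
side [0.406 0.88  0.739] [[-0.99, -0.1, 0.1], [-0.14, 0.59, -0.79], [0.02, -0.8, -0.6]] -0.026443138555484025 [[520.0, 0.0, 321.0], [0.0, 520.0, 236.0], [0.0, 0.0, 1.0]]
wrist [0.673 0.067 0.372] [[1.0, -0.0, -0.0], [-0.0, -0.96, -0.26], [-0.0, 0.26, -0.96]] 0.025791971136870304 [[424.0, 0.0, 316.0], [0.0, 424.0, 238.0], [0.0, 0.0, 1.0]]
{'t': 0.15, 'joints': array([-3.69041053e-02,  2.64564856e-01,  1.60509754e+00, -1.17853151e-05,
        1.27371317e+00, -3.69172439e-02]), 'qd': array([-6.57931095e-05, -4.07865721e-03, -5.32169423e-03,  2.10041988e-03,
       -1.14045244e-03,  9.32771165e-04]), 'joint_efforts': array([-4.44535381e-04, -5.15905774e+01, -3.67958951e+01, -2.06692371e-04,
        8.09489022e-03,  2.50629785e-05]), 'tool_pos': array([6.74444834e-01, 1.21702190e-05, 2.49238173e-01]), 'tool_rot': array([[-1.65500050e-05,  9.99998412e-01, -1.78210661e-03],
       [ 9.99999998e-01,  1.66471922e-05,  5.45201920e-05],
       [ 5.45497725e-05, -1.78210570e-03, -9.99998411e-01]]), 'force': array([-0.04606264, -0.29533124,  0.24376098]), 'wrist_torque': array([-0.03168958, -0.02167548,  0.02581383]), 'opening': 1.0006237766622346}
```

View pics/scene0.png

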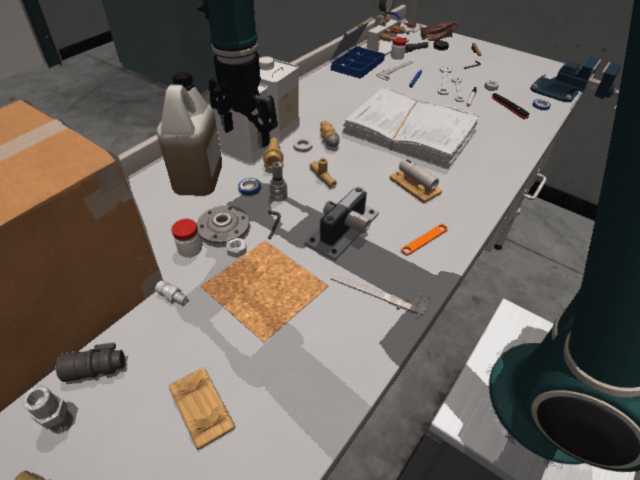

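View pics/side0.png

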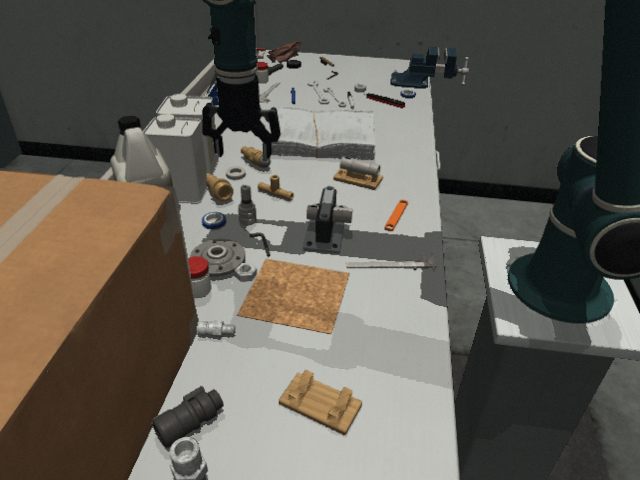

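View pics/wrist0.png

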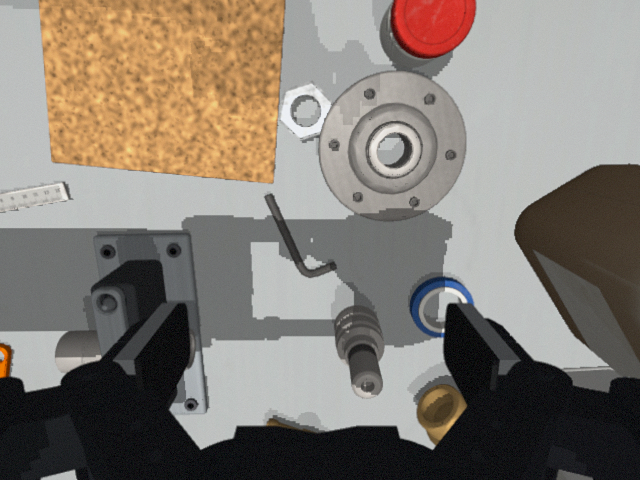

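```bash
python3 - <<'E'
from h import *
s=load('scene0'); d=load('side0'); w=load('wrist0')
for nm,uv,z in [('padL',(202,290),.003),('padT',(264,241),.003),('padR',(328,288),.003),('padB',(264,339),.003),
 ('crA',(170,378),.012),('crA',(208,369),.012),('crA',(234,428),.012),('crA',(197,446),.012),
 ('crB',(391,178),.012),('crB',(430,203),.012),('crB',(441,194),.012),('clamp',(307,240),.01),('clamp',(333,257),.01),('clamp',(379,213),.01),('tee',(322,172),.02),('coupler',(172,292),.01)]:
    print(nm,onz(s,*uv,z).round(3))
for nm,uv,z in [('pad',(262,260),.003),('pad',(350,268),.003),('pad',(333,331),.003),('pad',(239,312),.003),('crA',(279,403),.012),('crA',(346,433),.012),('crA',(361,404),.012)]:
    print('side',nm,onz(d,*uv,z).round(3))
for nm,uv,z in [('pad',(52,162),.003),('pad',(273,183),.003),('pad',(285,0),.003),('base',(94,234),.01),('base',(191,232),.01),('base',(206,413),.01)]:
    print('wrist',nm,onz(w,*uv,z).round(3))
for f,b,k in [('scene0',(290,130,170,130),4),('side0',(290,140,130,120),5)]:
    x,y,ww,hh=b; im=cv2.imread('pics/'+f+'.png')[y:y+hh,x:x+ww]; cv2.imwrite('pics/'+f+'c.png',cv2.resize(im,None,fx=k,fy=k,interpolation=2))
E
```

```text
padL [0.642 0.199 0.003]
padT [0.634 0.019 0.003]
padR [0.443 0.039 0.003]
padB [0.467 0.207 0.003]
crA [0.538 0.367 0.012]
crA [0.499 0.315 0.012]
crA [0.392 0.361 0.012]
crA [0.418 0.417 0.012]
crB [ 0.52  -0.342  0.012]
crB [ 0.396 -0.315  0.012]
crB [ 0.39  -0.363  0.012]
clamp [ 0.556 -0.036  0.01 ]
clamp [ 0.481 -0.03   0.01 ]
clamp [ 0.476 -0.21   0.01 ]
tee [ 0.669 -0.245  0.02 ]
coupler [0.681 0.242 0.01 ]
side pad [0.642 0.021 0.003]
side pad [0.447 0.015 0.003]
side pad [0.461 0.204 0.003]
side pad [0.65  0.184 0.003]
side crA [0.528 0.382 0.012]
side crA [0.415 0.42  0.012]
side crA [0.396 0.363 0.012]
wrist pad [0.447 0.033 0.003]
wrist pad [0.635 0.016 0.003]
wrist pad [0.648 0.158 0.003]
wrist base [ 0.478 -0.028  0.01 ]
wrist base [ 0.562 -0.026  0.01 ]
wrist base [ 0.563 -0.212  0.01 ]
```

View pics/scene0c.png

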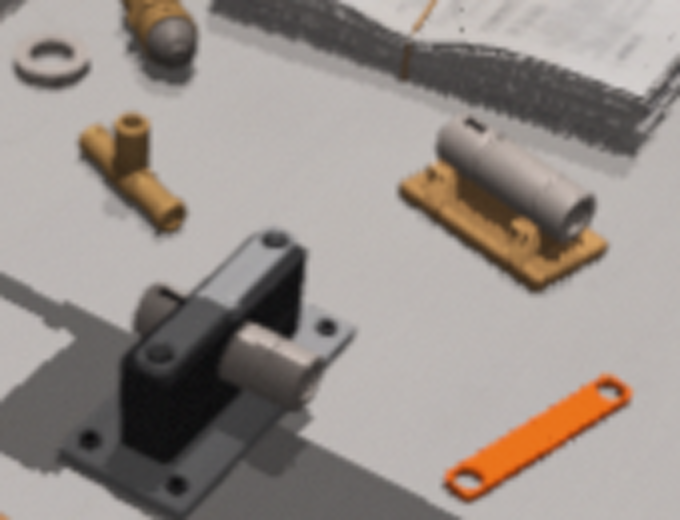

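View pics/side0c.png

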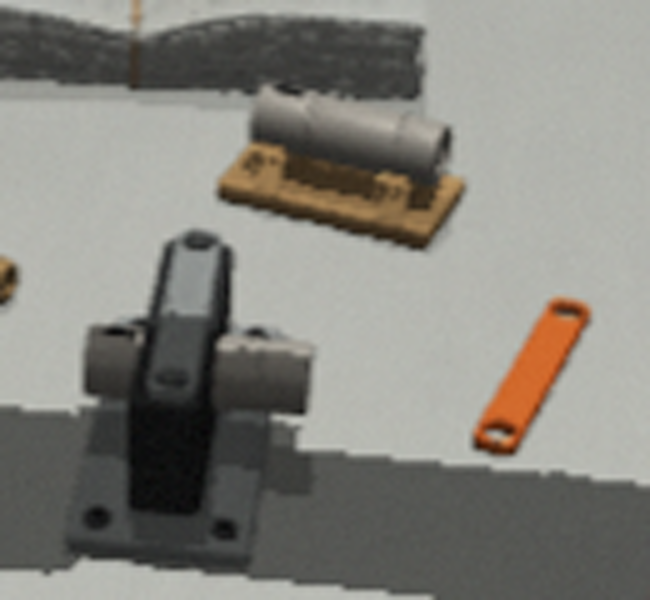

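jog_arm(
  increments=[
    {"slide": [-40, -31, -10]},
    {"slide": [-40, -31, -10]},
    {"slide": [-40, -31, -10]},
    {"slide": [-40, -31, -10]},
    {"slide": [-40, -31, -10]},
    {"slide": [0, 0, 0]},
  ],
)

```text
schema error: expected keys slide, yaw, claw
```

```bash
python3 - <<'E'
from h import *
s=snap('wrist','w1'); o=ctrl.observe(); print(o['tool_pos'],o['t'])
E
```

```text
[ 6.74554179e-01 -8.59376083e-06  2.49446725e-01] 0.2
```

View pics/w1.png

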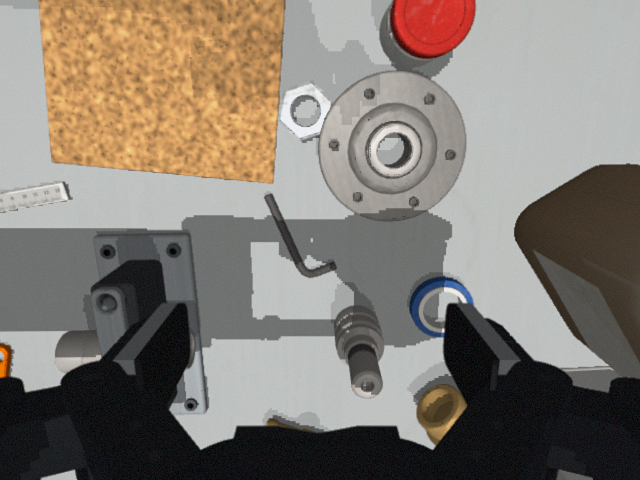

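All three keys are required.

jog_arm(
  increments=[
    {"slide": [-40, -31, -10], "yaw": 0, "claw": 85},
    {"slide": [-40, -31, -10], "yaw": 0, "claw": 85},
    {"slide": [-40, -31, -10], "yaw": 0, "claw": 85},
    {"slide": [-40, -31, -10], "yaw": 0, "claw": 85},
    {"slide": [-40, -31, -10], "yaw": 0, "claw": 85},
    {"slide": [0, 0, 0], "yaw": 0, "claw": 85},
  ],
)

```text
t: 0.95
tool_pos: [0.515, -0.2049, 0.2988]
tool_rot: [[-0.003, 1.0, -0.004], [1.0, 0.003, -0.001], [-0.001, -0.004, -1.0]]
force: [0.9, 0.7, 0.2]
opening: 0.996
```

```bash
python3 - <<'E'
from h import *
s=snap('wrist','w2'); o=ctrl.observe(); print(o['tool_pos'],o['t'],o['tool_rot'])
E
```

```text
[ 0.51574316 -0.20357114  0.29823921] 1.0 [[-3.78461251e-03  9.99982789e-01 -4.48320223e-03]
 [ 9.99992697e-01  3.78695354e-03  5.13802231e-04]
 [ 5.30771066e-04 -4.48122495e-03 -9.99989818e-01]]
```

View pics/w2.png

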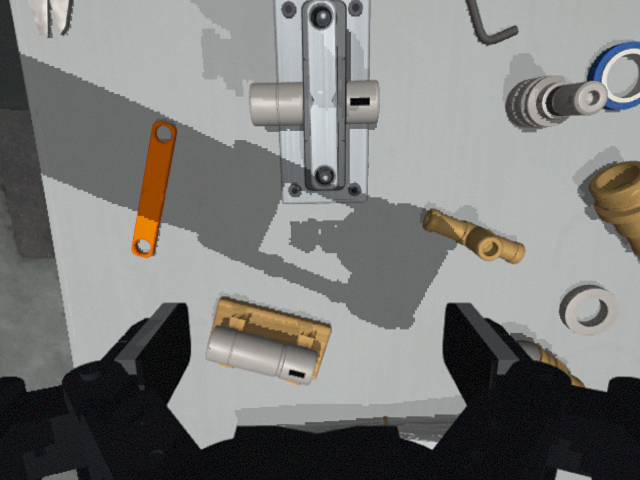

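```bash
cat > crop.py <<'E'
import sys,cv2
f,x,y,w,h,k,o=sys.argv[1:]; x,y,w,h,k=map(int,(x,y,w,h,k))
cv2.imwrite(f'pics/{o}.png',cv2.resize(cv2.imread(f'pics/{f}.png')[y:y+h,x:x+w],None,fx=k,fy=k,interpolation=cv2.INTER_CUBIC))
E
python3 crop.py w2 240 0 150 210 3 c1 ; python3 crop.py w2 190 280 160 120 5 c2
python3 - <<'E'
from h import *
s=load('w2')
for nm,uv,z in [('stud1',(322,16),.085),('stud2',(324,175),.085),('plateTL',(304,0),.079),('plateBL',(306,188),.079),('plateBR',(347,186),.079),
 ('slA end l',(250,103),.043),('slA end r',(379,102),.043),('slA top edge mid',(290,82),.043),('slA bot edge',(270,124),.043),
 ('bBL',(282,202),.01),('bBR',(367,203),.01),
 ('crB TL',(221,297),.012),('crB TR',(331,323),.012),('slB l',(206,350),.041),('slB r',(317,372),.041),('tee',(488,249),.055),('tee1',(428,215),.012),('tee2',(520,255),.012)]:
    print(nm,onz(s,*uv,z).round(4))
E
```

```text
stud1 [ 0.5167 -0.0652  0.085 ]
stud2 [ 0.5189 -0.1784  0.085 ]
plateTL [ 0.5037 -0.0536  0.079 ]
plateBL [ 0.5045 -0.1896  0.079 ]
plateBR [ 0.5377 -0.1879  0.079 ]
slA end l [ 0.4562 -0.1228  0.043 ]
slA end r [ 0.5657 -0.1218  0.043 ]
slA top edge mid [ 0.4905 -0.1059  0.043 ]
slA bot edge [ 0.4727 -0.1399  0.043 ]
bBL [ 0.4788 -0.214   0.01  ]
bBR [ 0.5625 -0.2148  0.01  ]
crB TL [ 0.4136 -0.3141  0.012 ]
crB TR [ 0.5284 -0.3434  0.012 ]
slB l [ 0.4026 -0.3587  0.041 ]
slB r [ 0.5137 -0.3834  0.041 ]
tee [ 0.667  -0.2481  0.055 ]
tee1 [ 0.6226 -0.2263  0.012 ]
tee2 [ 0.7174 -0.2672  0.012 ]
```

View pics/c1.png

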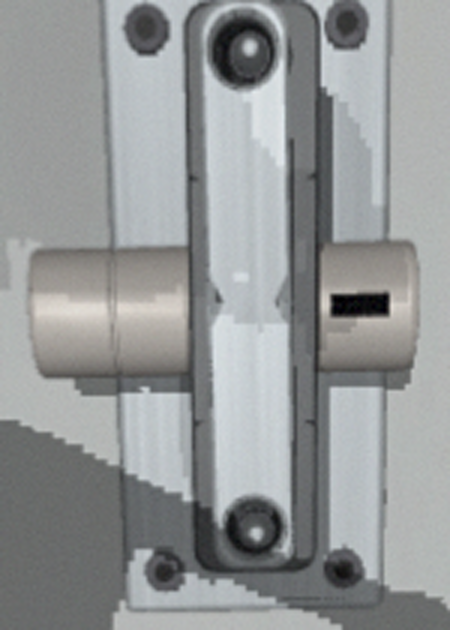

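View pics/c2.png

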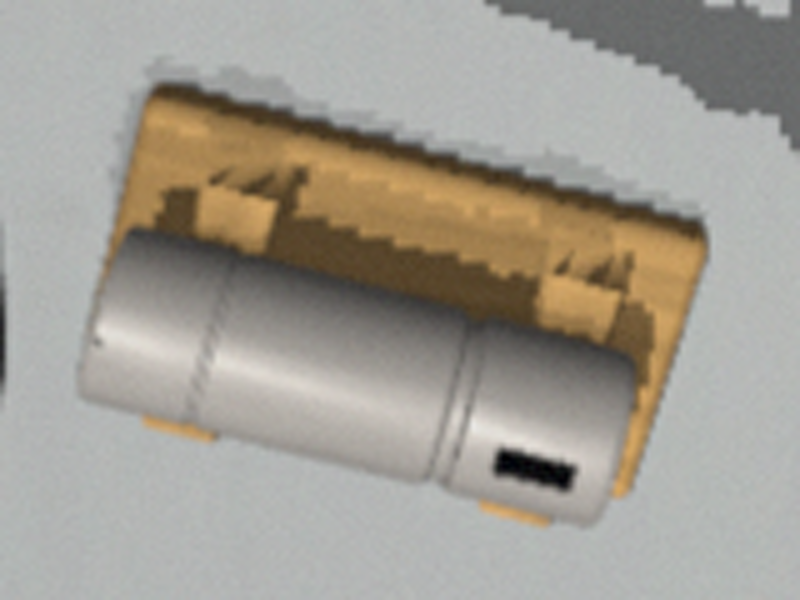

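jog_arm(
  increments=[
    {"slide": [21, 1, 41], "yaw": -1, "claw": 34},
    {"slide": [21, 1, 41], "yaw": 0, "claw": 34},
    {"slide": [21, 1, 41], "yaw": 0, "claw": 34},
    {"slide": [20, 0, 40], "yaw": 0, "claw": 34},
    {"slide": [0, 0, 0], "yaw": 0, "claw": 34},
    {"slide": [0, 0, 0], "yaw": 0, "claw": 34},
  ],
  grip_force=40,
)

```text
t: 1.75
tool_pos: [0.521, -0.1133, 0.1311]
tool_rot: [[-0.027, 1.0, -0.001], [1.0, 0.027, 0.002], [0.002, -0.001, -1.0]]
force: [-0.3, -1.3, 0.2]
opening: 0.398
```

```bash
python3 - <<'E'
from h import *
s=snap('wrist','w3'); o=ctrl.observe(); print(o['tool_pos'],o['t'],o['tool_rot'],o['opening'],o['force'])
for P in [(.5185,-.121,.079),(.5185,-.121,.085)]: print(proj(s,P))
E
```

```text
[ 0.52064638 -0.11335027  0.13097526] 1.8 [[-0.02607218  0.99965866 -0.00167676]
 [ 0.99965819  0.02607534  0.00189173]
 [ 0.0019348  -0.00162687 -0.9999968 ]] 0.40139573311475574 [-0.65994577 -0.68370955 -0.66793432]
[313.24114335 296.81852027]
[313.13010249 302.34415886]
```

View pics/w3.png

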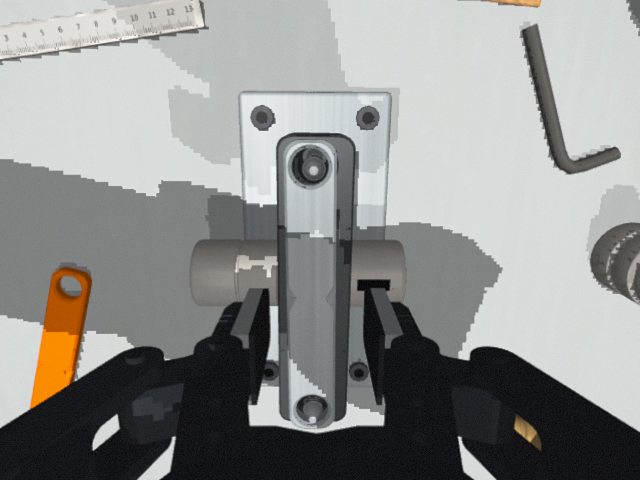

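```bash
python3 - <<'E'
from h import *
s=load('w3')
for nm,uv,z in [('stud1',(313,169),.085),('stud2',(315,410),.085),('base TL',(240,93),.01),('TR',(398,93),.01),('plate L',(284,300),.079),('plate R',(339,300),.079),('plate top',(311,138),.079),('plate bot',(314,426),.079),('sl L',(191,270),.043),('sl R',(406,268),.043)]:
    print(nm,onz(s,*uv,z).round(4))
E
```

```text
stud1 [ 0.5171 -0.064   0.085 ]
stud2 [ 0.5207 -0.1747  0.085 ]
base TL [ 0.476 -0.032  0.01 ]
TR [ 0.5619 -0.0298  0.01  ]
plate L [ 0.5055 -0.1229  0.079 ]
plate R [ 0.53   -0.1222  0.079 ]
plate top [ 0.516  -0.0523  0.079 ]
plate bot [ 0.5205 -0.1882  0.079 ]
sl L [ 0.454  -0.1228  0.043 ]
sl R [ 0.5669 -0.1188  0.043 ]
```

jog_arm(
  increments=[
    {"slide": [-7, -2, 18], "yaw": 0, "claw": 34},
    {"slide": [0, 0, 14], "yaw": 0, "claw": 34},
    {"slide": [0, 0, 0], "yaw": 0, "claw": 34},
  ],
)

```text
t: 2.17
tool_pos: [0.5213, -0.1229, 0.1001]
tool_rot: [[-0.024, 1.0, 0.004], [1.0, 0.024, -0.0], [-0.0, 0.004, -1.0]]
force: [-0.7, -0.4, 0.3]
opening: 0.399
```

```bash
python3 - <<'E'
from h import *
s=snap('side','s1');s=snap('wrist','w4'); o=ctrl.observe(); print(o['tool_pos'],o['t'],o['opening'],o['force'])
E
python3 crop.py s1 270 140 130 110 6 c3
```

```text
[ 0.52205061 -0.12295701  0.10125169] 2.275 0.39951967059589605 [ 0.80491389  0.39162744 -0.17471399]
```

View pics/c3.png

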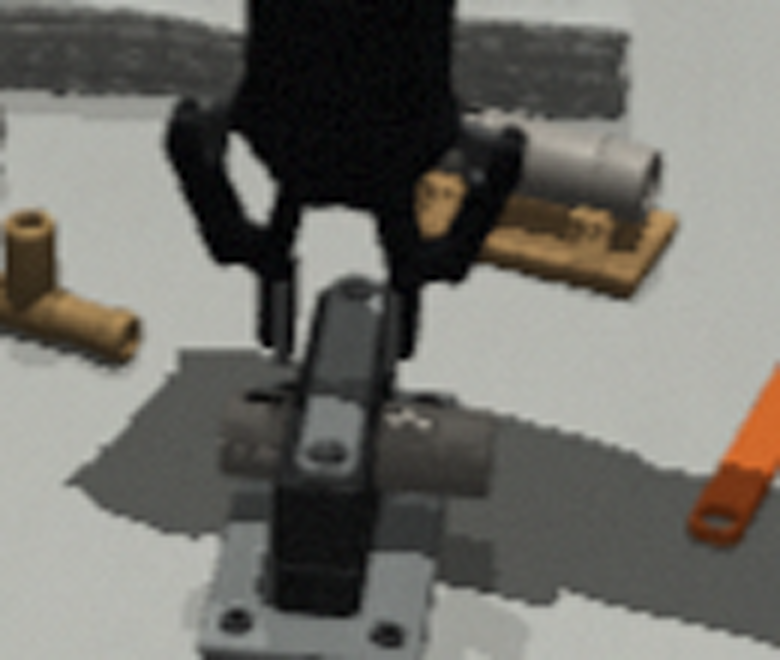

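View pics/w4.png

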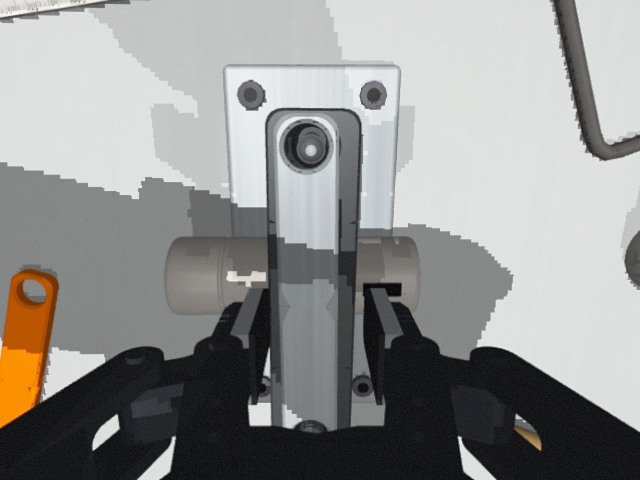

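jog_arm(
  increments=[
    {"slide": [2, -3, 4], "yaw": 0, "claw": 29},
    {"slide": [0, 0, 4], "yaw": 0, "claw": 29},
    {"slide": [0, 0, 0], "yaw": 0, "claw": 29},
  ],
)

```text
t: 2.65
tool_pos: [0.5194, -0.1211, 0.0936]
tool_rot: [[-0.025, 1.0, 0.008], [1.0, 0.025, -0.001], [-0.001, 0.008, -1.0]]
force: [0.1, 0.1, -0.0]
opening: 0.341
```

```bash
python3 - <<'E'
from h import *
s=snap('wrist','w5'); 
for i in range(1): o=ctrl.observe(); print(o['tool_pos'],o['t'],o['opening'],o['force'])
E
```

```text
[ 0.51951515 -0.12109346  0.09374011] 2.7 0.3355575694474859 [-0.7497425  -0.21371213 -0.30994203]
```

View pics/w5.png

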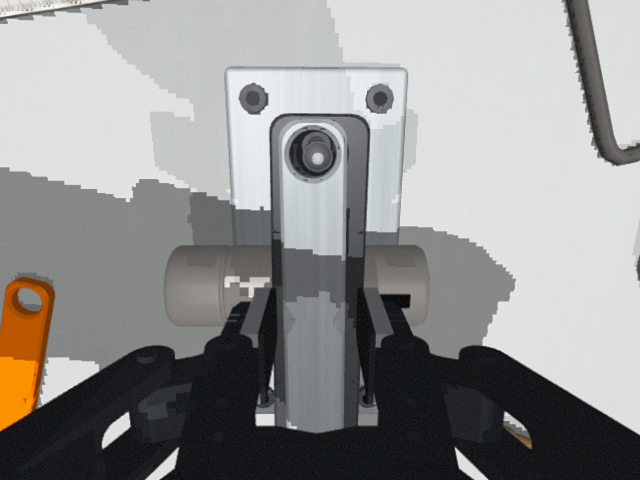

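jog_arm(
  increments=[
    {"slide": [0, -1, 1.5], "yaw": 0, "claw": 29},
    {"slide": [0, 0, 0], "yaw": 0, "claw": 20},
    {"slide": [0, 0, 0], "yaw": 0, "claw": 15},
    {"slide": [0, 0, 0], "yaw": 0, "claw": 15},
  ],
)

```text
t: 3.2
tool_pos: [0.5188, -0.1211, 0.0924]
tool_rot: [[-0.025, 1.0, 0.008], [1.0, 0.025, -0.001], [-0.001, 0.008, -1.0]]
force: [-0.2, 1.0, -0.6]
opening: 0.239
```

```bash
python3 - <<'E'
from h import *
s=snap('wrist','w6'); 
o=ctrl.observe(); print(o['tool_pos'],o['t'],o['opening'],o['force'])
E
```

```text
[ 0.51874892 -0.12108435  0.09237788] 3.25 0.23886036153673373 [-0.23687402 -0.02961791 -0.59375991]
```

View pics/w6.png

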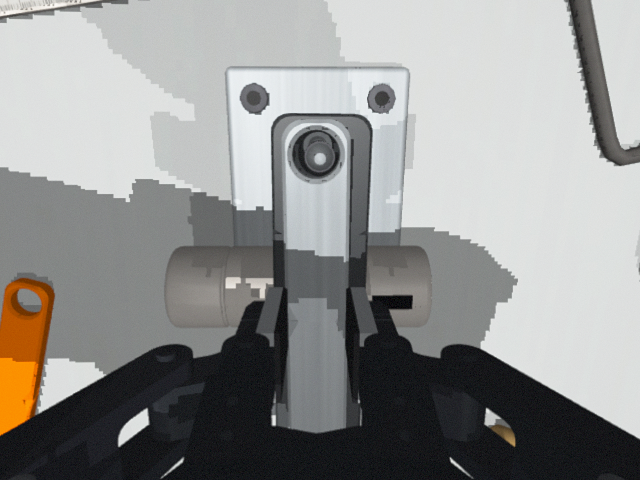

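jog_arm(
  increments=[
    {"slide": [0, 0, -8], "yaw": 0, "claw": 10},
    {"slide": [0, 0, -10], "yaw": 0, "claw": 10},
    {"slide": [0, 0, -20], "yaw": 0, "claw": 10},
    {"slide": [0, 0, -40], "yaw": 0, "claw": 10},
    {"slide": [0, 0, 0], "yaw": 0, "claw": 10},
  ],
  grip_force=60,
)

```text
t: 3.88
tool_pos: [0.5176, -0.1209, 0.1739]
tool_rot: [[-0.025, 1.0, 0.007], [1.0, 0.025, -0.001], [-0.001, 0.007, -1.0]]
force: [0.3, -0.1, -1.4]
opening: 0.231
```

```bash
python3 - <<'E'
from h import *
s=snap('wrist','w7');s=snap('side','s2');
o=ctrl.observe(); print(o['tool_pos'],o['t'],o['opening'],o['force'])
E
python3 crop.py s2 270 100 130 110 6 c4
```

```text
[ 0.51461052 -0.120032    0.16976343] 3.975 0.23315594478597082 [-0.23031453 -0.7971458  -2.55348795]
```

View pics/w7.png

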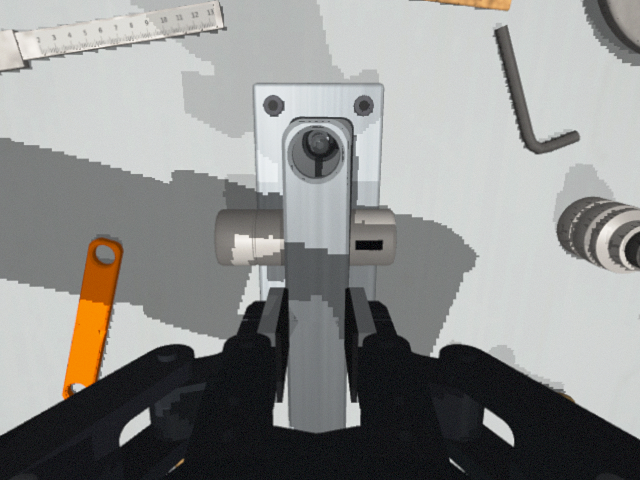

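View pics/c4.png

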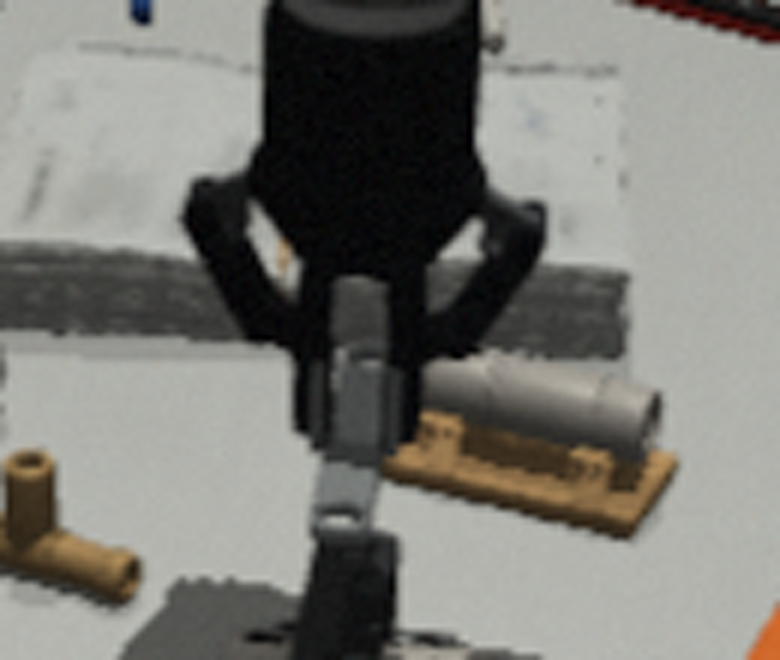

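jog_arm(
  increments=[
    {"slide": [45, -3, 0], "yaw": 0, "claw": 10},
    {"slide": [50, -3, 0], "yaw": 0, "claw": 10},
    {"slide": [50, -3, 0], "yaw": 0, "claw": 10},
    {"slide": [45, -3, 15], "yaw": 0, "claw": 10},
    {"slide": [40, -2, 30], "yaw": 0, "claw": 10},
    {"slide": [0, 0, 40], "yaw": 0, "claw": 10},
    {"slide": [0, 0, 20], "yaw": 0, "claw": 10},
    {"slide": [0, 0, 0], "yaw": 0, "claw": 10},
  ],
)

```text
t: 4.97
tool_pos: [0.484, 0.1159, 0.0504]
tool_rot: [[-0.024, 1.0, -0.019], [1.0, 0.024, -0.0], [0.0, -0.019, -1.0]]
force: [-0.8, 0.7, -1.1]
opening: 0.227
```

```bash
python3 - <<'E'
from h import *
s=snap('wrist','w8');s=snap('side','s3');
o=ctrl.observe(); print(o['tool_pos'],o['t'],o['opening'],o['force'],o['tool_rot'])
E
python3 crop.py s3 220 180 160 150 5 c5
```

```text
[0.4859413  0.11592775 0.05259629] 5.075 0.2260402008503457 [ 0.16460564 -0.66005092 -1.45403211] [[-2.29879460e-02  9.99618902e-01 -1.52841428e-02]
 [ 9.99735505e-01  2.29957889e-02  3.37566894e-04]
 [ 6.88909168e-04 -1.52723402e-02 -9.99883134e-01]]
```

View pics/w8.png

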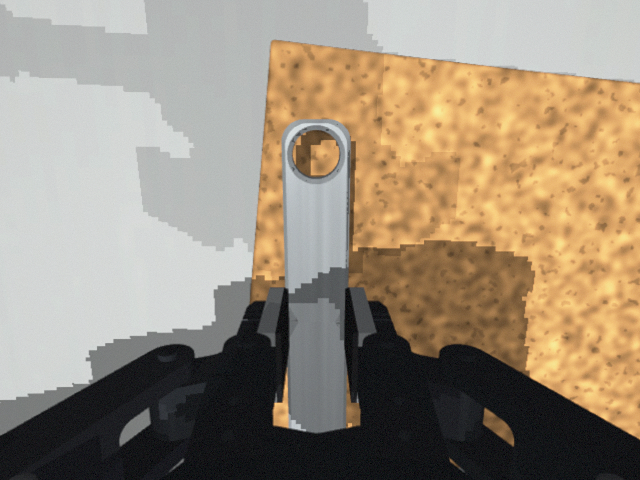

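View pics/c5.png

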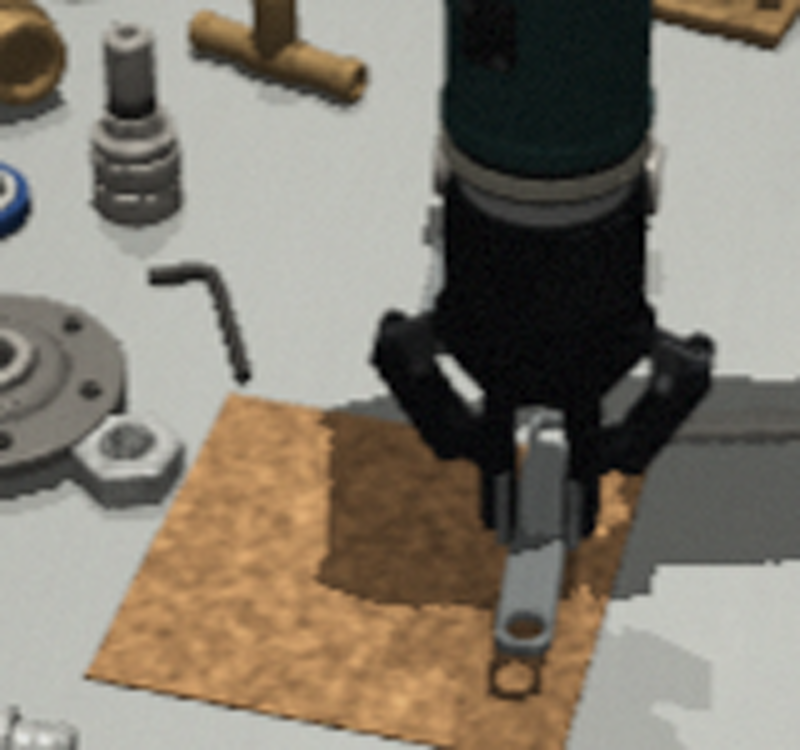

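jog_arm(
  increments=[
    {"slide": [0, 6, 15], "yaw": 0, "claw": 10},
    {"slide": [0, 0, 8], "yaw": 0, "claw": 10},
    {"slide": [0, 0, 0], "yaw": 0, "claw": 10},
  ],
)

```text
t: 5.45
tool_pos: [0.4944, 0.1158, 0.0302]
tool_rot: [[-0.022, 1.0, -0.011], [1.0, 0.022, 0.001], [0.001, -0.011, -1.0]]
force: [0.2, 0.0, -2.2]
opening: 0.229
```

```bash
python3 - <<'E'
from h import *
s=snap('side','s4')
o=ctrl.observe(); print(o['tool_pos'],o['t'],o['opening'],o['force'],o['tool_rot'])
E
python3 crop.py s4 220 180 160 150 5 c6
```

```text
[0.49466755 0.11586064 0.03052082] 5.5 0.22792690758161746 [ 0.09504578 -0.50729136 -1.75769437] [[-0.02179646  0.99971231 -0.01001074]
 [ 0.99976141  0.02180964  0.00120868]
 [ 0.00142666 -0.009982   -0.99994916]]
```

View pics/c6.png

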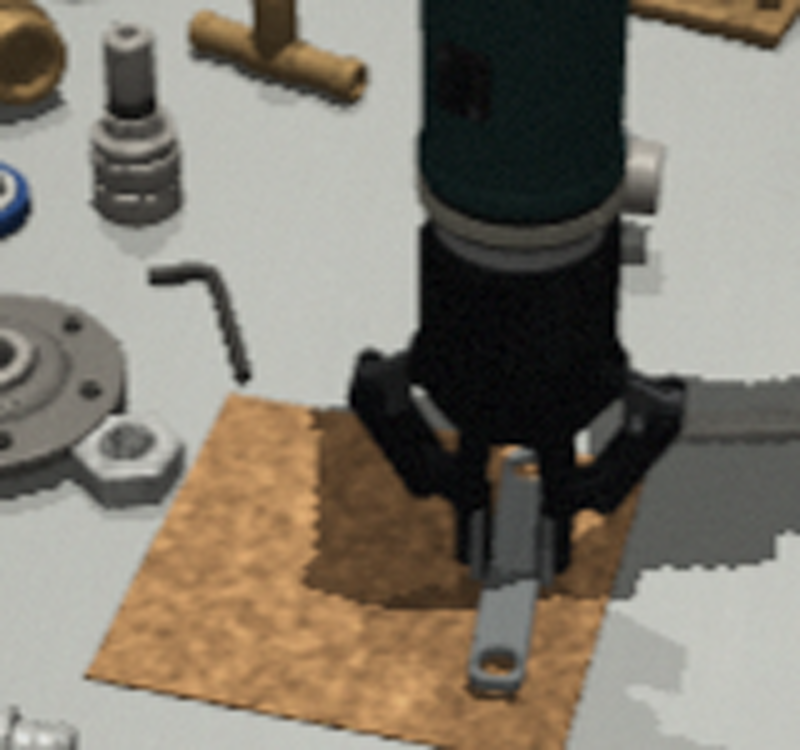

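jog_arm(
  increments=[
    {"slide": [0, 0, 4], "yaw": 0, "claw": 10},
    {"slide": [0, 0, 2], "yaw": 0, "claw": 10},
    {"slide": [0, 0, 0], "yaw": 0, "claw": 10},
  ],
)

```text
t: 5.88
tool_pos: [0.4953, 0.1159, 0.025]
tool_rot: [[-0.022, 1.0, -0.008], [1.0, 0.022, 0.002], [0.002, -0.008, -1.0]]
force: [0.0, -1.0, -2.9]
opening: 0.233
```

jog_arm(
  increments=[
    {"slide": [0, 0, 1.2], "yaw": 0, "claw": 10},
    {"slide": [0, 0, 0], "yaw": 0, "claw": 10},
  ],
)

```text
t: 6.12
tool_pos: [0.4957, 0.116, 0.0249]
tool_rot: [[-0.022, 1.0, -0.008], [1.0, 0.022, 0.002], [0.002, -0.008, -1.0]]
force: [0.2, 0.1, -1.3]
opening: 0.232
```

jog_arm(
  increments=[
    {"slide": [0, 0, 1.5], "yaw": 0, "claw": 10},
    {"slide": [0, 0, 0], "yaw": 0, "claw": 10},
  ],
)

```text
t: 6.38
tool_pos: [0.4962, 0.1161, 0.0248]
tool_rot: [[-0.022, 1.0, -0.007], [1.0, 0.022, 0.002], [0.002, -0.007, -1.0]]
force: [0.2, -0.5, -0.7]
opening: 0.231
```

jog_arm(
  increments=[
    {"slide": [0, 0, 0], "yaw": 0, "claw": 25},
    {"slide": [0, 0, 0], "yaw": 0, "claw": 36},
    {"slide": [0, 0, -10], "yaw": 0, "claw": 40},
    {"slide": [0, 0, -50], "yaw": 0, "claw": 50},
    {"slide": [0, 0, -60], "yaw": 0, "claw": 50},
    {"slide": [0, 0, 0], "yaw": 0, "claw": 50},
  ],
)

```text
t: 7.12
tool_pos: [0.4976, 0.116, 0.1493]
tool_rot: [[-0.022, 1.0, -0.007], [1.0, 0.022, 0.002], [0.002, -0.007, -1.0]]
force: [-0.5, 0.0, -0.5]
opening: 0.589
```

```bash
python3 - <<'E'
from h import *
s=snap('wrist','w9');
o=ctrl.observe(); print(o['tool_pos'],o['t'],o['opening'],o['force'],o['tool_rot'])
E
```

```text
[0.49546938 0.11564513 0.14656562] 7.175 0.5874838119971642 [-1.55853751  0.50790164 -0.77863907] [[-2.19265377e-02  9.99692563e-01 -1.15760990e-02]
 [ 9.99758981e-01  2.19377737e-02  8.44523257e-04]
 [ 1.09821746e-03 -1.15547914e-02 -9.99932638e-01]]
```

View pics/w9.png

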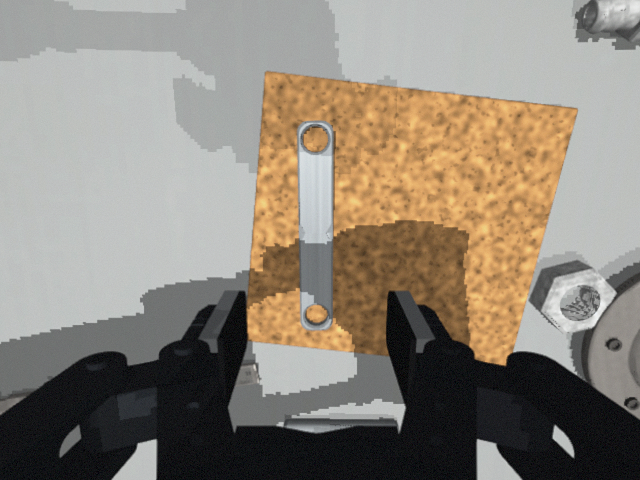

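```bash
python3 - <<'E'
from h import *
s=load('w9')
for nm,uv,z in [('TL',(264,71),.003),('TR',(577,108),.003),('BR',(509,366),.003),('BL',(247,341),.003),('plate h1',(315,138),.011),('plate h2',(317,315),.011),('nut',(575,295),.02),('nut L',(530,300),.01),('coupler',(600,15),.013)]:
    print(nm,onz(s,*uv,z).round(4))
E
```

```text
TL [0.4624 0.2117 0.003 ]
TR [0.65   0.1941 0.003 ]
BR [0.6341 0.0189 0.003 ]
BL [0.4484 0.0336 0.003 ]
plate h1 [0.4935 0.1741 0.011 ]
plate h2 [0.4972 0.0584 0.011 ]
nut [0.6596 0.0809 0.02  ]
nut L [0.6376 0.0725 0.01  ]
coupler [0.6473 0.2418 0.013 ]
```

jog_arm(
  increments=[
    {"slide": [-45, 4, 0], "yaw": 0, "claw": 50},
    {"slide": [-50, 4, 0], "yaw": 0, "claw": 50},
    {"slide": [-50, 4, 0], "yaw": 0, "claw": 50},
    {"slide": [-50, 4, 0], "yaw": 0, "claw": 50},
    {"slide": [-35, 2, 15], "yaw": 0, "claw": 50},
    {"slide": [0, 0, 0], "yaw": 0, "claw": 50},
    {"slide": [0, 0, 0], "yaw": 0, "claw": 50},
  ],
)

```text
t: 8.05
tool_pos: [0.5125, -0.1182, 0.122]
tool_rot: [[-0.024, 0.999, -0.026], [1.0, 0.024, 0.004], [0.005, -0.025, -1.0]]
force: [0.4, 0.7, -0.3]
opening: 0.586
```

```bash
python3 - <<'E'
from h import *
s=snap('wrist','w10');
o=ctrl.observe(); print(o['tool_pos'],o['t'],o['opening'],o['force'],o['tool_rot'])
E
```

```text
[ 0.51224269 -0.1179731   0.12187563] 8.1 0.5833232535341604 [-0.66542784  0.08081351 -1.06131092] [[-0.02494323  0.99935335 -0.02589805]
 [ 0.99967671  0.02506232  0.00428406]
 [ 0.00493036 -0.02578282 -0.99965541]]
```

View pics/w10.png

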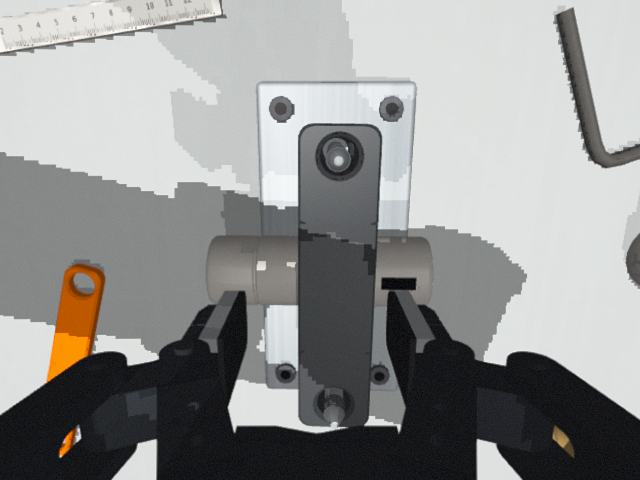

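```bash
python3 - <<'E'
from h import *
s=load('w10')
for nm,uv,z in [('jawL',(299,270),.071),('jawR',(378,270),.071),('jawtop',(341,124),.071),('jawbot',(335,426),.071),('stud1',(339,160),.085),('stud2',(333,412),.085),('sl L',(207,270),.043),('sl R',(432,270),.043),('slT',(285,236),.043),('slB',(285,304),.043)]:
    print(nm,onz(s,*uv,z).round(4))
E
```

```text
jawL [ 0.5023 -0.113   0.071 ]
jawR [ 0.5365 -0.1119  0.071 ]
jawtop [ 0.5181 -0.0514  0.071 ]
jawbot [ 0.5206 -0.1915  0.071 ]
stud1 [ 0.5175 -0.0643  0.085 ]
stud2 [ 0.5189 -0.1732  0.085 ]
sl L [ 0.4539 -0.1244  0.043 ]
sl R [ 0.5671 -0.1207  0.043 ]
slT [ 0.4934 -0.1054  0.043 ]
slB [ 0.4936 -0.1417  0.043 ]
```

jog_arm(
  increments=[
    {"slide": [-3, 7, 15], "yaw": 0, "claw": 50},
    {"slide": [0, 0, 15], "yaw": 0, "claw": 50},
    {"slide": [0, 0, 7], "yaw": 0, "claw": 50},
    {"slide": [0, 0, 0], "yaw": 0, "claw": 50},
  ],
)

```text
t: 8.6
tool_pos: [0.5184, -0.1177, 0.0815]
tool_rot: [[-0.029, 0.999, -0.027], [1.0, 0.029, 0.005], [0.006, -0.027, -1.0]]
force: [0.1, 0.2, -0.1]
opening: 0.584
```

jog_arm(
  increments=[
    {"slide": [-3, 1, 0], "yaw": 0, "claw": 42},
    {"slide": [0, 0, 0], "yaw": 0, "claw": 32},
    {"slide": [0, 0, 0], "yaw": 0, "claw": 20},
    {"slide": [0, 0, 0], "yaw": 0, "claw": 20},
    {"slide": [0, 0, -5], "yaw": 0, "claw": 20},
    {"slide": [0, 0, 0], "yaw": 0, "claw": 20},
  ],
  grip_force=80,
)

```text
t: 9.35
tool_pos: [0.52, -0.121, 0.0874]
tool_rot: [[-0.029, 0.999, -0.026], [1.0, 0.029, 0.005], [0.005, -0.026, -1.0]]
force: [0.7, 0.2, -1.3]
opening: 0.362
```

```bash
python3 - <<'E'
from h import *
s=snap('wrist','w11');s=snap('side','s5');
o=ctrl.observe(); print(o['tool_pos'],o['t'],o['opening'],o['force'],o['tool_rot'])
E
python3 crop.py s5 270 140 130 110 6 c7
```

```text
[ 0.51955631 -0.1208645   0.08694496] 9.45 0.3648332423454815 [ 0.14992791 -0.34897082 -1.72145966] [[-0.02913266  0.99921389 -0.02688646]
 [ 0.99955961  0.02927357  0.00486205]
 [ 0.00564529 -0.02673298 -0.99962667]]
```

View pics/w11.png

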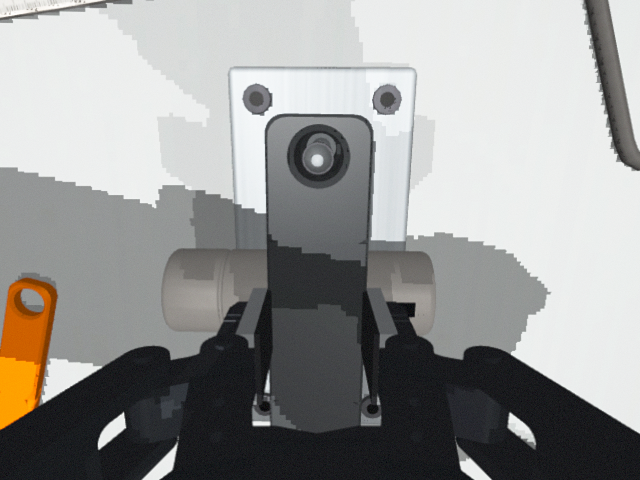

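View pics/c7.png

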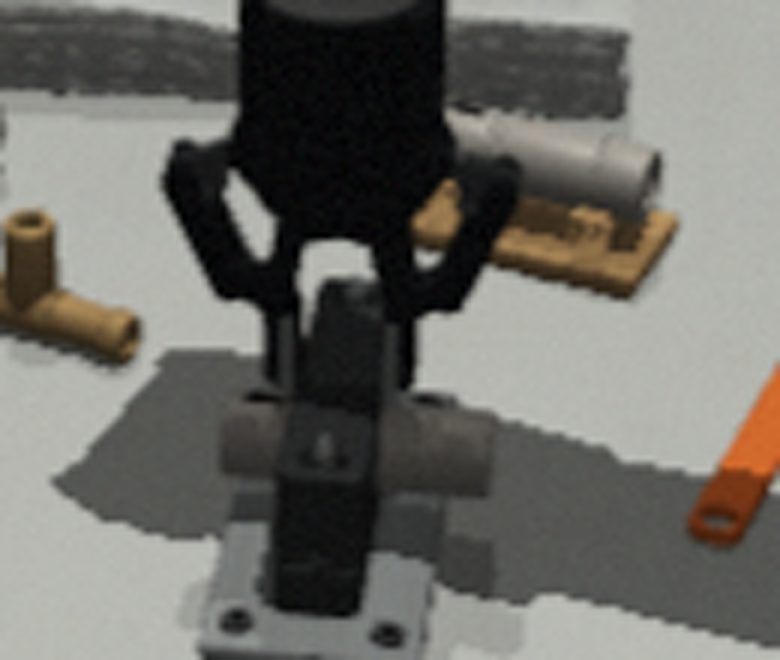

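jog_arm(
  increments=[
    {"slide": [0, 0, -10], "yaw": 0, "claw": 20},
    {"slide": [0, 0, -15], "yaw": 0, "claw": 20},
    {"slide": [0, 0, -20], "yaw": 0, "claw": 20},
    {"slide": [0, 0, -25], "yaw": 0, "claw": 20},
    {"slide": [0, 0, -20], "yaw": 0, "claw": 20},
    {"slide": [0, 0, 0], "yaw": 0, "claw": 20},
  ],
)

```text
t: 10.2
tool_pos: [0.5232, -0.1216, 0.1847]
tool_rot: [[-0.029, 0.999, -0.023], [1.0, 0.029, 0.004], [0.005, -0.023, -1.0]]
force: [-0.0, -0.2, -2.1]
opening: 0.363
```

```bash
python3 - <<'E'
from h import *
s=snap('side','s6');
o=ctrl.observe(); print(o['tool_pos'],o['t'],o['opening'],o['force'],o['tool_rot'])
E
python3 crop.py s6 270 100 130 130 5 c8
```

```text
[ 0.52244013 -0.12137814  0.18350502] 10.25 0.36283748941218247 [-0.01001483  0.0168181  -1.40617905] [[-0.02918171  0.99926204 -0.02497614]
 [ 0.99956108  0.02929987  0.004378  ]
 [ 0.00510657 -0.02483742 -0.99967846]]
```

View pics/c8.png

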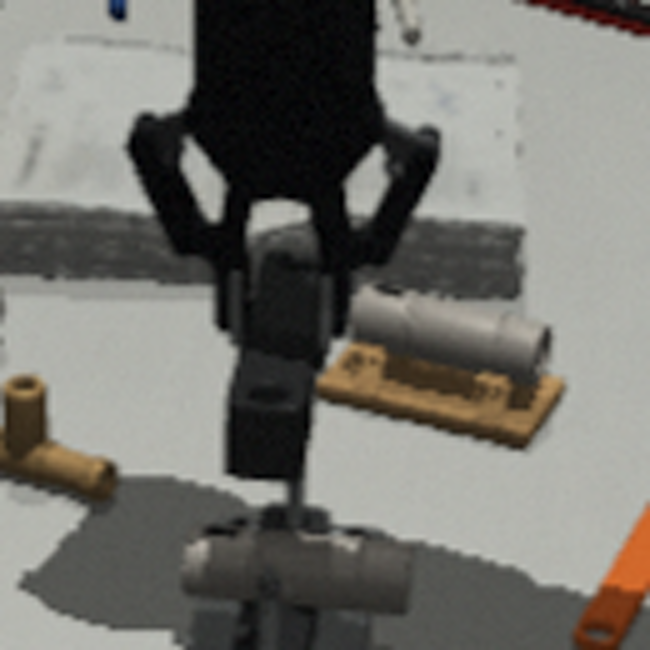

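jog_arm(
  increments=[
    {"slide": [45, 14, 0], "yaw": 0, "claw": 20},
    {"slide": [50, 15, 0], "yaw": 0, "claw": 20},
    {"slide": [50, 15, 0], "yaw": 0, "claw": 20},
    {"slide": [50, 15, 15], "yaw": 0, "claw": 20},
    {"slide": [35, 11, 30], "yaw": 0, "claw": 20},
    {"slide": [0, 0, 35], "yaw": 0, "claw": 20},
    {"slide": [0, 0, 25], "yaw": 0, "claw": 20},
    {"slide": [0, 0, 0], "yaw": 0, "claw": 20},
  ],
)

```text
t: 11.25
tool_pos: [0.5803, 0.1178, 0.068]
tool_rot: [[-0.028, 0.999, -0.034], [1.0, 0.028, 0.003], [0.004, -0.034, -0.999]]
force: [-0.4, -1.1, -2.3]
opening: 0.363
```

```bash
python3 - <<'E'
from h import *
s=snap('side','s7');
o=ctrl.observe(); print(o['tool_pos'],o['t'],o['opening'],o['force'],o['tool_rot'])
E
python3 crop.py s7 220 180 160 150 5 c9
```

```text
[0.58133685 0.11784333 0.06934182] 11.3 0.36573904102430904 [ 0.06684711 -0.48847726 -2.23252153] [[-0.02765521  0.99911561 -0.0316732 ]
 [ 0.99960892  0.02777255  0.00327074]
 [ 0.00414749 -0.03157036 -0.99949293]]
```

View pics/c9.png

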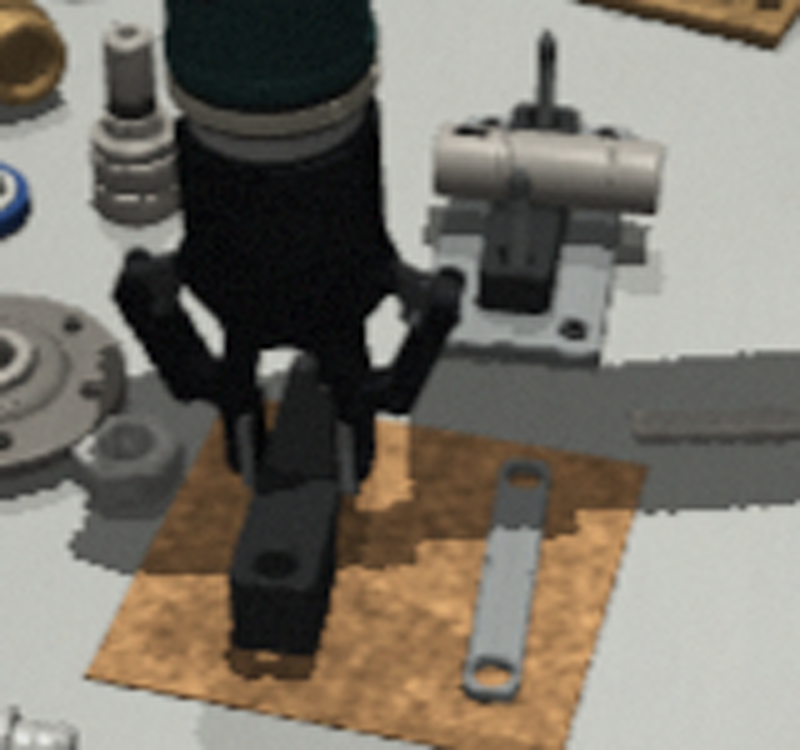

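jog_arm(
  increments=[
    {"slide": [0, 3, 8], "yaw": 0, "claw": 20},
    {"slide": [0, 0, 6], "yaw": 0, "claw": 20},
    {"slide": [0, 0, 2], "yaw": 0, "claw": 20},
    {"slide": [0, 0, 0], "yaw": 0, "claw": 20},
  ],
)

```text
t: 11.8
tool_pos: [0.5869, 0.1175, 0.0558]
tool_rot: [[-0.026, 0.999, -0.026], [1.0, 0.026, 0.004], [0.005, -0.026, -1.0]]
force: [0.6, 0.1, -2.3]
opening: 0.366
```

jog_arm(
  increments=[
    {"slide": [0, 0, 4], "yaw": 0, "claw": 20},
    {"slide": [0, 0, 2], "yaw": 0, "claw": 20},
    {"slide": [0, 0, 0], "yaw": 0, "claw": 20},
  ],
)

```text
t: 12.18
tool_pos: [0.5876, 0.1176, 0.052]
tool_rot: [[-0.026, 0.999, -0.024], [1.0, 0.026, 0.004], [0.005, -0.024, -1.0]]
force: [0.3, -0.9, -1.6]
opening: 0.363
```

jog_arm(
  increments=[
    {"slide": [0, 0, 2], "yaw": 0, "claw": 20},
    {"slide": [0, 0, 1], "yaw": 0, "claw": 20},
    {"slide": [0, 0, 0], "yaw": 0, "claw": 20},
  ],
)

```text
t: 12.55
tool_pos: [0.588, 0.1177, 0.0518]
tool_rot: [[-0.026, 0.999, -0.024], [1.0, 0.026, 0.004], [0.005, -0.023, -1.0]]
force: [0.7, 0.1, -2.0]
opening: 0.362
```

jog_arm(
  increments=[
    {"slide": [0, 0, 3], "yaw": 0, "claw": 20},
    {"slide": [0, 0, 0], "yaw": 0, "claw": 20},
  ],
)

```text
t: 12.8
tool_pos: [0.5887, 0.1178, 0.0521]
tool_rot: [[-0.026, 0.999, -0.023], [1.0, 0.027, 0.004], [0.005, -0.023, -1.0]]
force: [-0.2, 0.4, -1.1]
opening: 0.363
```

jog_arm(
  increments=[
    {"slide": [0, 0, 0], "yaw": 0, "claw": 36},
    {"slide": [0, 0, 0], "yaw": 0, "claw": 48},
    {"slide": [0, 0, -10], "yaw": 0, "claw": 52},
    {"slide": [0, 0, -50], "yaw": 0, "claw": 52},
    {"slide": [0, 0, -60], "yaw": 0, "claw": 52},
    {"slide": [0, 0, 0], "yaw": 0, "claw": 52},
  ],
)

```text
t: 13.55
tool_pos: [0.5917, 0.1173, 0.1751]
tool_rot: [[-0.026, 0.999, -0.024], [1.0, 0.027, 0.004], [0.005, -0.023, -1.0]]
force: [0.6, 1.0, 0.2]
opening: 0.612
```

```bash
python3 - <<'E'
from h import *
s=snap('wrist','w12');
o=ctrl.observe(); print(o['tool_pos'],o['t'],o['opening'],o['force'],o['tool_rot'],o['joints'])
E
```

```text
[0.58955013 0.11696046 0.17198503] 13.6 0.608289269535299 [ 0.14900652 -0.01994931 -0.09791962] [[-0.02640851  0.99923145 -0.02896718]
 [ 0.99964209  0.02652112  0.00351014]
 [ 0.00427568 -0.02886411 -0.9995742 ]] [0.15013475 0.20258167 1.82854396 0.0085936  1.13860194 0.11995186]
```

View pics/w12.png

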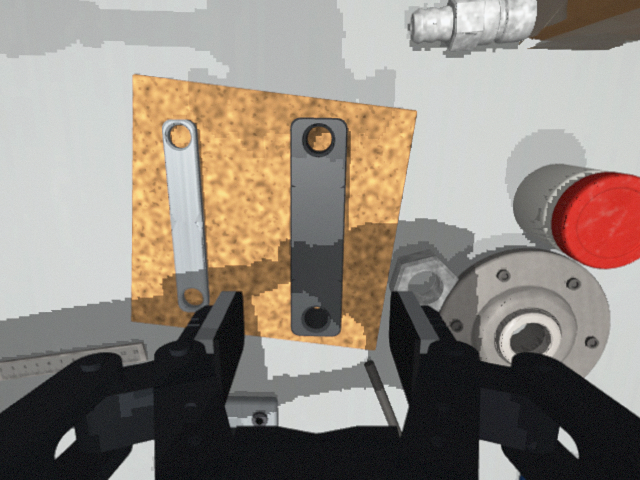

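jog_arm(
  increments=[
    {"slide": [-40, -14, 0], "yaw": 0, "claw": 60},
    {"slide": [-50, -17, 0], "yaw": 0, "claw": 60},
    {"slide": [-50, -18, 0], "yaw": 0, "claw": 60},
    {"slide": [-50, -18, 0], "yaw": 0, "claw": 60},
    {"slide": [-45, -16, 0], "yaw": 0, "claw": 60},
    {"slide": [0, 0, 0], "yaw": -10, "claw": 60},
    {"slide": [0, 0, 0], "yaw": -10, "claw": 60},
    {"slide": [0, 0, 0], "yaw": -10, "claw": 60},
    {"slide": [0, 0, 0], "yaw": -10, "claw": 60},
    {"slide": [0, 0, 0], "yaw": -10, "claw": 60},
    {"slide": [0, 0, 0], "yaw": -10, "claw": 60},
    {"slide": [0, 0, 0], "yaw": -10, "claw": 60},
  ],
)

```text
t: 15.1
tool_pos: [0.4977, -0.1249, 0.1557]
tool_rot: [[-0.959, 0.279, -0.058], [0.279, 0.96, 0.011], [0.059, -0.006, -0.998]]
force: [-0.8, 0.4, -0.2]
opening: 0.704
```

jog_arm(
  increments=[
    {"slide": [0, 0, 0], "yaw": -10, "claw": 60},
    {"slide": [0, 0, 0], "yaw": -8, "claw": 60},
    {"slide": [0, 0, 0], "yaw": 0, "claw": 60},
  ],
)

```text
t: 15.48
tool_pos: [0.494, -0.1238, 0.1509]
tool_rot: [[-0.997, -0.041, -0.067], [-0.042, 0.999, 0.013], [0.066, 0.016, -0.998]]
force: [0.4, 0.3, -0.3]
opening: 0.705
```

```bash
python3 - <<'E'
from h import *
s=snap('wrist','w13');
o=ctrl.observe(); print(o['tool_pos'],o['t'],o['opening'],o['force'],o['tool_rot'],o['joints'])
E
```

```text
[ 0.4939417  -0.12379263  0.15086621] 15.525 0.703658272101557 [ 0.01572018  0.54131726 -0.35570295] [[-0.99695557 -0.03953794 -0.06720376]
 [-0.04051955  0.99909014  0.01330617]
 [ 0.06661652  0.01598873 -0.99765054]] [-0.29029044  0.08003666  2.01242872 -0.00721541  1.11739258 -1.89779128]
```

View pics/w13.png

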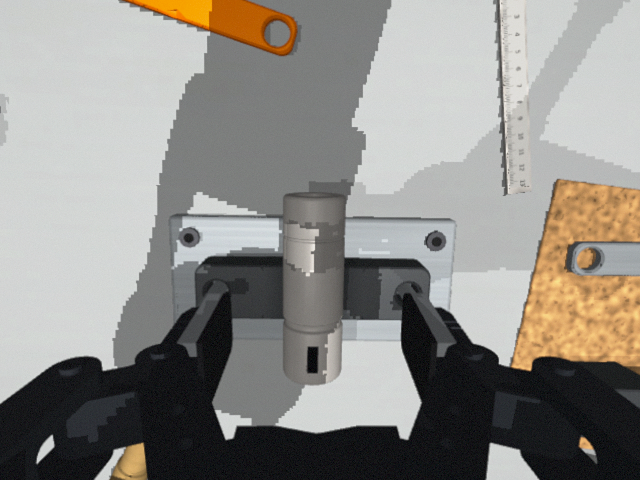

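jog_arm(
  increments=[
    {"slide": [-17, 0, 0], "yaw": 0, "claw": 60},
    {"slide": [0, 0, 0], "yaw": 0, "claw": 60},
    {"slide": [0, 0, 0], "yaw": 0, "claw": 60},
  ],
)

```text
t: 15.9
tool_pos: [0.512, -0.1229, 0.1488]
tool_rot: [[-0.997, -0.036, -0.068], [-0.037, 0.999, 0.014], [0.068, 0.016, -0.998]]
force: [0.1, -0.1, -0.7]
opening: 0.704
```

jog_arm(
  increments=[
    {"slide": [0, 0, -25], "yaw": 0, "claw": 60},
    {"slide": [0, 0, 0], "yaw": 0, "claw": 60},
  ],
)

```text
t: 16.15
tool_pos: [0.5137, -0.1232, 0.1738]
tool_rot: [[-0.997, -0.035, -0.069], [-0.036, 0.999, 0.014], [0.068, 0.016, -0.998]]
force: [-0.3, -0.8, -0.4]
opening: 0.706
```

jog_arm(
  increments=[
    {"slide": [0, 0, 0], "yaw": 0, "claw": 60},
    {"slide": [0, 0, 0], "yaw": 0, "claw": 60},
    {"slide": [0, 0, 0], "yaw": 0, "claw": 60},
  ],
)

```text
t: 16.52
tool_pos: [0.512, -0.1228, 0.1715]
tool_rot: [[-0.997, -0.035, -0.072], [-0.036, 0.999, 0.015], [0.072, 0.017, -0.997]]
force: [0.1, -0.6, 0.2]
opening: 0.705
```

```bash
cat > st.py <<'E'
from bench import ctrl
import numpy as np
o=ctrl.observe(); R=o['tool_rot']; q=o['joints']
print(round(o['t'],2),'pos',(o['tool_pos']*1000).round(1),'tz',R[:2,2].round(4),'yaw(y-axis)',round(float(np.degrees(np.arctan2(-R[0,1],R[1,1]))),2),'open',round(o['opening']*85.4,1),'F',o['force'].round(1),'q',q.round(4),'tau',o['joint_efforts'].round(1))
E
python3 st.py
```

```text
16.52 pos [ 512.  -122.8  171.5] tz [-0.0721  0.0147] yaw(y-axis) 1.99 open 60.2 F [ 0.1 -0.6  0.2] q [-0.2791  0.0945  1.9552 -0.0063  1.1653 -1.8825] tau [  0.  -39.2 -33.8  -0.    0.4   0. ]
```

jog_arm(
  increments=[
    {"slide": [-60, 0, 0], "yaw": 0, "claw": 60},
    {"slide": [-60, 0, 0], "yaw": 0, "claw": 60},
    {"slide": [0, 0, 0], "yaw": 0, "claw": 60},
  ],
)

```text
t: 16.9
tool_pos: [0.6308, -0.1179, 0.1581]
tool_rot: [[-0.996, -0.034, -0.079], [-0.035, 0.999, 0.016], [0.079, 0.019, -0.997]]
force: [-0.7, -0.1, 0.5]
opening: 0.704
```

```bash
python3 st.py
```

```text
16.9 pos [ 630.8 -117.9  158.1] tz [-0.0793  0.0162] yaw(y-axis) 1.92 open 60.1 F [-0.7 -0.1  0.5] q [-0.2227  0.3197  1.7101 -0.0019  1.1928 -1.827 ] tau [  0.4 -51.  -35.7   0.1  -0.    0.1]
```

jog_arm(
  increments=[
    {"slide": [0, 0, 0], "yaw": 0, "claw": 60},
    {"slide": [0, 0, 0], "yaw": 0, "claw": 60},
    {"slide": [0, 0, 0], "yaw": 0, "claw": 60},
    {"slide": [0, 0, 0], "yaw": 0, "claw": 60},
  ],
)

```text
t: 17.4
tool_pos: [0.6275, -0.118, 0.1582]
tool_rot: [[-0.996, -0.033, -0.082], [-0.034, 0.999, 0.016], [0.081, 0.019, -0.997]]
force: [-0.6, 0.5, 0.4]
opening: 0.704
```

```bash
python3 st.py
```

```text
17.4 pos [ 627.5 -118.   158.2] tz [-0.0816  0.0164] yaw(y-axis) 1.88 open 60.1 F [-0.6  0.5  0.4] q [-0.2238  0.3152  1.7159 -0.0023  1.1938 -1.8273] tau [  0.  -51.2 -33.9  -0.    0.4   0. ]
```

jog_arm(
  increments=[
    {"slide": [0, 0, -40], "yaw": 0, "claw": 60},
    {"slide": [0, 0, -40], "yaw": 0, "claw": 60},
    {"slide": [0, 0, 40], "yaw": 0, "claw": 60},
    {"slide": [0, 0, 40], "yaw": 0, "claw": 60},
    {"slide": [0, 0, 0], "yaw": 0, "claw": 60},
  ],
)

```text
t: 18.02
tool_pos: [0.6271, -0.1188, 0.1633]
tool_rot: [[-0.997, -0.032, -0.075], [-0.033, 0.999, 0.015], [0.075, 0.017, -0.997]]
force: [-1.0, -0.4, 0.3]
opening: 0.703
```

```bash
python3 st.py
```

```text
18.02 pos [ 627.1 -118.8  163.3] tz [-0.0754  0.015 ] yaw(y-axis) 1.82 open 60.0 F [-1.  -0.4  0.3] q [-0.2251  0.3065  1.7169 -0.0024  1.1951 -1.8274] tau [ -0.  -51.1 -34.4  -0.    0.1   0. ]
```

jog_arm(
  increments=[
    {"slide": [0, 0, -60], "yaw": 0, "claw": 60},
    {"slide": [0, 0, -60], "yaw": 0, "claw": 60},
    {"slide": [0, 0, -60], "yaw": 0, "claw": 60},
  ],
)

```text
t: 18.4
tool_pos: [0.6375, -0.121, 0.344]
tool_rot: [[-0.996, -0.031, -0.086], [-0.033, 0.999, 0.017], [0.086, 0.02, -0.996]]
force: [0.9, -0.3, -0.2]
opening: 0.703
```

jog_arm(
  increments=[
    {"slide": [0, 0, 18], "yaw": 0, "claw": 60},
    {"slide": [0, 0, 18], "yaw": 0, "claw": 60},
    {"slide": [0, 0, 18], "yaw": 0, "claw": 60},
    {"slide": [0, 0, 18], "yaw": 0, "claw": 60},
    {"slide": [0, 0, 18], "yaw": 0, "claw": 60},
    {"slide": [0, 0, 18], "yaw": 0, "claw": 60},
    {"slide": [0, 0, 18], "yaw": 0, "claw": 60},
    {"slide": [0, 0, 18], "yaw": 0, "claw": 60},
    {"slide": [0, 0, 18], "yaw": 0, "claw": 60},
  ],
)

```text
t: 19.52
tool_pos: [0.6269, -0.1192, 0.1821]
tool_rot: [[-0.997, -0.031, -0.073], [-0.032, 0.999, 0.014], [0.073, 0.017, -0.997]]
force: [-0.0, -0.2, -0.2]
opening: 0.704
```

```bash
python3 st.py
```

```text
19.52 pos [ 626.9 -119.2  182.1] tz [-0.0732  0.0145] yaw(y-axis) 1.79 open 60.1 F [-0.  -0.2 -0.2] q [-0.2257  0.2891  1.7026 -0.0024  1.2246 -1.8275] tau [  0.  -51.4 -35.   -0.    0.7  -0. ]
```

jog_arm(
  increments=[
    {"slide": [0, 0, -18], "yaw": 0, "claw": 60},
    {"slide": [0, 0, -18], "yaw": 0, "claw": 60},
    {"slide": [0, 0, -18], "yaw": 0, "claw": 60},
    {"slide": [0, 0, -18], "yaw": 0, "claw": 60},
    {"slide": [0, 0, -18], "yaw": 0, "claw": 60},
    {"slide": [0, 0, -18], "yaw": 0, "claw": 60},
    {"slide": [0, 0, -18], "yaw": 0, "claw": 60},
    {"slide": [0, 0, -18], "yaw": 0, "claw": 60},
    {"slide": [0, 0, -18], "yaw": 0, "claw": 60},
  ],
)

```text
t: 20.65
tool_pos: [0.6402, -0.1218, 0.3575]
tool_rot: [[-0.997, -0.031, -0.069], [-0.032, 0.999, 0.014], [0.068, 0.016, -0.998]]
force: [0.0, 0.7, -0.6]
opening: 0.706
```

jog_arm(
  increments=[
    {"slide": [0, 0, 60], "yaw": 0, "claw": 60},
    {"slide": [0, 0, 60], "yaw": 0, "claw": 60},
    {"slide": [0, 0, 50], "yaw": 0, "claw": 60},
  ],
)

```text
t: 21.02
tool_pos: [0.6362, -0.1213, 0.1962]
tool_rot: [[-0.998, -0.032, -0.049], [-0.032, 0.999, 0.009], [0.048, 0.01, -0.999]]
force: [-0.7, -0.2, 0.3]
opening: 0.7
```

```bash
python3 st.py
```

```text
21.02 pos [ 636.2 -121.3  196.2] tz [-0.0488  0.0089] yaw(y-axis) 1.81 open 59.8 F [-0.7 -0.2  0.3] q [-0.2257  0.2801  1.6861 -0.0024  1.225  -1.8275] tau [  0.1 -53.2 -36.3  -0.    1.1  -0. ]
```

jog_arm(
  increments=[
    {"slide": [0, 0, -20], "yaw": 0, "claw": 60},
    {"slide": [0, 0, -20], "yaw": 0, "claw": 60},
    {"slide": [0, 0, -20], "yaw": 0, "claw": 60},
    {"slide": [0, 0, -20], "yaw": 0, "claw": 60},
    {"slide": [0, 0, -20], "yaw": 0, "claw": 60},
    {"slide": [0, 0, -20], "yaw": 0, "claw": 60},
    {"slide": [0, 0, -20], "yaw": 0, "claw": 60},
    {"slide": [0, 0, -20], "yaw": 0, "claw": 60},
    {"slide": [0, 0, 60], "yaw": 0, "claw": 60},
    {"slide": [0, 0, 60], "yaw": 0, "claw": 60},
    {"slide": [0, 0, 50], "yaw": 0, "claw": 60},
  ],
)

```text
t: 22.4
tool_pos: [0.6603, -0.1267, 0.2516]
tool_rot: [[-0.999, -0.032, 0.019], [-0.032, 0.999, -0.007], [-0.019, -0.007, -1.0]]
force: [-0.2, 0.1, 0.6]
opening: 0.7
```

jog_arm(
  increments=[
    {"slide": [0, 0, -20], "yaw": 0, "claw": 60},
    {"slide": [0, 0, -20], "yaw": 0, "claw": 60},
    {"slide": [0, 0, -20], "yaw": 0, "claw": 60},
    {"slide": [0, 0, -20], "yaw": 0, "claw": 60},
    {"slide": [0, 0, -20], "yaw": 0, "claw": 60},
    {"slide": [0, 0, -20], "yaw": 0, "claw": 60},
    {"slide": [0, 0, -20], "yaw": 0, "claw": 60},
    {"slide": [0, 0, -20], "yaw": 0, "claw": 60},
    {"slide": [0, 0, 60], "yaw": 0, "claw": 60},
    {"slide": [0, 0, 60], "yaw": 0, "claw": 60},
    {"slide": [0, 0, 50], "yaw": 0, "claw": 60},
  ],
)

```text
t: 23.78
tool_pos: [0.6894, -0.1331, 0.3536]
tool_rot: [[-0.99, -0.029, 0.139], [-0.034, 0.999, -0.034], [-0.137, -0.038, -0.99]]
force: [0.2, 0.2, -0.1]
opening: 0.701
```

```bash
python3 st.py
```

```text
23.77 pos [ 689.4 -133.1  353.6] tz [ 0.1386 -0.0339] yaw(y-axis) 1.69 open 59.9 F [ 0.2  0.2 -0.1] q [-0.2252  0.1842  1.5191 -0.0022  1.2952 -1.8276] tau [  0.1 -50.9 -39.9  -0.   -0.   -0. ]
```

jog_arm(
  increments=[
    {"slide": [0, 0, 20], "yaw": 0, "claw": 60},
    {"slide": [0, 0, 20], "yaw": 0, "claw": 60},
    {"slide": [0, 0, 20], "yaw": 0, "claw": 60},
    {"slide": [0, 0, 20], "yaw": 0, "claw": 60},
    {"slide": [0, 0, 20], "yaw": 0, "claw": 60},
    {"slide": [0, 0, 20], "yaw": 0, "claw": 60},
  ],
)

```text
t: 24.52
tool_pos: [0.7142, -0.139, 0.2485]
tool_rot: [[-0.987, -0.029, 0.16], [-0.035, 0.999, -0.039], [-0.159, -0.044, -0.986]]
force: [-0.5, -0.2, -0.3]
opening: 0.704
```

```bash
python3 st.py
```

```text
24.52 pos [ 714.2 -139.   248.5] tz [ 0.1602 -0.0388] yaw(y-axis) 1.64 open 60.1 F [-0.5 -0.2 -0.3] q [-0.2255  0.2648  1.6146 -0.0023  1.0967 -1.8275] tau [  0.  -53.5 -38.   -0.   -0.6  -0. ]
```

jog_arm(
  increments=[
    {"slide": [0, 0, -60], "yaw": 0, "claw": 60},
    {"slide": [0, 0, -60], "yaw": 0, "claw": 60},
  ],
)

```text
t: 24.78
tool_pos: [0.6906, -0.1334, 0.3523]
tool_rot: [[-0.99, -0.029, 0.136], [-0.034, 0.999, -0.033], [-0.135, -0.038, -0.99]]
force: [0.7, -0.7, 0.2]
opening: 0.7
```

```bash
python3 st.py
```

```text
24.77 pos [ 690.6 -133.4  352.3] tz [ 0.1357 -0.0332] yaw(y-axis) 1.69 open 59.8 F [ 0.7 -0.7  0.2] q [-0.2252  0.1887  1.516  -0.0022  1.2967 -1.8276] tau [  0.  -46.1 -35.1  -0.   -1.3   0. ]
```

jog_arm(
  increments=[
    {"slide": [60, 0, 0], "yaw": 0, "claw": 60},
    {"slide": [60, 0, 0], "yaw": 0, "claw": 60},
    {"slide": [50, 0, 0], "yaw": 0, "claw": 60},
    {"slide": [0, 0, 0], "yaw": 0, "claw": 60},
  ],
)

```text
t: 25.28
tool_pos: [0.521, -0.1399, 0.33]
tool_rot: [[-0.989, -0.03, 0.144], [-0.035, 0.999, -0.035], [-0.142, -0.04, -0.989]]
force: [0.4, 0.1, -1.4]
opening: 0.705
```

```bash
python3 st.py
```

```text
25.27 pos [ 521.  -139.9  330. ] tz [ 0.1436 -0.0354] yaw(y-axis) 1.71 open 60.2 F [ 0.4  0.1 -1.4] q [-0.3151 -0.1298  1.8836  0.0115  1.2398 -1.9215] tau [ -0.3 -32.8 -37.8  -0.   -0.4  -0.1]
```

jog_arm(
  increments=[
    {"slide": [0, 0, 20], "yaw": 0, "claw": 60},
    {"slide": [0, 0, 20], "yaw": 0, "claw": 60},
    {"slide": [0, 0, 20], "yaw": 0, "claw": 60},
    {"slide": [0, 0, -60], "yaw": 0, "claw": 60},
    {"slide": [0, 0, 0], "yaw": 0, "claw": 60},
  ],
)

```text
t: 25.9
tool_pos: [0.5249, -0.1394, 0.3192]
tool_rot: [[-0.99, -0.031, 0.136], [-0.036, 0.999, -0.032], [-0.135, -0.037, -0.99]]
force: [0.7, -0.6, 0.4]
opening: 0.702
```

```bash
python3 st.py
```

```text
25.9 pos [ 524.9 -139.4  319.2] tz [ 0.1359 -0.0319] yaw(y-axis) 1.8 open 60.0 F [ 0.7 -0.6  0.4] q [-0.3124 -0.1126  1.8871  0.0121  1.2276 -1.9204] tau [ -0.1 -32.2 -37.2   0.1  -0.2  -0. ]
```

jog_arm(
  increments=[
    {"slide": [0, 0, 10], "yaw": 0, "claw": 60},
    {"slide": [0, 0, 10], "yaw": 0, "claw": 60},
    {"slide": [0, 0, 10], "yaw": 0, "claw": 60},
    {"slide": [0, 0, 10], "yaw": 0, "claw": 60},
    {"slide": [0, 0, 10], "yaw": 0, "claw": 60},
    {"slide": [0, 0, 10], "yaw": 0, "claw": 60},
    {"slide": [0, 0, 10], "yaw": 0, "claw": 60},
    {"slide": [0, 0, 10], "yaw": 0, "claw": 60},
    {"slide": [0, 0, 10], "yaw": 0, "claw": 60},
    {"slide": [0, 0, 10], "yaw": 0, "claw": 60},
    {"slide": [0, 0, 10], "yaw": 0, "claw": 60},
    {"slide": [0, 0, 10], "yaw": 0, "claw": 60},
  ],
)

```text
t: 27.4
tool_pos: [0.5431, -0.143, 0.1872]
tool_rot: [[-0.991, -0.032, 0.131], [-0.037, 0.999, -0.03], [-0.13, -0.035, -0.991]]
force: [0.5, 0.7, 0.2]
opening: 0.705
```

```bash
python3 st.py
```

```text
27.4 pos [ 543.1 -143.   187.2] tz [ 0.1313 -0.0302] yaw(y-axis) 1.86 open 60.2 F [0.5 0.7 0.2] q [-0.3084  0.0178  2.0094  0.0134  0.9797 -1.9206] tau [ -0.  -36.8 -35.4   0.1  -0.5   0. ]
```

jog_arm(
  increments=[
    {"slide": [0, 0, -60], "yaw": 0, "claw": 60},
    {"slide": [0, 0, 0], "yaw": 0, "claw": 60},
    {"slide": [0, 0, -60], "yaw": 0, "claw": 60},
    {"slide": [0, 0, 0], "yaw": 0, "claw": 60},
  ],
)

```text
t: 27.9
tool_pos: [0.5262, -0.139, 0.3007]
tool_rot: [[-0.992, -0.033, 0.125], [-0.036, 0.999, -0.028], [-0.124, -0.033, -0.992]]
force: [0.8, 0.4, 0.3]
opening: 0.704
```

```bash
python3 st.py
```

```text
27.9 pos [ 526.2 -139.   300.7] tz [ 0.1252 -0.0282] yaw(y-axis) 1.87 open 60.1 F [0.8 0.4 0.3] q [-0.311  -0.0948  1.9036  0.0123  1.2047 -1.9202] tau [  0.  -32.8 -37.4   0.1  -0.3   0. ]
```

jog_arm(
  increments=[
    {"slide": [0, 0, 12], "yaw": 0, "claw": 60},
    {"slide": [0, 0, 12], "yaw": 0, "claw": 60},
    {"slide": [0, 0, 12], "yaw": 0, "claw": 60},
    {"slide": [0, 0, 12], "yaw": 0, "claw": 60},
    {"slide": [0, 0, 12], "yaw": 0, "claw": 60},
    {"slide": [0, 0, 12], "yaw": 0, "claw": 60},
    {"slide": [0, 0, 12], "yaw": 0, "claw": 60},
    {"slide": [0, 0, 12], "yaw": 0, "claw": 60},
    {"slide": [0, 0, -60], "yaw": 0, "claw": 60},
    {"slide": [0, 0, -60], "yaw": 0, "claw": 60},
  ],
)

```text
t: 29.15
tool_pos: [0.5182, -0.1367, 0.3046]
tool_rot: [[-0.994, -0.033, 0.101], [-0.036, 0.999, -0.021], [-0.1, -0.024, -0.995]]
force: [1.0, -0.8, 1.3]
opening: 0.704
```

jog_arm(
  increments=[
    {"slide": [0, 0, 60], "yaw": 0, "claw": 60},
    {"slide": [0, 0, -60], "yaw": 0, "claw": 60},
    {"slide": [0, 0, -60], "yaw": 0, "claw": 60},
  ],
)

```text
t: 29.52
tool_pos: [0.4969, -0.1305, 0.3324]
tool_rot: [[-0.997, -0.034, 0.062], [-0.035, 0.999, -0.008], [-0.062, -0.01, -0.998]]
force: [1.3, 0.1, 0.7]
opening: 0.701
```

```bash
python3 st.py
```

```text
29.52 pos [ 496.9 -130.5  332.4] tz [ 0.062  -0.0079] yaw(y-axis) 1.95 open 59.9 F [1.3 0.1 0.7] q [-0.3127 -0.1267  1.8712  0.0119  1.3357 -1.9202] tau [  0.1 -26.3 -31.2   0.1  -0.9   0. ]
```

jog_arm(
  increments=[
    {"slide": [0, 0, 30], "yaw": 0, "claw": 60},
    {"slide": [0, 0, 30], "yaw": 0, "claw": 60},
  ],
)

```text
t: 29.78
tool_pos: [0.5041, -0.1321, 0.278]
tool_rot: [[-0.997, -0.034, 0.075], [-0.035, 0.999, -0.012], [-0.074, -0.015, -0.997]]
force: [-0.4, -1.4, -0.2]
opening: 0.705
```

jog_arm(
  increments=[
    {"slide": [0, 0, 30], "yaw": 0, "claw": 60},
    {"slide": [0, 0, 30], "yaw": 0, "claw": 60},
  ],
)

```text
t: 30.02
tool_pos: [0.5097, -0.1331, 0.217]
tool_rot: [[-0.996, -0.034, 0.078], [-0.035, 0.999, -0.013], [-0.078, -0.016, -0.997]]
force: [-0.0, 0.1, 0.1]
opening: 0.703
```

```bash
python3 st.py
```

```text
30.02 pos [ 509.7 -133.1  217. ] tz [ 0.0781 -0.0131] yaw(y-axis) 1.94 open 60.1 F [-0.   0.1  0.1] q [-0.3098 -0.0431  2.0079  0.0128  1.0983 -1.9203] tau [ -0.  -35.1 -36.5   0.1   0.2   0. ]
```

jog_arm(
  increments=[
    {"slide": [0, 0, 40], "yaw": 0, "claw": 60},
    {"slide": [0, 0, -60], "yaw": 0, "claw": 60},
    {"slide": [0, 0, -60], "yaw": 0, "claw": 60},
    {"slide": [0, 0, 0], "yaw": 0, "claw": 60},
  ],
)

```text
t: 30.52
tool_pos: [0.4987, -0.1305, 0.2864]
tool_rot: [[-0.998, -0.034, 0.06], [-0.034, 0.999, -0.007], [-0.059, -0.009, -0.998]]
force: [0.2, -0.1, -0.4]
opening: 0.702
```

```bash
python3 st.py
```

```text
30.52 pos [ 498.7 -130.5  286.4] tz [ 0.0595 -0.0071] yaw(y-axis) 1.95 open 59.9 F [ 0.2 -0.1 -0.4] q [-0.3116 -0.1008  1.9311  0.0121  1.2524 -1.9201] tau [  0.  -32.3 -37.5   0.1   0.1   0. ]
```

jog_arm(
  increments=[
    {"slide": [0, 0, 60], "yaw": 0, "claw": 60},
    {"slide": [0, 0, -60], "yaw": 0, "claw": 60},
    {"slide": [0, 0, -60], "yaw": 0, "claw": 60},
    {"slide": [0, 0, 60], "yaw": 0, "claw": 60},
    {"slide": [0, 0, -60], "yaw": 0, "claw": 60},
    {"slide": [0, 0, -60], "yaw": 0, "claw": 60},
    {"slide": [0, 0, 0], "yaw": 0, "claw": 60},
  ],
)

```text
t: 31.4
tool_pos: [0.4514, -0.1166, 0.3355]
tool_rot: [[-0.998, -0.033, -0.052], [-0.034, 0.999, 0.029], [0.051, 0.031, -0.998]]
force: [0.2, 0.5, -0.2]
opening: 0.703
```

```bash
python3 st.py
```

```text
31.4 pos [ 451.4 -116.6  335.5] tz [-0.0522  0.0289] yaw(y-axis) 1.89 open 60.0 F [ 0.2  0.5 -0.2] q [-0.3142 -0.1443  1.881   0.0115  1.4635 -1.9203] tau [  0.  -29.6 -36.9   0.1   0.8  -0. ]
```

jog_arm(
  increments=[
    {"slide": [-20, 0, 40], "yaw": 0, "claw": 60},
    {"slide": [-20, 0, 40], "yaw": 0, "claw": 60},
    {"slide": [-10, 0, 40], "yaw": 0, "claw": 60},
    {"slide": [0, 0, 0], "yaw": 0, "claw": 60},
  ],
)

```text
t: 31.9
tool_pos: [0.4972, -0.1117, 0.2071]
tool_rot: [[-0.998, -0.033, -0.05], [-0.034, 0.999, 0.028], [0.049, 0.03, -0.998]]
force: [-0.3, 0.2, 0.7]
opening: 0.704
```

```bash
python3 st.py
```

```text
31.9 pos [ 497.2 -111.7  207.1] tz [-0.0497  0.0279] yaw(y-axis) 1.88 open 60.1 F [-0.3  0.2  0.7] q [-0.2784  0.0175  1.9662  0.014   1.2134 -1.8879] tau [  0.1 -35.2 -34.9   0.1  -0.1   0. ]
```

jog_arm(
  increments=[
    {"slide": [0, 0, -60], "yaw": 0, "claw": 60},
    {"slide": [0, 0, 50], "yaw": 0, "claw": 60},
    {"slide": [0, 0, 50], "yaw": 0, "claw": 60},
    {"slide": [0, 0, 0], "yaw": 0, "claw": 60},
  ],
)

```text
t: 32.4
tool_pos: [0.4991, -0.1122, 0.1727]
tool_rot: [[-0.999, -0.033, -0.04], [-0.034, 0.999, 0.025], [0.04, 0.026, -0.999]]
force: [0.4, 0.1, -0.1]
opening: 0.702
```

```bash
python3 st.py
```

```text
32.4 pos [ 499.1 -112.2  172.7] tz [-0.0405  0.0249] yaw(y-axis) 1.88 open 59.9 F [ 0.4  0.1 -0.1] q [-0.2781  0.0468  2.003   0.0142  1.1376 -1.8886] tau [  0.  -35.6 -33.4   0.1  -0.2  -0. ]
```

jog_arm(
  increments=[
    {"slide": [0, 0, -50], "yaw": 0, "claw": 60},
    {"slide": [0, 0, 50], "yaw": 0, "claw": 60},
    {"slide": [0, 0, -50], "yaw": 0, "claw": 60},
    {"slide": [0, 0, 50], "yaw": 0, "claw": 60},
    {"slide": [0, 0, 0], "yaw": 0, "claw": 60},
  ],
)

```text
t: 33.02
tool_pos: [0.4914, -0.1107, 0.1805]
tool_rot: [[-0.998, -0.032, -0.054], [-0.034, 0.999, 0.029], [0.053, 0.03, -0.998]]
force: [-0.6, -0.1, -0.1]
opening: 0.702
```

```bash
python3 st.py
```

```text
33.02 pos [ 491.4 -110.7  180.5] tz [-0.0541  0.0287] yaw(y-axis) 1.84 open 60.0 F [-0.6 -0.1 -0.1] q [-0.2793  0.0332  2.0023  0.0138  1.1661 -1.8888] tau [ -0.  -36.4 -34.6   0.1  -0.1  -0. ]
```

jog_arm(
  increments=[
    {"slide": [0, 0, -20], "yaw": 0, "claw": 60},
    {"slide": [0, 0, -20], "yaw": 0, "claw": 60},
    {"slide": [0, 0, -20], "yaw": 0, "claw": 60},
    {"slide": [0, 0, -20], "yaw": 0, "claw": 60},
    {"slide": [0, 0, 50], "yaw": 0, "claw": 60},
    {"slide": [0, 0, 50], "yaw": 0, "claw": 60},
    {"slide": [0, 0, -20], "yaw": 0, "claw": 60},
    {"slide": [0, 0, 0], "yaw": 0, "claw": 60},
  ],
)

```text
t: 34.02
tool_pos: [0.5191, -0.1193, 0.2248]
tool_rot: [[-0.999, -0.033, 0.01], [-0.033, 0.999, 0.01], [-0.011, 0.01, -1.0]]
force: [0.8, -0.1, 1.1]
opening: 0.703
```

```bash
python3 st.py
```

```text
34.02 pos [ 519.1 -119.3  224.8] tz [0.0104 0.0099] yaw(y-axis) 1.89 open 60.0 F [ 0.8 -0.1  1.1] q [-0.2804  0.0074  1.9415  0.0133  1.1856 -1.8891] tau [  0.  -35.  -34.2   0.1   0.2   0. ]
```

```bash
python3 - <<'E'
from h import *
s=snap('wrist','w14');
E
python3 st.py
```

```text
34.08 pos [ 518.  -119.   223.3] tz [0.0077 0.0106] yaw(y-axis) 1.89 open 60.1 F [-0.8  0.3 -0.9] q [-0.2804  0.0081  1.9436  0.0133  1.1854 -1.8891] tau [  0.  -36.5 -36.1   0.1  -0.   -0. ]
```

View pics/w14.png

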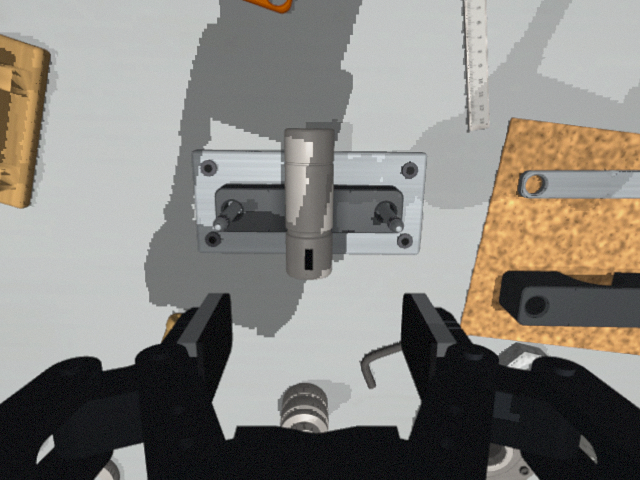

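```bash
python3 - <<'E'
from h import *
s=load('w14')
for nm,uv,z in [('nearL',(285,150),.043),('nearR',(333,150),.043),('farL',(287,265),.043),('farR',(332,265),.043),('near end top',(309,129),.05),('far end',(309,279),.043),('bTL',(192,151),.01),('bTR',(427,153),.01),('bBR',(420,254),.01),('bBL',(197,254),.01),('stud',(218,229),.085),('stud',(397,229),.085)]:
    print(nm,onz(s,*uv,z).round(4))
E
```

```text
nearL [ 0.4731 -0.1404  0.043 ]
nearR [ 0.472  -0.1067  0.043 ]
farL [ 0.5587 -0.1379  0.043 ]
farR [ 0.5577 -0.1038  0.043 ]
near end top [ 0.4581 -0.1239  0.05  ]
far end [ 0.5696 -0.1209  0.043 ]
bTL [ 0.4788 -0.2145  0.01  ]
bTR [ 0.4745 -0.0315  0.01  ]
bBR [ 0.5575 -0.0286  0.01  ]
bBL [ 0.5629 -0.2145  0.01  ]
stud [ 0.5206 -0.1799  0.085 ]
stud [ 0.5172 -0.0658  0.085 ]
```

jog_arm(
  increments=[
    {"slide": [3, -1, 20], "yaw": 0, "claw": 55},
    {"slide": [2, -1, 20], "yaw": 0, "claw": 55},
    {"slide": [1, -1, 20], "yaw": 0, "claw": 55},
    {"slide": [0, 0, 20], "yaw": 0, "claw": 55},
    {"slide": [0, 0, 20], "yaw": 0, "claw": 55},
    {"slide": [0, 0, 15], "yaw": 0, "claw": 55},
    {"slide": [0, 0, 10], "yaw": 0, "claw": 55},
    {"slide": [0, 0, 0], "yaw": 0, "claw": 55},
  ],
)

```text
t: 35.08
tool_pos: [0.5126, -0.1216, 0.0917]
tool_rot: [[-0.999, -0.033, 0.009], [-0.033, 0.999, 0.01], [-0.009, 0.01, -1.0]]
force: [-0.1, -0.2, -0.3]
opening: 0.647
```

```bash
python3 st.py
```

```text
35.08 pos [ 512.6 -121.6   91.7] tz [0.009  0.0099] yaw(y-axis) 1.88 open 55.2 F [-0.1 -0.2 -0.3] q [-0.2877  0.1378  2.0716  0.0151  0.9265 -1.9004] tau [ -0.  -38.2 -30.6   0.1  -0.1  -0. ]
```

jog_arm(
  increments=[
    {"slide": [0, 0, 12], "yaw": 0, "claw": 55},
    {"slide": [0, 0, 12], "yaw": 0, "claw": 55},
    {"slide": [0, 0, 8], "yaw": 0, "claw": 55},
    {"slide": [0, 0, 4], "yaw": 0, "claw": 55},
    {"slide": [0, 0, 0], "yaw": 0, "claw": 55},
  ],
)

```text
t: 35.7
tool_pos: [0.5143, -0.1216, 0.0546]
tool_rot: [[-0.999, -0.033, 0.012], [-0.033, 0.999, 0.009], [-0.012, 0.009, -1.0]]
force: [0.3, 0.2, -0.7]
opening: 0.646
```

```bash
python3 - <<'E'
from h import *
s=snap('wrist','w15'); snap('side','s8')
E
python3 st.py; python3 crop.py s8 270 130 140 120 5 c10
```

```text
35.8 pos [ 514.7 -121.7   55.1] tz [0.0126 0.0089] yaw(y-axis) 1.88 open 54.6 F [0.6 0.5 0.6] q [-0.2869  0.1907  2.0916  0.0161  0.8497 -1.9011] tau [  0.  -39.6 -29.    0.   -0.   -0. ]
```

View pics/w15.png

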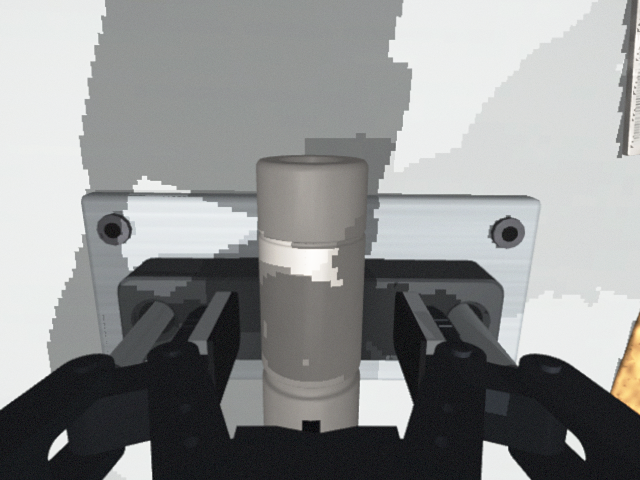

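View pics/c10.png

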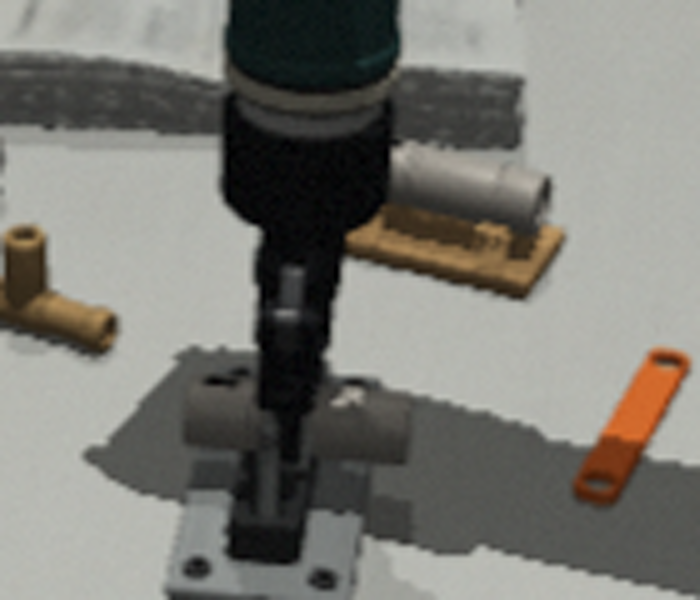

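jog_arm(
  increments=[
    {"slide": [0, 0, 0], "yaw": 0, "claw": 42},
    {"slide": [0, 0, 0], "yaw": 0, "claw": 30},
    {"slide": [0, 0, 0], "yaw": 0, "claw": 20},
    {"slide": [0, 0, 0], "yaw": 0, "claw": 20},
  ],
  grip_force=100,
)

```text
t: 36.3
tool_pos: [0.5154, -0.1233, 0.0566]
tool_rot: [[-0.999, -0.034, 0.014], [-0.033, 0.999, 0.006], [-0.015, 0.006, -1.0]]
force: [-0.6, -0.0, -1.9]
opening: 0.365
```

```bash
python3 st.py
```

```text
36.3 pos [ 515.4 -123.3   56.6] tz [0.0143 0.006 ] yaw(y-axis) 1.92 open 31.2 F [-0.6 -0.  -1.9] q [-0.288   0.1889  2.0903  0.0131  0.8505 -1.9009] tau [  0.1 -40.6 -29.7   0.1   0.1  -0. ]
```

jog_arm(
  increments=[
    {"slide": [0, 0, -6], "yaw": 0, "claw": 20},
    {"slide": [0, 0, -8], "yaw": 0, "claw": 20},
    {"slide": [0, 0, -10], "yaw": 0, "claw": 20},
    {"slide": [0, 0, 0], "yaw": 0, "claw": 20},
  ],
)

```text
t: 36.8
tool_pos: [0.5142, -0.1228, 0.0815]
tool_rot: [[-0.999, -0.034, 0.013], [-0.034, 0.999, 0.007], [-0.013, 0.007, -1.0]]
force: [0.4, -0.3, -3.5]
opening: 0.368
```

```bash
python3 - <<'E'
from h import *
s=snap('wrist','w16'); snap('side','s9')
E
python3 st.py; python3 crop.py s9 270 130 140 120 5 c11
```

```text
36.9 pos [ 513.4 -122.6   80.5] tz [0.0109 0.0075] yaw(y-axis) 1.93 open 31.3 F [-0.1  0.4 -4. ] q [-0.288   0.1533  2.0784  0.0131  0.9016 -1.9006] tau [  0.  -41.1 -32.2   0.1  -0.1   0. ]
```

View pics/w16.png

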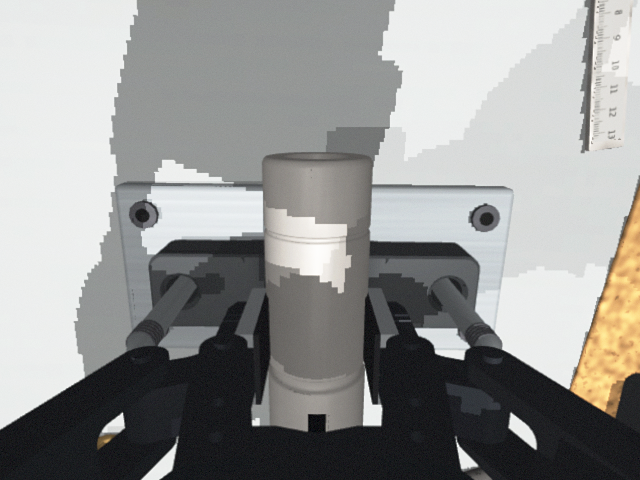

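View pics/c11.png

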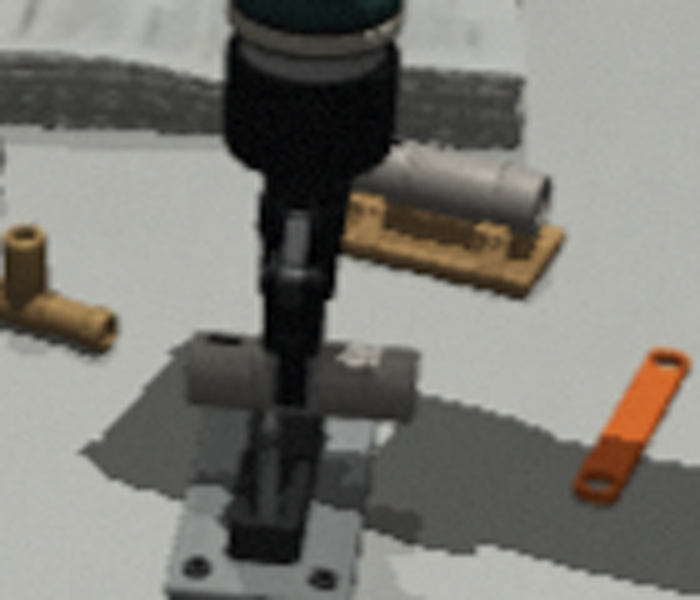

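```bash
python3 crop.py scene0 155 355 95 100 6 c12; python3 crop.py side0 265 355 115 90 6 c13; python3 - <<'E'
from h import *
s=load('w16')
print(onz(s,317,154,.078), onz(s,317,160,.0845))
E
```

```text
[ 0.4553682  -0.12391738  0.078     ] [ 0.45644773 -0.1239357   0.0845    ]
```

View pics/c12.png

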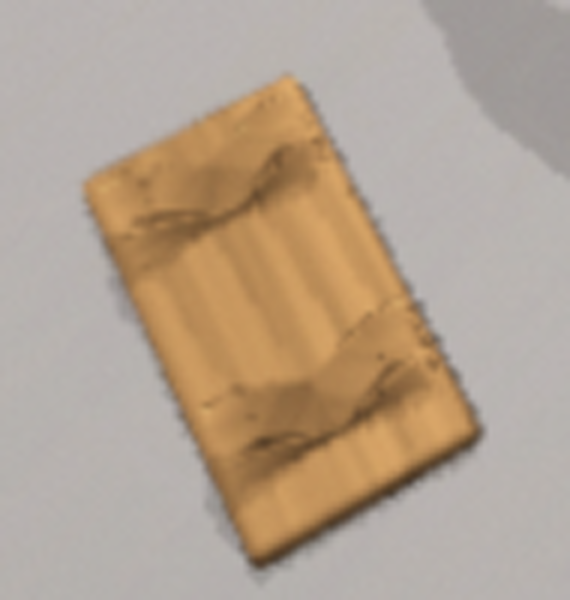

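View pics/c13.png

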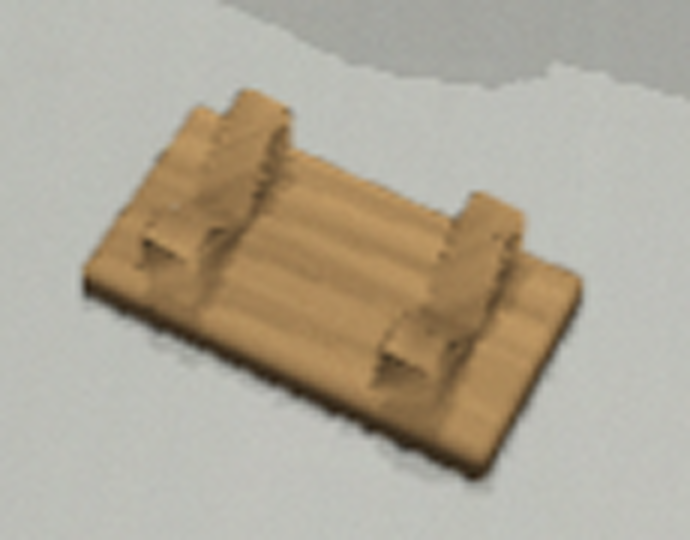

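```bash
python3 - <<'E'
from h import *
s=load('scene0'); d=load('side0')
for n,c,pts in [('scene',s,[(169.7,385.5),(203.3,367.5),(235,427),(198,447.5)]),('side',d,[(279.7,401.2),(299.2,373),(361.7,402.2),(346.3,432)])]:
    P=np.array([onz(c,u,v,.012)[:2] for u,v in pts]); print(n,P.round(4).tolist(),'c',P.mean(0).round(4),'lens',np.linalg.norm(P-np.roll(P,-1,0),axis=1).round(4))
    r=cv2.minAreaRect((P*1000).astype(np.float32)); print(r)
E
```

```text
scene [[0.528, 0.3768], [0.5078, 0.3183], [0.3921, 0.3593], [0.4147, 0.4175]] c [0.4607 0.368 ] lens [0.0618 0.1227 0.0624 0.1204]
((460.401611328125, 368.22314453125), (62.37095642089844, 122.73115539550781), 70.49038696289062)
side [[0.528, 0.3789], [0.5064, 0.3178], [0.3951, 0.3597], [0.4145, 0.4178]] c [0.461  0.3685] lens [0.0648 0.1189 0.0612 0.1199]
((460.7350158691406, 367.66632080078125), (64.82977294921875, 119.90660858154297), 71.08179473876953)
```

jog_arm(
  increments=[
    {"slide": [0, 0, -15], "yaw": 0, "claw": 20},
    {"slide": [0, 0, -22], "yaw": 0, "claw": 20},
    {"slide": [0, 0, -25], "yaw": 0, "claw": 20},
    {"slide": [0, 0, -25], "yaw": 0, "claw": 20},
    {"slide": [0, 0, -20], "yaw": 0, "claw": 20},
    {"slide": [0, 0, 0], "yaw": 0, "claw": 20},
  ],
)

```text
t: 37.65
tool_pos: [0.5117, -0.1233, 0.1935]
tool_rot: [[-0.999, -0.034, 0.011], [-0.034, 0.999, 0.008], [-0.011, 0.007, -1.0]]
force: [0.3, -0.3, -3.1]
opening: 0.37
```

```bash
python3 st.py
```

```text
37.65 pos [ 511.7 -123.3  193.5] tz [0.0105 0.0075] yaw(y-axis) 1.93 open 31.6 F [ 0.3 -0.3 -3.1] q [-0.2903  0.0211  1.9878  0.0113  1.1248 -1.8996] tau [  0.  -38.1 -36.6   0.1   0.2   0. ]
```

jog_arm(
  increments=[
    {"slide": [2, 30, 0], "yaw": 0, "claw": 20},
    {"slide": [3, 45, 0], "yaw": 3, "claw": 20},
    {"slide": [3, 45, 0], "yaw": 3, "claw": 20},
    {"slide": [3, 45, 0], "yaw": 3, "claw": 20},
    {"slide": [3, 45, 0], "yaw": 3, "claw": 20},
    {"slide": [0, 45, 0], "yaw": 3, "claw": 20},
    {"slide": [0, 45, 0], "yaw": 3, "claw": 20},
  ],
)

```text
t: 38.52
tool_pos: [0.5204, 0.1795, 0.1902]
tool_rot: [[-0.956, 0.293, 0.003], [0.293, 0.956, 0.005], [-0.002, 0.006, -1.0]]
force: [-0.2, 0.3, -3.6]
opening: 0.368
```

```bash
python3 st.py
```

```text
38.52 pos [520.4 179.5 190.2] tz [0.0034 0.0055] yaw(y-axis) -17.05 open 31.4 F [-0.2  0.3 -3.6] q [ 0.2843  0.0727  1.9403  0.0048  1.1239 -0.991 ] tau [ -2.  -42.7 -34.5   0.2   0.2  -1.1]
```

jog_arm(
  increments=[
    {"slide": [27, 40, 0], "yaw": 1.5, "claw": 20},
    {"slide": [27, 40, 0], "yaw": 1, "claw": 20},
    {"slide": [27, 40, 0], "yaw": 0, "claw": 20},
    {"slide": [20, 30, 0], "yaw": 0, "claw": 20},
    {"slide": [0, 0, 0], "yaw": 0, "claw": 20},
  ],
)

```text
t: 39.15
tool_pos: [0.4685, 0.3612, 0.1851]
tool_rot: [[-0.943, 0.333, -0.003], [0.333, 0.943, 0.002], [0.003, 0.001, -1.0]]
force: [0.6, -1.0, -3.2]
opening: 0.368
```

```bash
python3 - <<'E'
from h import *
snap('wrist','w17')
E
python3 st.py
```

```text
39.2 pos [468.6 359.9 184.8] tz [-0.0034  0.0009] yaw(y-axis) -19.51 open 31.7 F [-1.1 -0.2 -3.7] q [ 0.6112  0.1571  1.8567  0.003   1.1301 -0.6204] tau [  0.8 -46.1 -37.4   0.1  -0.1   0. ]
```

View pics/w17.png

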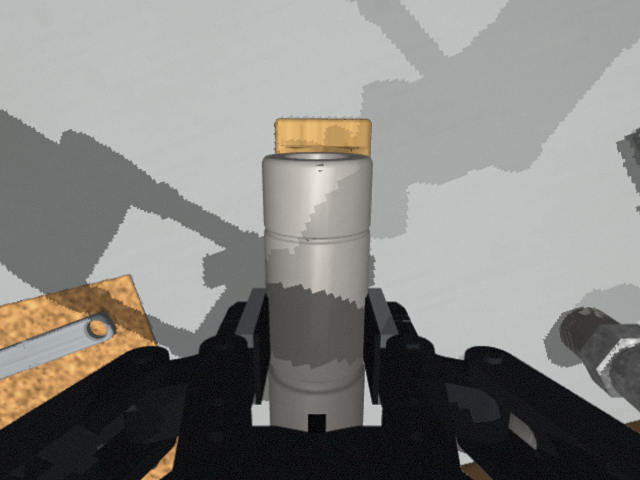

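```bash
python3 - <<'E'
from h import *
s=load('w17'); o=ctrl.observe(); R=o['tool_rot']; p=o['tool_pos']
a=onz(s,275,120,.012); b=onz(s,372,119,.012); print(a,b,np.linalg.norm(a-b))
u=(b-a)/np.linalg.norm(b-a); yaw=np.degrees(np.arctan2(-u[0],u[1])); n=np.array([u[1],-u[0]]); c=(a+b)[:2]/2+n*.062
print('yaw',yaw,'centre',c)
l=R.T@(np.array([c[0],c[1],0])-p); print('to centre in tool mm',(l*1000).round(1))
e=onz(s,317,157,p[2]-.0135+.012); print('sleeve near end tool', (R.T@(e-p)*1000).round(1))
E
```

```text
[0.3937566  0.35863474 0.012     ] [0.41491232 0.42025486 0.012     ] 0.06515062104501472
yaw -18.948615650478686 centre [0.46297469 0.36931215]
to centre in tool mm [  7.8   7.  184.9]
sleeve near end tool [58.8  1.5  1.7]
```

jog_arm(
  increments=[
    {"slide": [1, 4, 15], "yaw": 0, "claw": 20},
    {"slide": [1, 3, 20], "yaw": 0, "claw": 20},
    {"slide": [0, 0, 20], "yaw": 0, "claw": 20},
    {"slide": [0, 0, 20], "yaw": 0, "claw": 20},
    {"slide": [0, 0, 15], "yaw": 0, "claw": 20},
    {"slide": [0, 0, 0], "yaw": 0, "claw": 20},
  ],
)

```text
t: 39.95
tool_pos: [0.4675, 0.3608, 0.0837]
tool_rot: [[-0.94, 0.34, -0.01], [0.34, 0.94, -0.005], [0.008, -0.008, -1.0]]
force: [-0.3, -0.3, -3.8]
opening: 0.37
```

```bash
python3 - <<'E'
from h import *
snap('wrist','w18');snap('side','s10')
E
python3 st.py;  python3 crop.py s10 230 270 180 180 4 c14
```

```text
40.05 pos [468.7 361.9  85.8] tz [-0.0073 -0.0031] yaw(y-axis) -19.85 open 31.3 F [-0.5 -1.1 -3.6] q [ 0.6145  0.2667  1.9265  0.002   0.9561 -0.611 ] tau [ -0.1 -47.3 -32.1   0.    0.1  -0. ]
```

View pics/w18.png

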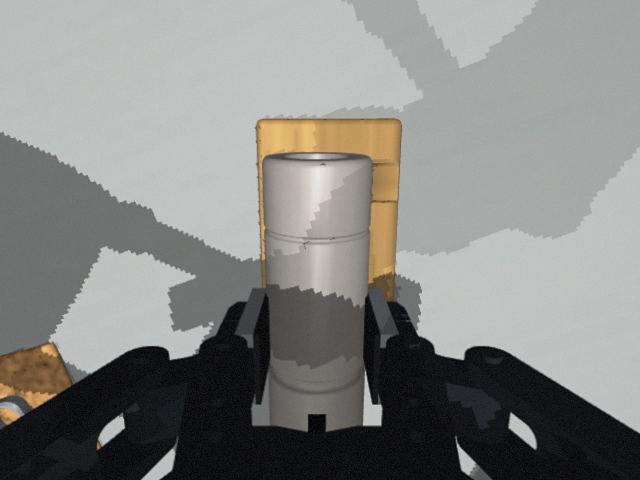

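View pics/c14.png

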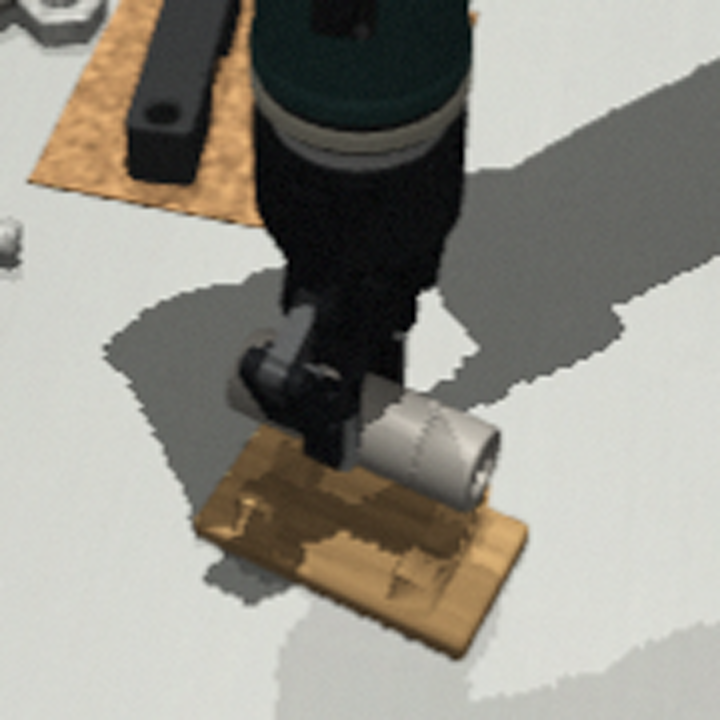

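```bash
python3 - <<'E'
from h import *
s=load('w18'); o=ctrl.observe(); R=o['tool_rot']; p=o['tool_pos']
a=onz(s,258,120,.012); b=onz(s,402,120,.012); print(a,b,np.linalg.norm(a-b))
u=(b-a)/np.linalg.norm(b-a); yaw=np.degrees(np.arctan2(-u[0],u[1])); n=np.array([u[1],-u[0]]); c=(a+b)[:2]/2+n*.062
print('yaw',yaw,'centre',c)
l=R.T@(np.array([c[0],c[1],p[2]])-p); print('to centre in tool mm',(l*1000).round(1))
e=onz(s,317,157,p[2]-.0135+.012); print('sleeve near end tool', (R.T@(e-p)*1000).round(1))
# sleeve side edges at v=230 axis height
for v in (200,230): print([ (R.T@(onz(s,u,v,p[2]-.0135)-p)*1000).round(1)[:2] for u in (264,371)])
E
```

```text
[0.39341006 0.35970195 0.012     ] [0.41512846 0.41956737 0.012     ] 0.06368326188626035
yaw -19.940115589074864 centre [0.46255234 0.36849032]
to centre in tool mm [8.  4.1 0. ]
sleeve near end tool [59.1 -1.   1.8]
[array([ 44.6, -18.1]), array([44.6, 16.3])]
[array([ 34.6, -18.4]), array([34.7, 16.6])]
```

jog_arm(
  increments=[
    {"slide": [2, 5, 6], "yaw": 0, "claw": 20},
    {"slide": [0, 0, 8], "yaw": 0, "claw": 20},
    {"slide": [0, 0, 5], "yaw": 0, "claw": 20},
    {"slide": [0, 0, 0], "yaw": 0, "claw": 20},
  ],
)

```text
t: 40.55
tool_pos: [0.4702, 0.3692, 0.0681]
tool_rot: [[-0.941, 0.339, -0.003], [0.339, 0.941, 0.0], [0.003, -0.001, -1.0]]
force: [0.7, -0.2, -3.4]
opening: 0.372
```

```bash
python3 st.py
python3 - <<'E'
from h import *
s=snap('wrist','w19'); o=ctrl.observe(); R=o['tool_rot']; p=o['tool_pos']
c=np.array([.4625,.3685,p[2]]); print((R.T@(c-p)*1000).round(1)); print(p)
E
python3 crop.py w19 220 80 220 240 3 c15
```

```text
40.55 pos [470.2 369.2  68.1] tz [-0.003  0.   ] yaw(y-axis) -19.84 open 31.8 F [ 0.7 -0.2 -3.4] q [ 0.623   0.2952  1.928   0.0022  0.9208 -0.6029] tau [  0.  -48.9 -32.1   0.   -0.    0. ]
[ 7.1 -3.3  0. ]
[0.47029021 0.36923059 0.06837455]
```

View pics/c15.png

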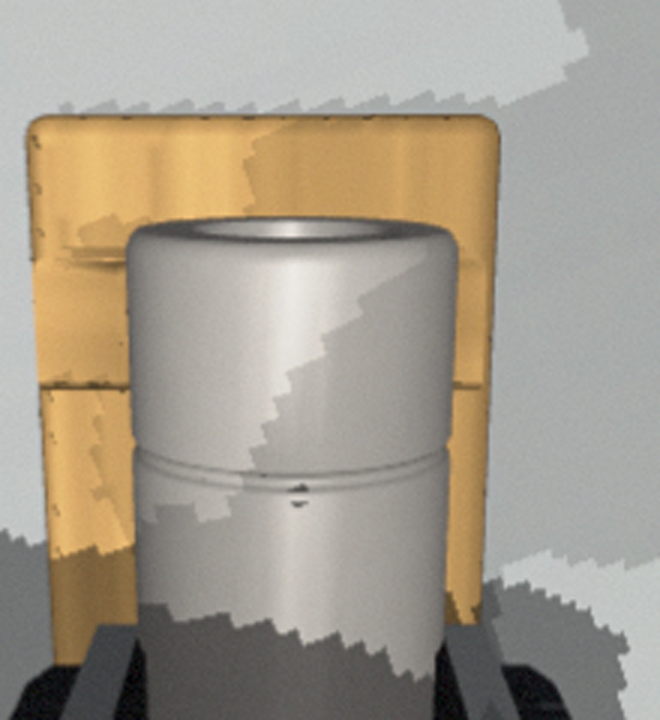

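```bash
python3 - <<'E'
from h import *
s=load('w19'); o=ctrl.observe(); R=o['tool_rot']; p=o['tool_pos']
f=lambda u,v,z:(R.T@(onz(s,u,v,z)-p)*1000).round(1)[:2]
print(f(229,118,.012),f(386.3,118,.012), f(233.3,209,.034),f(381,209,.034))
print('slv',f(262.3,170,p[2]-.0135),f(372.7,170,p[2]-.0135), f(266,240,p[2]-.0135),f(369,240,p[2]-.0135))
E
```

```text
[ 69.5 -35.4] [69.5 28.4] [ 36.4 -31.3] [36.4 24.4]
slv [ 53.3 -17.2] [53.3 18. ] [ 30.1 -16.8] [30.1 17.6]
```

jog_arm(
  increments=[
    {"slide": [1, -4, 4], "yaw": 0, "claw": 20},
    {"slide": [0, 0, 5], "yaw": 0, "claw": 20},
    {"slide": [0, 0, 3], "yaw": 0, "claw": 20},
    {"slide": [0, 0, 0], "yaw": 0, "claw": 20},
  ],
)

```text
t: 41.1
tool_pos: [0.4679, 0.3655, 0.0558]
tool_rot: [[-0.941, 0.34, -0.002], [0.34, 0.941, 0.0], [0.002, -0.0, -1.0]]
force: [0.1, 0.3, -3.6]
opening: 0.371
```

```bash
python3 st.py
```

```text
41.1 pos [467.9 365.5  55.8] tz [-0.0024  0.0004] yaw(y-axis) -19.85 open 31.7 F [ 0.1  0.3 -3.6] q [ 0.6202  0.304   1.9438  0.0022  0.8955 -0.6056] tau [ -0.  -48.8 -31.4   0.   -0.   -0. ]
```

jog_arm(
  increments=[
    {"slide": [0, 0, 2.5], "yaw": 0, "claw": 20},
    {"slide": [0, 0, 2], "yaw": 0, "claw": 20},
    {"slide": [0, 0, 1], "yaw": 0, "claw": 20},
  ],
)

```text
t: 41.48
tool_pos: [0.4684, 0.3659, 0.0541]
tool_rot: [[-0.941, 0.339, -0.002], [0.339, 0.941, 0.0], [0.002, -0.0, -1.0]]
force: [-2.1, -1.9, 1.1]
opening: 0.369
```

```bash
python3 st.py
```

```text
41.48 pos [468.4 365.9  54.1] tz [-0.0022  0.0004] yaw(y-axis) -19.81 open 31.5 F [-2.1 -1.9  1.1] q [ 0.6205  0.3073  1.9432  0.002   0.8927 -0.6059] tau [ -0.  -46.9 -31.4   0.1  -0.9   0. ]
```

jog_arm(
  increments=[
    {"slide": [0, 0, 0], "yaw": 0, "claw": 36},
    {"slide": [0, 0, 0], "yaw": 0, "claw": 46},
    {"slide": [0, 0, 0], "yaw": 0, "claw": 55},
    {"slide": [0, 0, -15], "yaw": 0, "claw": 60},
    {"slide": [0, 0, -25], "yaw": 0, "claw": 60},
    {"slide": [0, 0, -30], "yaw": 0, "claw": 60},
    {"slide": [0, 0, -30], "yaw": 0, "claw": 60},
    {"slide": [0, 0, -25], "yaw": 0, "claw": 60},
    {"slide": [0, 0, 0], "yaw": 0, "claw": 60},
  ],
)

```text
t: 42.6
tool_pos: [0.4712, 0.3677, 0.1894]
tool_rot: [[-0.941, 0.339, 0.005], [0.339, 0.941, 0.006], [-0.003, 0.007, -1.0]]
force: [0.1, -0.1, -0.9]
opening: 0.706
```

```bash
python3 - <<'E'
from h import *
snap('wrist','w20');snap('side','s11')
E
python3 st.py;  python3 crop.py s11 230 330 180 120 4 c16
```

```text
42.7 pos [469.6 366.6 186.1] tz [0.0008 0.0027] yaw(y-axis) -19.82 open 59.6 F [ 0.1  0.6 -0.8] q [ 0.6201  0.1622  1.8482  0.0019  1.129  -0.6056] tau [  0.  -45.1 -35.8   0.   -0.    0. ]
```

View pics/w20.png

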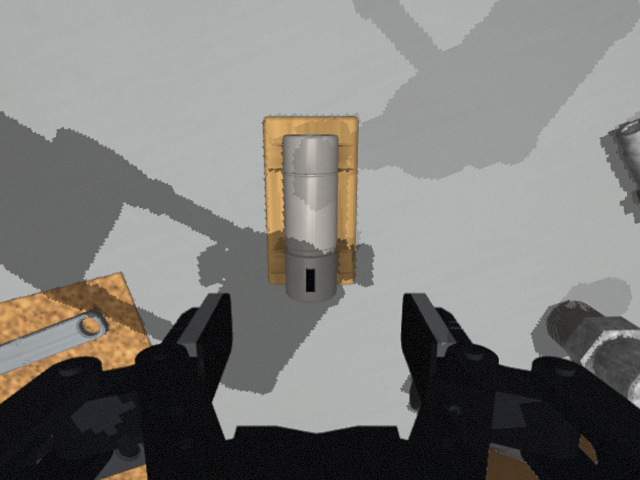

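View pics/c16.png

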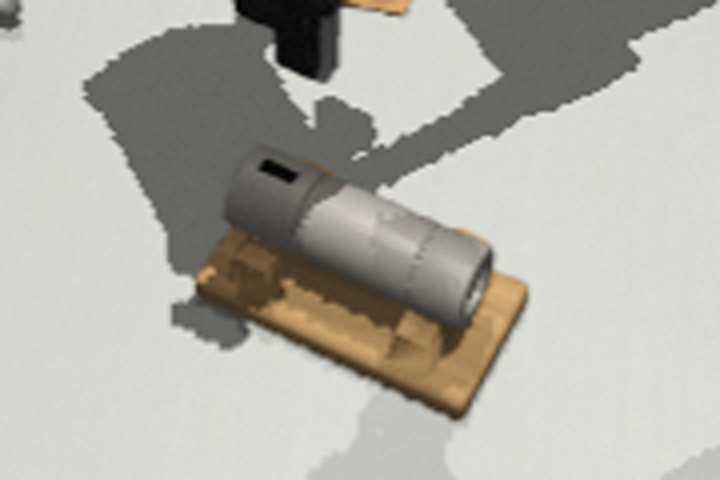

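```bash
python3 - <<'E'
from h import *
s=load('w20')
f=lambda u,v,z:onz(s,u,v,z).round(4)
print('sl',f(310,137,.05),f(312,300,.041)); print('cr',f(311,116,.012),f(263,117,.012),f(358,117,.012),'far',f(268,285,.012),f(355,286,.012))
a=np.array([.4625,.3685]); 
E
```

```text
sl [0.4151 0.3852 0.05  ] [0.5188 0.3487 0.041 ]
cr [0.4036 0.3899 0.012 ] [0.3932 0.359  0.012 ] [0.4151 0.4197 0.012 ] far [0.5079 0.3172 0.012 ] [0.5312 0.3788 0.012 ]
```

jog_arm(
  increments=[
    {"slide": [-12, -35, -2], "yaw": 0, "claw": 60},
    {"slide": [-17, -50, -2], "yaw": 0, "claw": 60},
    {"slide": [-17, -50, -2], "yaw": 0, "claw": 60},
    {"slide": [-17, -50, -2], "yaw": 0, "claw": 60},
    {"slide": [-17, -50, -2], "yaw": 0, "claw": 60},
    {"slide": [-17, -50, -2], "yaw": 0, "claw": 60},
    {"slide": [-17, -50, -2], "yaw": 0, "claw": 60},
  ],
)

```text
t: 43.58
tool_pos: [0.4566, 0.0044, 0.1881]
tool_rot: [[-0.943, 0.331, -0.017], [0.331, 0.944, -0.002], [0.015, -0.008, -1.0]]
force: [0.2, -0.3, -0.0]
opening: 0.701
```

```bash
python3 st.py
```

```text
43.58 pos [456.6   4.4 188.1] tz [-0.0169 -0.0023] yaw(y-axis) -19.34 open 59.9 F [ 0.2 -0.3 -0. ] q [-0.0428 -0.096   2.1113 -0.0034  1.1431 -1.2745] tau [  5.1 -29.5 -33.6   0.    0.3   1. ]
```

jog_arm(
  increments=[
    {"slide": [-18, -50, -2], "yaw": -1, "claw": 60},
    {"slide": [-18, -50, -2], "yaw": -1, "claw": 60},
    {"slide": [-18, -50, -2], "yaw": -1, "claw": 60},
    {"slide": [-17, -50, -2], "yaw": -1, "claw": 60},
    {"slide": [-16, -50, -2], "yaw": -1, "claw": 60},
    {"slide": [-13, -40, -2], "yaw": 0, "claw": 60},
    {"slide": [-10, -30, -2], "yaw": 0, "claw": 60},
    {"slide": [0, 0, 0], "yaw": 0, "claw": 60},
  ],
)

```text
t: 44.58
tool_pos: [0.4607, -0.3449, 0.1871]
tool_rot: [[-0.967, 0.251, -0.036], [0.251, 0.968, 0.009], [0.037, -0.001, -0.999]]
force: [0.4, 1.2, -0.7]
opening: 0.701
```

```bash
python3 - <<'E'
from h import *
snap('wrist','w21')
E
python3 st.py
```

```text
44.62 pos [ 460.3 -343.5  186.6] tz [-0.0373  0.0101] yaw(y-axis) -14.49 open 59.9 F [ 0.4  0.3 -0.4] q [-0.6756  0.1458  1.8667 -0.0168  1.1646 -1.9866] tau [ -0.6 -43.6 -36.1  -0.1   0.   -0. ]
```

View pics/w21.png

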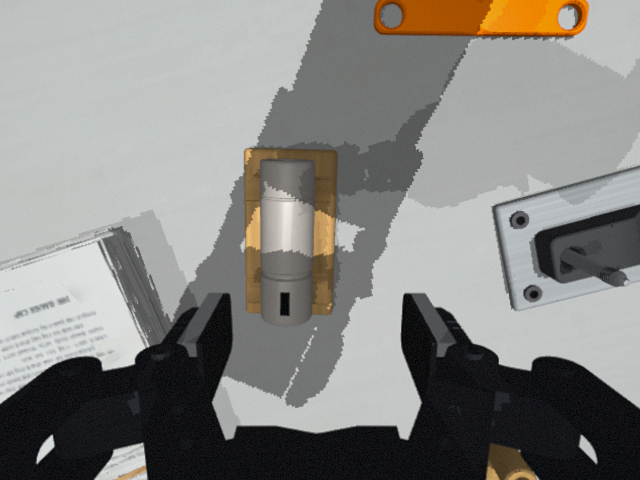

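```bash
python3 - <<'E'
from h import *
s=load('w21'); o=ctrl.observe(); R=o['tool_rot']; p=o['tool_pos']
f=lambda u,v,z:onz(s,u,v,z).round(4)
A=[f(261,185,.041),f(313,185,.041),f(261,305,.041),f(312,305,.041)]; print(A)
print('ends',f(287,160,.05),f(286,326,.041)); 
print('cr',f(245,150,.012),f(338,150,.012),f(335,313,.012),f(247,313,.012))
print('book',f(125,228,.03),f(165,345,.03))
m1=(A[0]+A[1])/2;m2=(A[2]+A[3])/2;d=m2-m1;print('yaw',np.degrees(np.arctan2(d[1],d[0])))
E
```

```text
[array([ 0.4185, -0.3702,  0.041 ]), array([ 0.4268, -0.338 ,  0.041 ]), array([ 0.497 , -0.3931,  0.041 ]), array([ 0.5057, -0.3594,  0.041 ])]
ends [ 0.4073 -0.3492  0.05  ] [ 0.5161 -0.3807  0.041 ]
cr [ 0.3946 -0.3785  0.012 ] [ 0.4107 -0.3161  0.012 ] [ 0.5277 -0.3474  0.012 ] [ 0.5109 -0.412   0.012 ]
book [ 0.4242 -0.469   0.03  ] [ 0.5129 -0.4713  0.03  ]
yaw -15.719178860911004
```

jog_arm(
  increments=[
    {"slide": [-3, -7, -20], "yaw": 0, "claw": 60},
    {"slide": [-2, -7, -20], "yaw": 0, "claw": 60},
    {"slide": [-2, -6, -20], "yaw": 0, "claw": 60},
    {"slide": [0, 0, 40], "yaw": 0, "claw": 60},
    {"slide": [0, 0, 40], "yaw": 0, "claw": 60},
    {"slide": [0, 0, -10], "yaw": 0, "claw": 60},
    {"slide": [0, 0, 0], "yaw": 0, "claw": 60},
  ],
)

```text
t: 45.5
tool_pos: [0.4596, -0.3535, 0.1716]
tool_rot: [[-0.969, 0.244, -0.046], [0.243, 0.97, 0.02], [0.049, 0.009, -0.999]]
force: [0.3, -0.1, 0.5]
opening: 0.7
```

```bash
python3 st.py
```

```text
45.5 pos [ 459.6 -353.5  171.6] tz [-0.0458  0.0204] yaw(y-axis) -14.1 open 59.7 F [ 0.3 -0.1  0.5] q [-0.691   0.1773  1.8601 -0.0147  1.1526 -2.0097] tau [ -0.  -42.5 -32.5  -0.1   0.4  -0. ]
```

jog_arm(
  increments=[
    {"slide": [0, 0, -20], "yaw": 0, "claw": 60},
    {"slide": [0, 0, -20], "yaw": 0, "claw": 60},
    {"slide": [0, 0, -20], "yaw": 0, "claw": 60},
    {"slide": [0, 0, -20], "yaw": 0, "claw": 60},
    {"slide": [0, 0, 50], "yaw": 0, "claw": 60},
    {"slide": [0, 0, 50], "yaw": 0, "claw": 60},
    {"slide": [0, 0, -20], "yaw": 0, "claw": 60},
    {"slide": [0, 0, 0], "yaw": 0, "claw": 60},
  ],
)

```text
t: 46.5
tool_pos: [0.4686, -0.357, 0.1943]
tool_rot: [[-0.97, 0.24, -0.023], [0.24, 0.971, 0.003], [0.023, -0.003, -1.0]]
force: [0.2, -0.6, 0.7]
opening: 0.705
```

```bash
python3 st.py
```

```text
46.5 pos [ 468.6 -357.   194.3] tz [-0.0234  0.003 ] yaw(y-axis) -13.91 open 60.2 F [ 0.2 -0.6  0.7] q [-0.6863  0.1568  1.8387 -0.0136  1.1661 -2.0088] tau [  0.  -41.6 -32.7  -0.1   0.4  -0. ]
```

jog_arm(
  increments=[
    {"slide": [0, 0, -20], "yaw": 0.5, "claw": 60},
    {"slide": [0, 0, -20], "yaw": 0.5, "claw": 60},
    {"slide": [0, 0, -20], "yaw": 0, "claw": 60},
    {"slide": [0, 0, -20], "yaw": 0, "claw": 60},
    {"slide": [0, 0, 50], "yaw": 0, "claw": 60},
    {"slide": [0, 0, 50], "yaw": 0, "claw": 60},
    {"slide": [0, 0, -15], "yaw": 0, "claw": 60},
    {"slide": [0, 0, 0], "yaw": 0, "claw": 60},
  ],
)

```text
t: 47.5
tool_pos: [0.481, -0.366, 0.2252]
tool_rot: [[-0.966, 0.258, 0.013], [0.257, 0.966, -0.026], [-0.019, -0.022, -1.0]]
force: [0.2, -1.0, 1.6]
opening: 0.703
```

```bash
python3 st.py
```

```text
47.5 pos [ 481.  -366.   225.2] tz [ 0.0128 -0.0263] yaw(y-axis) -14.93 open 60.0 F [ 0.2 -1.   1.6] q [-0.6849  0.1327  1.8071 -0.0133  1.1753 -1.9904] tau [  0.  -41.4 -33.9  -0.1   0.1  -0. ]
```

jog_arm(
  increments=[
    {"slide": [4, 0, 12], "yaw": 0, "claw": 56},
    {"slide": [4, 0, 12], "yaw": 0, "claw": 56},
    {"slide": [4, 0, 12], "yaw": 0, "claw": 56},
    {"slide": [4, 0, 12], "yaw": 0, "claw": 56},
    {"slide": [3, 0, 12], "yaw": 0, "claw": 56},
    {"slide": [3, 0, 12], "yaw": 0, "claw": 56},
    {"slide": [0, 0, 12], "yaw": 0, "claw": 56},
    {"slide": [0, 0, 12], "yaw": 0, "claw": 56},
    {"slide": [0, 0, 0], "yaw": 0, "claw": 56},
  ],
)

```text
t: 48.62
tool_pos: [0.4608, -0.3636, 0.1259]
tool_rot: [[-0.966, 0.258, 0.016], [0.257, 0.966, -0.029], [-0.023, -0.024, -0.999]]
force: [-0.2, 0.4, 0.4]
opening: 0.658
```

```bash
python3 st.py; python3 - <<'E'
from h import *
snap('wrist','w22')
E
```

```text
48.62 pos [ 460.8 -363.6  125.9] tz [ 0.0161 -0.0288] yaw(y-axis) -14.94 open 56.2 F [-0.2  0.4  0.4] q [-0.704   0.1894  1.9377 -0.0139  0.9835 -2.0068] tau [ -0.  -43.3 -32.8  -0.1  -0.3   0. ]
```

View pics/w22.png

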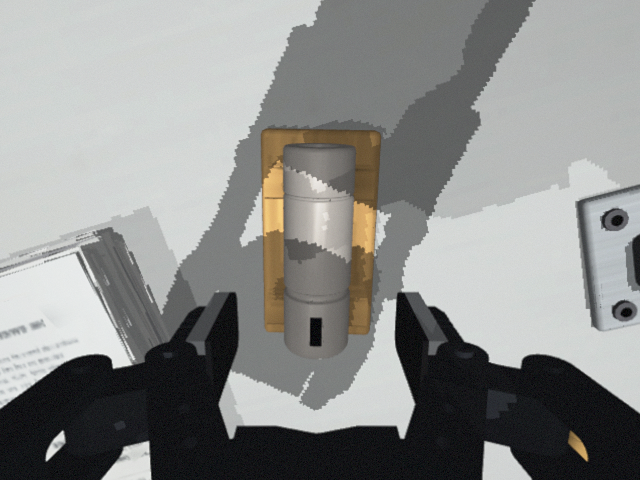

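```bash
python3 - <<'E'
from h import *
s=load('w22'); o=ctrl.observe(); R=o['tool_rot']; p=o['tool_pos']
f=lambda u,v,z:(R.T@(onz(s,u,v,z)-p)*1000).round(1)
print(f(284,180,.041),f(354,180,.041),f(285,320,.041),f(349,320,.041))
print('ends',f(319,145,.05),f(317,358,.041)); print('cr',f(262,130,.012),f(380,131,.012),f(370,333,.012),f(265,331,.012)); 
c=(onz(s,319,145,.05)+onz(s,317,358,.041))/2; print(c)
E
```

```text
[ 41.2 -15.2  85.1] [41.3 18.9 84.3] [-34.5 -16.4  86.9] [-34.2  18.1  86.1]
ends [58.4  1.8 75.3] [-57.6   0.9  87.1]
cr [ 64.3 -28.6 113.9] [ 63.7  34.7 112.4] [-57.3  33.7 115.3] [-56.7 -31.3 116.9]
[ 0.46259547 -0.36498302  0.0455    ]
```

jog_arm(
  increments=[
    {"slide": [0, 1, 12], "yaw": 0, "claw": 56},
    {"slide": [0, 0, 12], "yaw": 0, "claw": 56},
    {"slide": [0, 0, 12], "yaw": 0, "claw": 56},
    {"slide": [0, 0, 12], "yaw": 0, "claw": 56},
    {"slide": [0, 0, 10], "yaw": 0, "claw": 56},
    {"slide": [0, 0, 0], "yaw": 0, "claw": 56},
  ],
)

```text
t: 49.42
tool_pos: [0.4633, -0.3652, 0.0652]
tool_rot: [[-0.966, 0.258, 0.018], [0.257, 0.966, -0.03], [-0.025, -0.025, -0.999]]
force: [0.4, 0.2, -0.8]
opening: 0.659
```

```bash
python3 st.py; python3 - <<'E'
from h import *
s=snap('wrist','w23'); o=ctrl.observe(); R=o['tool_rot']; p=o['tool_pos']
f=lambda u,v,z:(R.T@(onz(s,u,v,z)-p)*1000).round(1)
E
```

```text
49.42 pos [ 463.3 -365.2   65.2] tz [ 0.018  -0.0304] yaw(y-axis) -14.93 open 56.3 F [ 0.4  0.2 -0.8] q [-0.7034  0.2669  1.9723 -0.0151  0.869  -2.0043] tau [ -0.  -45.  -30.4  -0.   -0.3   0. ]
```

View pics/w23.png

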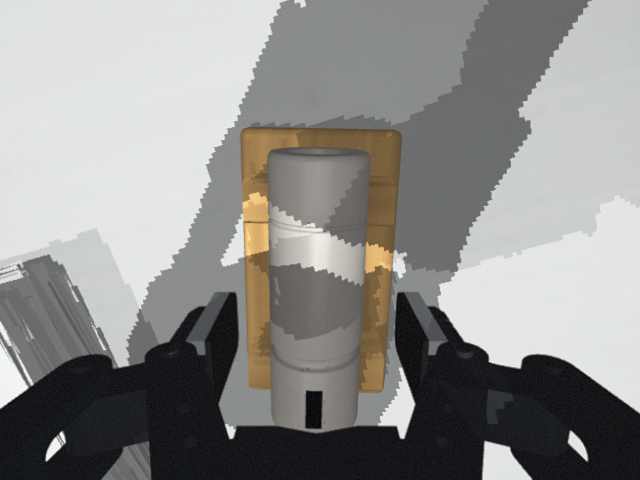

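Centred between the fingers; go down the last 10 mm, close and lift.

jog_arm(
  increments=[
    {"slide": [0, 0, 7], "yaw": 0, "claw": 56},
    {"slide": [0, 0, 3], "yaw": 0, "claw": 56},
    {"slide": [0, 0, 0], "yaw": 0, "claw": 42},
    {"slide": [0, 0, 0], "yaw": 0, "claw": 30},
    {"slide": [0, 0, 0], "yaw": 0, "claw": 20},
    {"slide": [0, 0, 0], "yaw": 0, "claw": 20},
  ],
)

```text
t: 50.22
tool_pos: [0.4646, -0.366, 0.0571]
tool_rot: [[-0.966, 0.259, 0.021], [0.258, 0.966, -0.032], [-0.028, -0.025, -0.999]]
force: [-0.4, 0.1, -1.2]
opening: 0.367
```

```bash
python3 st.py
```

```text
50.23 pos [ 464.6 -366.    57.1] tz [ 0.0206 -0.0316] yaw(y-axis) -14.99 open 31.3 F [-0.4  0.1 -1.2] q [-0.7033  0.2788  1.9751 -0.0143  0.8516 -2.0036] tau [  0.  -46.2 -30.5  -0.1  -0.2  -0.1]
```

jog_arm(
  increments=[
    {"slide": [0, 0, -6], "yaw": 0, "claw": 20},
    {"slide": [0, 0, -12], "yaw": 0, "claw": 20},
    {"slide": [0, 0, -20], "yaw": 0, "claw": 20},
    {"slide": [0, 0, -20], "yaw": 0, "claw": 20},
    {"slide": [0, 0, -20], "yaw": 0, "claw": 20},
    {"slide": [0, 0, -20], "yaw": 0, "claw": 20},
    {"slide": [0, 0, -20], "yaw": 0, "claw": 20},
    {"slide": [0, 0, 0], "yaw": 0, "claw": 20},
  ],
)

```text
t: 51.22
tool_pos: [0.4596, -0.3603, 0.1785]
tool_rot: [[-0.966, 0.258, 0.016], [0.257, 0.966, -0.028], [-0.022, -0.023, -0.999]]
force: [-0.1, -0.3, -4.6]
opening: 0.369
```

```bash
python3 - <<'E'
from h import *
snap('wrist','w24');
E
python3 st.py
```

```text
51.27 pos [ 458.9 -359.7  177.1] tz [ 0.0139 -0.0266] yaw(y-axis) -14.93 open 31.3 F [ 0.3 -0.3 -5.1] q [-0.7012  0.132   1.901  -0.0129  1.0809 -2.0057] tau [  0.  -45.2 -37.6  -0.1  -0.2  -0. ]
```

View pics/w24.png

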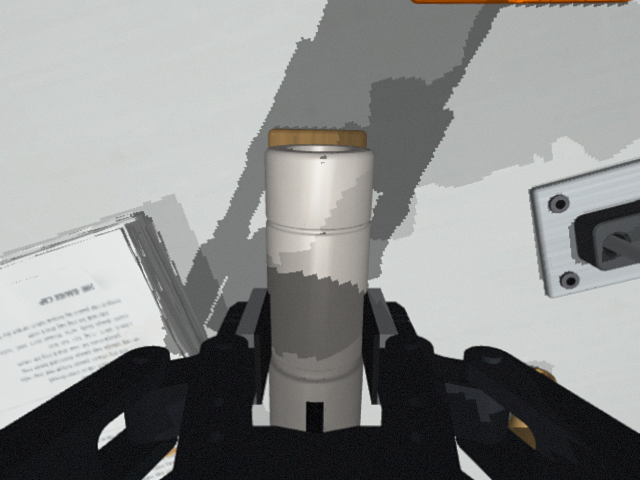

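jog_arm(
  increments=[
    {"slide": [0, 0, -5], "yaw": -8, "claw": 20},
    {"slide": [0, 0, -5], "yaw": -8, "claw": 20},
    {"slide": [-10, 35, -3], "yaw": 0, "claw": 20},
    {"slide": [-13, 45, -3], "yaw": 0, "claw": 20},
    {"slide": [-13, 45, -3], "yaw": 0, "claw": 20},
    {"slide": [-13, 45, -3], "yaw": 0, "claw": 20},
    {"slide": [-10, 35, -3], "yaw": 0, "claw": 20},
    {"slide": [0, 0, 0], "yaw": 0, "claw": 20},
  ],
)

```text
t: 52.28
tool_pos: [0.5066, -0.1439, 0.1864]
tool_rot: [[-1.0, -0.026, -0.002], [-0.026, 1.0, -0.017], [0.002, -0.017, -1.0]]
force: [0.6, -0.6, -4.9]
opening: 0.363
```

```bash
python3 - <<'E'
from h import *
snap('wrist','w25');
E
python3 st.py
```

```text
52.33 pos [ 506.1 -145.   186.1] tz [-0.0029 -0.018 ] yaw(y-axis) 1.43 open 30.8 F [ 0.1 -0.6 -5.6] q [-0.3151  0.0323  1.9909 -0.02    1.1156 -1.9021] tau [  0.8 -39.6 -37.9   0.   -0.1   0.1]
```

View pics/w25.png

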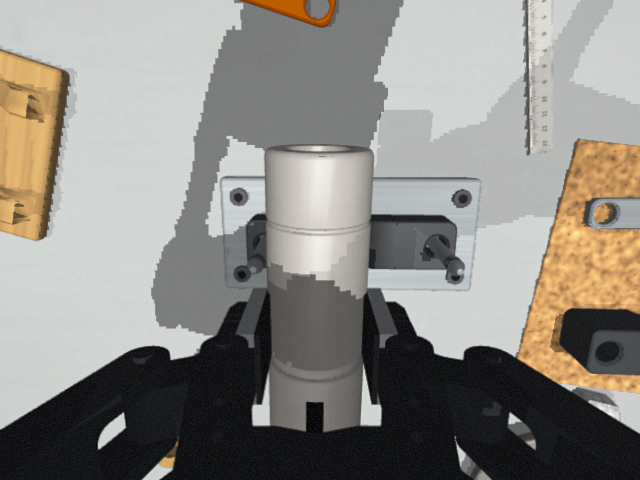

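```bash
python3 - <<'E'
from h import *
s=load('w25'); o=ctrl.observe(); R=o['tool_rot']; p=o['tool_pos']
P=np.array([onz(s,u,v,.01) for u,v in [(222,178),(481,179),(471,291),(226,289)]]); c=P.mean(0); print(P.round(4),c)
print('stud',onz(s,458,268,.085))
for C in (c[:2],(.5187,-.1215)): print('to clamp, tool', (R.T@(np.array([C[0],C[1],.059])-p)*1000).round(1))
print('near end',(R.T@(onz(s,319,150,p[2]-.016+.014)-p)*1000).round(1))
print([ (R.T@(onz(s,u,200,p[2]-.016)-p)*1000).round(1)[:2] for u in (266,373)],[ (R.T@(onz(s,u,260,p[2]-.016)-p)*1000).round(1)[:2] for u in (268,369)])
E
```

```text
[[ 0.4784 -0.2137  0.01  ]
 [ 0.4743 -0.0322  0.01  ]
 [ 0.5581 -0.029   0.01  ]
 [ 0.5625 -0.2134  0.01  ]] [ 0.51832583 -0.12207224  0.01      ]
stud [ 0.51484547 -0.06625665  0.085     ]
to clamp, tool [-13.2  24.9 126.6]
to clamp, tool [-13.6  25.4 126.6]
near end [59.5  2.4  2.2]
[array([ 42.3, -15.1]), array([42.4, 20.5])] [array([ 21.3, -15.1]), array([21.5, 19.8])]
```

jog_arm(
  increments=[
    {"slide": [-9, 12, 5], "yaw": 0, "claw": 20},
    {"slide": [-9, 12, 15], "yaw": 0, "claw": 20},
    {"slide": [0, 0, 20], "yaw": 0, "claw": 20},
    {"slide": [0, 0, 20], "yaw": 0, "claw": 20},
    {"slide": [0, 0, 15], "yaw": 0, "claw": 20},
    {"slide": [0, 0, 0], "yaw": 0, "claw": 20},
  ],
)

```text
t: 53.08
tool_pos: [0.5229, -0.1217, 0.1022]
tool_rot: [[-1.0, -0.021, -0.008], [-0.021, 1.0, -0.017], [0.009, -0.017, -1.0]]
force: [-0.4, -0.9, -5.2]
opening: 0.365
```

```bash
python3 - <<'E'
from h import *
snap('wrist','w26');snap('side','s12')
E
python3 st.py; python3 crop.py s12 270 100 140 150 5 c17
```

```text
53.17 pos [ 524.3 -122.1  104. ] tz [-0.0049 -0.0176] yaw(y-axis) 1.2 open 31.1 F [ 0.3 -0.8 -4. ] q [-0.264   0.1467  2.0344 -0.0223  0.9608 -1.8428] tau [  0.  -41.5 -33.   -0.1   0.    0. ]
```

View pics/w26.png

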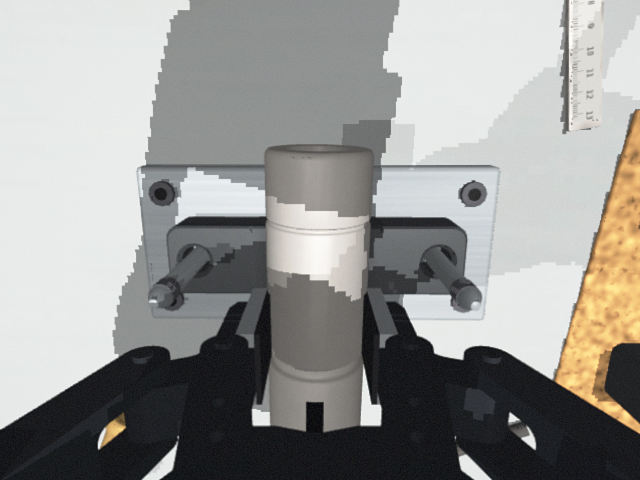

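View pics/c17.png

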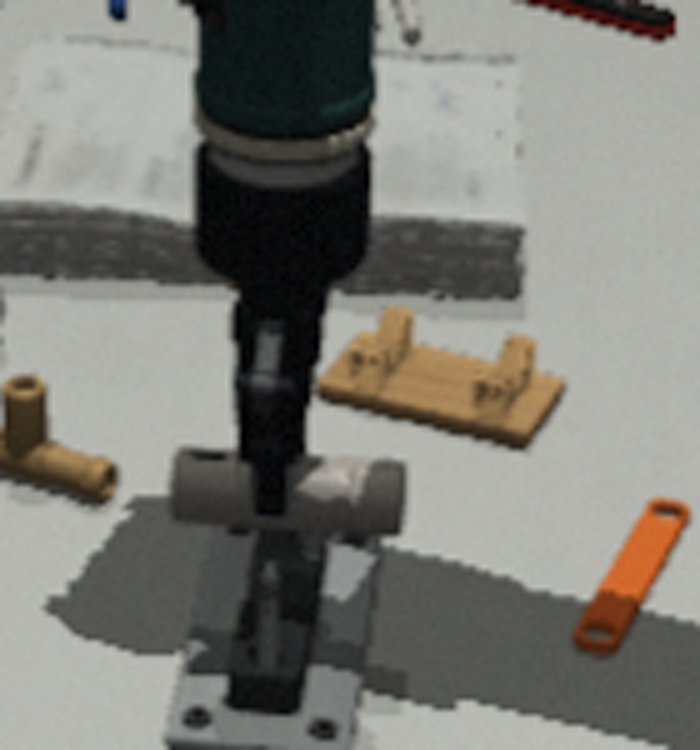

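jog_arm(
  increments=[
    {"slide": [0, 0, 10], "yaw": 0, "claw": 20},
    {"slide": [0, 0, 10], "yaw": 0, "claw": 20},
    {"slide": [0, 0, 10], "yaw": 0, "claw": 20},
    {"slide": [0, 0, 5], "yaw": 0, "claw": 20},
    {"slide": [0, 0, 0], "yaw": 0, "claw": 20},
  ],
)

```text
t: 53.8
tool_pos: [0.5258, -0.1234, 0.0687]
tool_rot: [[-1.0, -0.02, -0.001], [-0.02, 1.0, -0.019], [0.001, -0.019, -1.0]]
force: [0.7, 0.3, -5.1]
opening: 0.368
```

```bash
python3 st.py
```

```text
53.8 pos [ 525.8 -123.4   68.7] tz [-0.0009 -0.0187] yaw(y-axis) 1.17 open 31.4 F [ 0.7  0.3 -5.1] q [-0.2654  0.1943  2.0559 -0.0236  0.8876 -1.8418] tau [ -0.  -43.1 -31.9  -0.1  -0.1  -0. ]
```

jog_arm(
  increments=[
    {"slide": [1, 1, 4], "yaw": 0, "claw": 20},
    {"slide": [0, 0, 3], "yaw": 0, "claw": 20},
    {"slide": [0, 0, 2], "yaw": 0, "claw": 20},
    {"slide": [0, 0, 1], "yaw": 0, "claw": 20},
  ],
)

```text
t: 54.3
tool_pos: [0.5255, -0.1227, 0.0596]
tool_rot: [[-1.0, -0.021, 0.0], [-0.021, 1.0, -0.019], [0.0, -0.019, -1.0]]
force: [-5.5, 0.8, 7.3]
opening: 0.362
```

```bash
python3 st.py
```

```text
54.3 pos [ 525.5 -122.7   59.6] tz [ 0.0002 -0.0192] yaw(y-axis) 1.18 open 31.0 F [-5.5  0.8  7.3] q [-0.2644  0.2056  2.0628 -0.0242  0.8681 -1.8402] tau [  0.  -38.3 -29.7  -0.   -1.5   0. ]
```

jog_arm(
  increments=[
    {"slide": [0, 0, 0], "yaw": 0, "claw": 36},
    {"slide": [0, 0, 0], "yaw": 0, "claw": 46},
    {"slide": [0, 0, 0], "yaw": 0, "claw": 53},
    {"slide": [0, 0, -15], "yaw": 0, "claw": 53},
    {"slide": [0, 0, -25], "yaw": 0, "claw": 53},
    {"slide": [0, 0, -30], "yaw": 0, "claw": 53},
    {"slide": [0, 0, -30], "yaw": 0, "claw": 53},
    {"slide": [0, 0, -25], "yaw": 0, "claw": 53},
    {"slide": [0, 0, 0], "yaw": 0, "claw": 53},
  ],
)

```text
t: 55.42
tool_pos: [0.5289, -0.1211, 0.1963]
tool_rot: [[-1.0, -0.02, 0.011], [-0.021, 1.0, -0.022], [-0.011, -0.022, -1.0]]
force: [0.5, -0.2, 0.4]
opening: 0.623
```

```bash
python3 - <<'E'
from h import *
snap('wrist','w27');snap('side','s13')
E
python3 st.py;  python3 crop.py s13 270 130 140 120 5 c18
```

```text
55.52 pos [ 527.  -120.6  193.2] tz [ 0.0063 -0.0207] yaw(y-axis) 1.17 open 52.7 F [ 0.7 -0.5  0.3] q [-0.2599  0.0477  1.9611 -0.0204  1.1215 -1.8424] tau [  0.  -38.7 -35.9  -0.1  -0.1  -0. ]
```

View pics/w27.png

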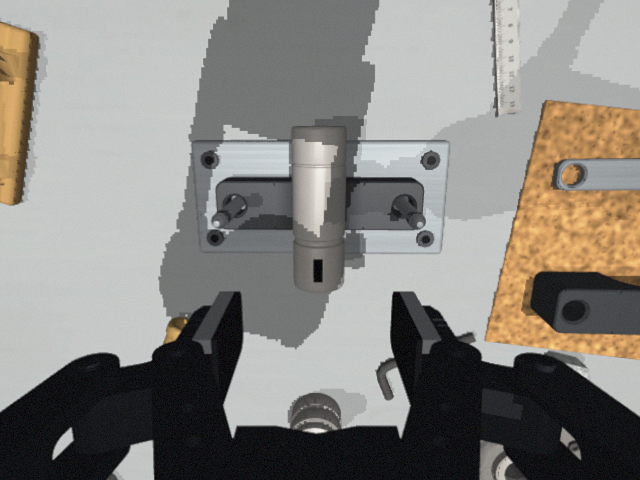

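View pics/c18.png

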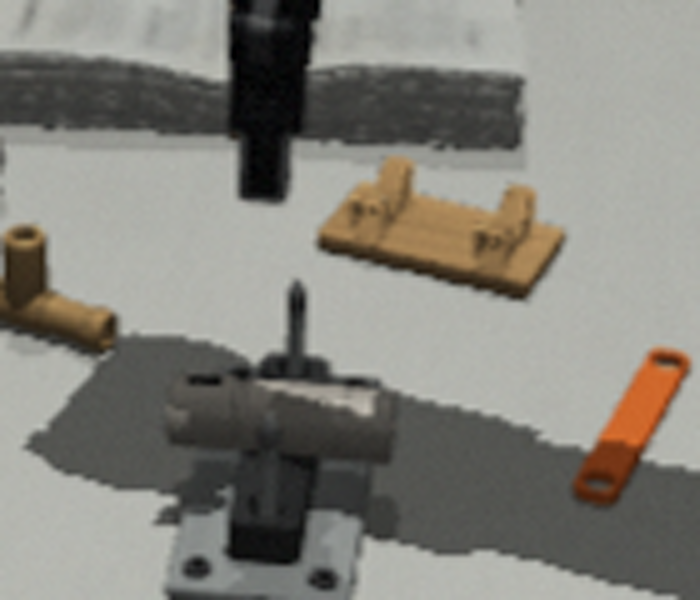

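```bash
python3 - <<'E'
from h import *
s=load('w27')
f=lambda u,v,z:onz(s,u,v,z).round(4)
print('sl',f(319,127,.052),f(319,292,.041),'L/R',f(292,150,.043),f(346,150,.043),f(294,275,.043),f(343,275,.043))
P=np.array([f(u,v,.01) for u,v in [(192,141),(449,142),(442,253),(201,252)]]);print(P,P.mean(0)); print('studs',f(222,222,.085),f(417,224,.085))
E
```

```text
sl [ 0.4658 -0.1232  0.052 ] [ 0.5787 -0.121   0.041 ] L/R [ 0.4805 -0.1403  0.043 ] [ 0.4798 -0.1059  0.043 ] [ 0.5656 -0.1386  0.043 ] [ 0.5647 -0.1046  0.043 ]
[[ 0.4784 -0.2141  0.01  ]
 [ 0.4753 -0.0322  0.01  ]
 [ 0.5573 -0.0287  0.01  ]
 [ 0.5614 -0.2124  0.01  ]] [ 0.5181  -0.12185  0.01   ]
studs [ 0.5184 -0.1768  0.085 ] [ 0.5168 -0.0664  0.085 ]
```

jog_arm(
  increments=[
    {"slide": [-10, 35, -2], "yaw": 0, "claw": 56},
    {"slide": [-13, 46, -2], "yaw": 0, "claw": 56},
    {"slide": [-14, 50, -2], "yaw": 0, "claw": 56},
    {"slide": [-14, 50, -2], "yaw": 0, "claw": 56},
    {"slide": [-13, 46, -2], "yaw": 0, "claw": 56},
    {"slide": [0, 0, -2], "yaw": 10, "claw": 56},
    {"slide": [0, 0, -2], "yaw": 10, "claw": 56},
    {"slide": [0, 0, -2], "yaw": 10, "claw": 56},
    {"slide": [0, 0, -2], "yaw": 10, "claw": 56},
    {"slide": [0, 0, -2], "yaw": 10, "claw": 56},
    {"slide": [0, 0, -2], "yaw": 10, "claw": 56},
    {"slide": [0, 0, -2], "yaw": 10, "claw": 56},
  ],
)

```text
t: 57.02
tool_pos: [0.5744, 0.1142, 0.1869]
tool_rot: [[-0.324, 0.946, -0.034], [0.946, 0.323, -0.025], [-0.013, -0.041, -0.999]]
force: [0.6, 0.1, -0.4]
opening: 0.659
```

```bash
python3 st.py
```

```text
57.02 pos [574.4 114.2 186.9] tz [-0.0342 -0.0254] yaw(y-axis) -71.14 open 56.3 F [ 0.6  0.1 -0.4] q [ 0.1647  0.168   1.8405 -0.0211  1.1711 -0.1561] tau [  0.  -44.1 -34.6  -0.1   0.2  -1.5]
```

jog_arm(
  increments=[
    {"slide": [0, 0, -2], "yaw": 9, "claw": 56},
    {"slide": [0, 0, -2], "yaw": 7, "claw": 56},
    {"slide": [0, 0, 0], "yaw": 0, "claw": 56},
  ],
)

```text
t: 57.4
tool_pos: [0.5709, 0.1137, 0.1846]
tool_rot: [[-0.042, 0.998, -0.045], [0.999, 0.041, -0.027], [-0.025, -0.046, -0.999]]
force: [0.7, 0.1, 0.4]
opening: 0.658
```

```bash
python3 - <<'E'
from h import *
snap('wrist','w28')
E
python3 st.py
```

```text
57.45 pos [570.6 113.7 184.3] tz [-0.0453 -0.0272] yaw(y-axis) -87.62 open 55.5 F [ 0.4  0.  -0.9] q [ 0.1648  0.1702  1.8434 -0.021   1.1773  0.1311] tau [  0.  -45.1 -35.5  -0.1   0.2   0.1]
```

View pics/w28.png

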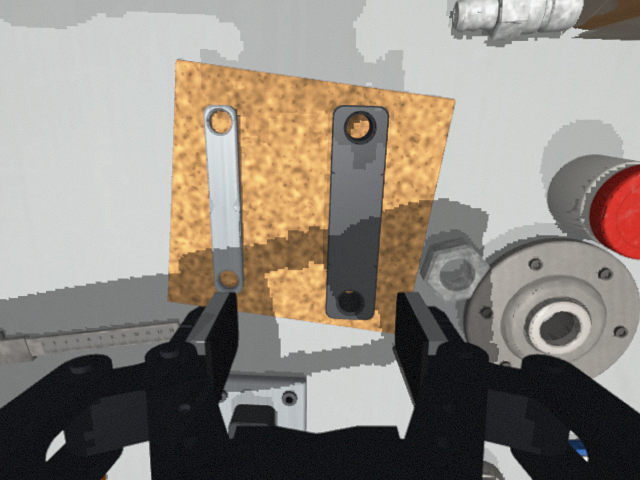

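jog_arm(
  increments=[
    {"slide": [0, 4, -20], "yaw": 0, "claw": 56},
    {"slide": [0, 4, -20], "yaw": 0, "claw": 56},
    {"slide": [0, 4, -20], "yaw": 0, "claw": 56},
    {"slide": [0, 0, -20], "yaw": 0, "claw": 56},
    {"slide": [0, 0, 50], "yaw": 0, "claw": 56},
    {"slide": [0, 0, 50], "yaw": 0, "claw": 56},
    {"slide": [0, 0, -20], "yaw": 0, "claw": 56},
    {"slide": [0, 0, 0], "yaw": 0, "claw": 56},
  ],
)

```text
t: 58.45
tool_pos: [0.5903, 0.1153, 0.1978]
tool_rot: [[-0.053, 0.998, -0.031], [0.998, 0.052, -0.025], [-0.023, -0.032, -0.999]]
force: [1.3, 0.2, 1.3]
opening: 0.656
```

```bash
python3 - <<'E'
from h import *
snap('wrist','w29')
s=load('w28')
f=lambda u,v,z:onz(s,u,v,z).round(4)
print('jaw holes',f(360,127,.0405),f(350,303,.0405),'edges',f(332,210,.0405),f(384,212,.0405),'ends',f(361,105,.0405),f(350,321,.0405)); print('plate holes',f(221,122,.011),f(229,279,.011))
E
python3 st.py
```

```text
jaw holes [0.587  0.175  0.0405] [0.5883 0.0588 0.0405] edges [0.5728 0.1231 0.0405] [0.6059 0.1234 0.0405] ends [0.5867 0.1876 0.0405] [0.5892 0.0452 0.0405]
plate holes [0.4948 0.1733 0.011 ] [0.4979 0.0591 0.011 ]
58.5 pos [589.2 115.2 196.2] tz [-0.0337 -0.0254] yaw(y-axis) -87.01 open 56.3 F [-0.3 -0.5  0.5] q [ 0.1623  0.1868  1.8003 -0.0211  1.192   0.1178] tau [ -0.  -46.5 -36.3  -0.1   0.1  -0. ]
```

jog_arm(
  increments=[
    {"slide": [0, 0, -20], "yaw": 1, "claw": 56},
    {"slide": [0, 0, -20], "yaw": 1, "claw": 56},
    {"slide": [0, 0, -20], "yaw": 0, "claw": 56},
    {"slide": [0, 0, -20], "yaw": 0, "claw": 56},
    {"slide": [0, 0, 50], "yaw": 0, "claw": 56},
    {"slide": [0, 0, 50], "yaw": 0, "claw": 56},
    {"slide": [0, 0, -20], "yaw": 0, "claw": 56},
    {"slide": [0, 0, 0], "yaw": 0, "claw": 56},
  ],
)

```text
t: 59.5
tool_pos: [0.6008, 0.1175, 0.2238]
tool_rot: [[-0.019, 1.0, 0.001], [1.0, 0.019, -0.02], [-0.02, 0.0, -1.0]]
force: [0.4, 0.2, 0.7]
opening: 0.655
```

```bash
python3 st.py; python3 - <<'E'
from h import *
o=ctrl.observe(); R=o['tool_rot']; p=o['tool_pos']
print((R.T@(np.array([.588,.1167,.05])-p)*1000).round(1))
E
```

```text
59.5 pos [600.8 117.5 223.8] tz [ 0.0007 -0.0197] yaw(y-axis) -88.92 open 55.9 F [0.4 0.2 0.7] q [ 0.1629  0.1662  1.7713 -0.0209  1.2067  0.1514] tau [  0.  -42.8 -33.5  -0.1   0.3  -0. ]
[  2.9 -12.9 173.8]
```

jog_arm(
  increments=[
    {"slide": [1, -4, 15], "yaw": 0, "claw": 56},
    {"slide": [1, -4, 15], "yaw": 0, "claw": 56},
    {"slide": [1, -4, 15], "yaw": 0, "claw": 56},
    {"slide": [0, -1, 15], "yaw": 0, "claw": 56},
    {"slide": [0, 0, 15], "yaw": 0, "claw": 56},
    {"slide": [0, 0, 15], "yaw": 0, "claw": 56},
    {"slide": [0, 0, 15], "yaw": 0, "claw": 56},
    {"slide": [0, 0, 15], "yaw": 0, "claw": 56},
    {"slide": [0, 0, 10], "yaw": 0, "claw": 56},
    {"slide": [0, 0, 0], "yaw": 0, "claw": 56},
  ],
)

```text
t: 60.75
tool_pos: [0.5887, 0.118, 0.0878]
tool_rot: [[-0.019, 1.0, 0.004], [1.0, 0.019, -0.019], [-0.019, 0.004, -1.0]]
force: [-0.2, -0.7, 0.6]
opening: 0.655
```

```bash
python3 st.py; python3 - <<'E'
from h import *
snap('wrist','w30')
E
```

```text
60.75 pos [588.7 118.   87.8] tz [ 0.0041 -0.0192] yaw(y-axis) -88.9 open 55.9 F [-0.2 -0.7  0.6] q [ 0.1671  0.2739  1.9128 -0.024   0.9541  0.1619] tau [ -0.  -46.3 -31.2  -0.1  -0.1   0. ]
```

View pics/w30.png

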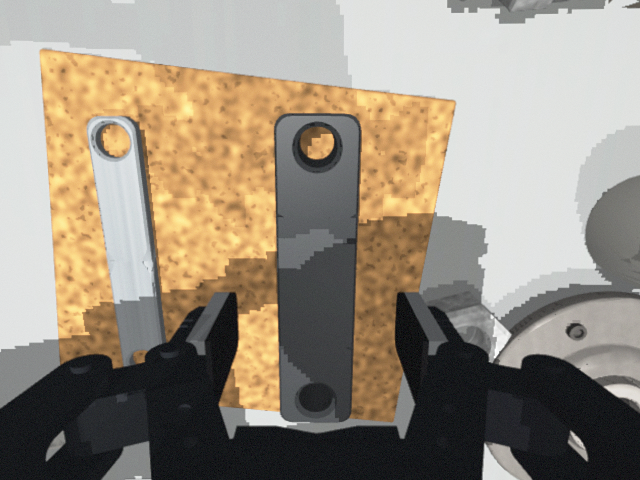

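jog_arm(
  increments=[
    {"slide": [-1, 0, 12], "yaw": 0, "claw": 56},
    {"slide": [0, 0, 12], "yaw": 0, "claw": 56},
    {"slide": [0, 0, 8], "yaw": 0, "claw": 56},
    {"slide": [0, 0, 3], "yaw": 0, "claw": 56},
    {"slide": [0, 0, 0], "yaw": 0, "claw": 56},
  ],
)

```text
t: 61.42
tool_pos: [0.5905, 0.1165, 0.0524]
tool_rot: [[-0.019, 1.0, 0.008], [1.0, 0.019, -0.019], [-0.019, 0.007, -1.0]]
force: [0.5, -0.5, 0.9]
opening: 0.656
```

```bash
python3 st.py
```

```text
61.42 pos [590.5 116.5  52.4] tz [ 0.0077 -0.0185] yaw(y-axis) -88.9 open 56.0 F [ 0.5 -0.5  0.9] q [ 0.1641  0.3191  1.9313 -0.0252  0.8868  0.1609] tau [ -0.  -47.4 -29.8  -0.1  -0.    0. ]
```

jog_arm(
  increments=[
    {"slide": [0, -2, 0], "yaw": 0, "claw": 46},
    {"slide": [0, 0, 0], "yaw": 0, "claw": 36},
    {"slide": [0, 0, 0], "yaw": 0, "claw": 25},
    {"slide": [0, 0, 0], "yaw": 0, "claw": 20},
    {"slide": [0, 0, 0], "yaw": 0, "claw": 20},
  ],
  grip_force=80,
)

```text
t: 62.05
tool_pos: [0.5891, 0.1167, 0.0535]
tool_rot: [[-0.019, 1.0, 0.01], [1.0, 0.019, -0.018], [-0.018, 0.009, -1.0]]
force: [0.0, -0.3, -0.6]
opening: 0.361
```

```bash
python3 st.py
```

```text
62.05 pos [589.1 116.7  53.5] tz [ 0.0097 -0.0182] yaw(y-axis) -88.9 open 30.8 F [ 0.  -0.3 -0.6] q [ 0.1647  0.3143  1.9353 -0.0252  0.8856  0.1615] tau [ -0.  -47.6 -30.1  -0.1  -0.   -0. ]
```

jog_arm(
  increments=[
    {"slide": [0, 0, -10], "yaw": 0, "claw": 20},
    {"slide": [0, 0, -20], "yaw": 0, "claw": 20},
    {"slide": [0, 0, -25], "yaw": 0, "claw": 20},
    {"slide": [0, 0, -25], "yaw": 0, "claw": 20},
    {"slide": [0, 0, -25], "yaw": 0, "claw": 20},
    {"slide": [0, 0, -20], "yaw": 0, "claw": 20},
    {"slide": [0, 0, 0], "yaw": 0, "claw": 20},
  ],
)

```text
t: 62.92
tool_pos: [0.5888, 0.1193, 0.1899]
tool_rot: [[-0.019, 1.0, 0.015], [1.0, 0.019, -0.017], [-0.017, 0.014, -1.0]]
force: [0.4, -0.3, -1.8]
opening: 0.361
```

```bash
python3 st.py; python3 - <<'E'
from h import *
snap('wrist','w31');snap('side','s14')
E
python3 crop.py s14 200 120 180 150 4 c19
```

```text
62.92 pos [588.8 119.3 189.9] tz [ 0.0147 -0.0172] yaw(y-axis) -88.89 open 30.8 F [ 0.4 -0.3 -1.8] q [ 0.1692  0.1631  1.84   -0.0215  1.1271  0.1591] tau [  0.  -45.3 -35.7  -0.1   0.1  -0. ]
```

View pics/w31.png

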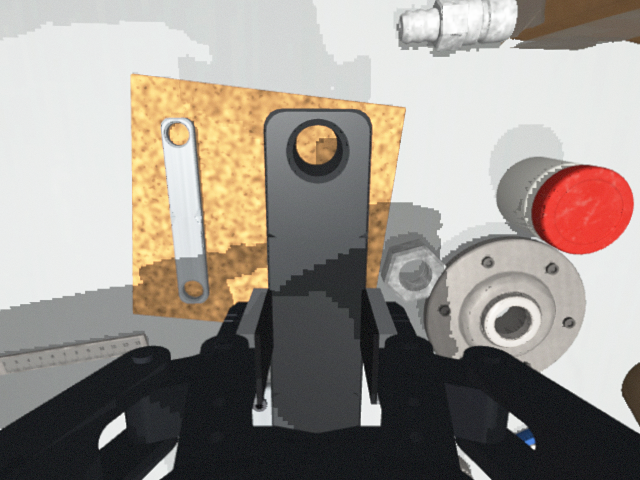

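View pics/c19.png

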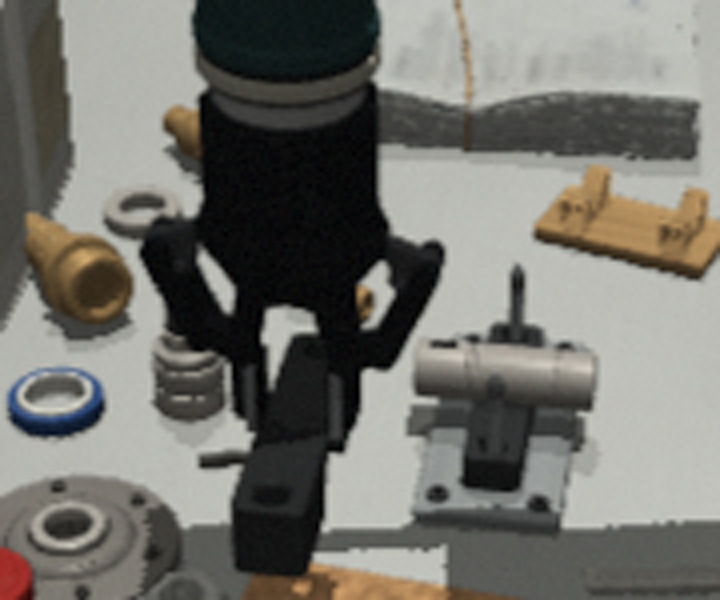

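jog_arm(
  increments=[
    {"slide": [-30, -9, -2], "yaw": 0, "claw": 20},
    {"slide": [-40, -13, -2], "yaw": 0, "claw": 20},
    {"slide": [-45, -14, -2], "yaw": 0, "claw": 20},
    {"slide": [-45, -14, -2], "yaw": 0, "claw": 20},
    {"slide": [-40, -13, -2], "yaw": 0, "claw": 20},
    {"slide": [-30, -9, -2], "yaw": 0, "claw": 20},
    {"slide": [0, 0, 0], "yaw": 0, "claw": 20},
  ],
)

```text
t: 63.9
tool_pos: [0.5113, -0.1174, 0.1932]
tool_rot: [[-0.022, 1.0, -0.006], [1.0, 0.022, -0.016], [-0.016, -0.007, -1.0]]
force: [-0.9, -0.2, -1.6]
opening: 0.363
```

```bash
python3 st.py; python3 - <<'E'
from h import *
snap('wrist','w32')
E
```

```text
63.9 pos [ 511.3 -117.4  193.2] tz [-0.0065 -0.0163] yaw(y-axis) -88.76 open 31.0 F [-0.9 -0.2 -1.6] q [-0.2623  0.0253  1.9843 -0.0192  1.1341 -0.2758] tau [ -0.9 -37.4 -35.8  -0.4   0.   -0.2]
```

View pics/w32.png

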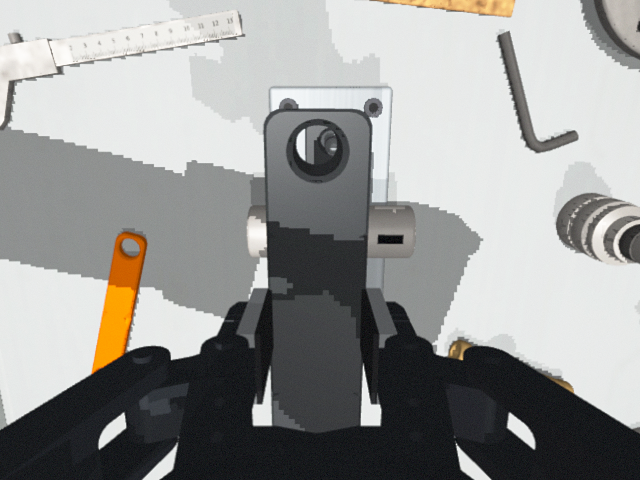

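```bash
python3 crop.py w32 240 70 170 130 4 c20; python3 - <<'E'
from h import *
s=load('w32'); o=ctrl.observe(); R=o['tool_rot']; p=o['tool_pos']
f=lambda u,v,z:(R.T@(onz(s,u,v,z)-p)*1000).round(1)
print('hole',f(318,150,p[2]-.013)); print('stud tip',f(330,143,.085), 'screws',f(288,106,.01),f(373,106,.01),'base',f(268,87,.01),f(392,87,.01))
for P in [(.5168,-.0645),(.5165,-.0640)]: print('est stud1', (R.T@(np.array([*P,.06])-p)*1000).round(1))
print('est clamp',(R.T@(np.array([.5182,-.1217,.05])-p)*1000).round(1))
print('jaw edges',f(267,220,p[2]-.013),f(370,220,p[2]-.013))
E
```

```text
hole [57.8 -0.7 12.1]
stud tip [ 55.3   6.1 107. ] screws [ 76.5 -20.5 181.9] [ 76.3  37.7 181.5] base [ 88.7 -33.8 181.8] [ 88.5  50.  181.2]
est stud1 [ 53.9   7.6 132. ]
est stud1 [ 54.4   7.3 132. ]
est clamp [ -3.2   7.8 142.9]
jaw edges [ 35.3 -17.5  12.6] [35.3 16.3 12.3]
```

View pics/c20.png

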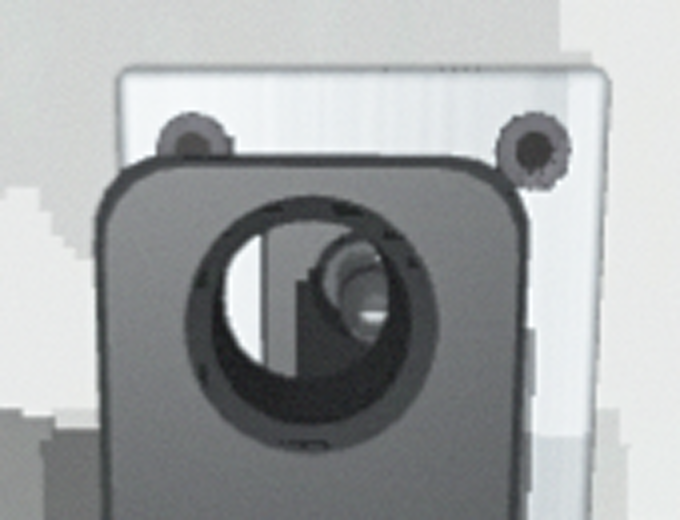

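jog_arm(
  increments=[
    {"slide": [-2, 4, 5], "yaw": 0, "claw": 20},
    {"slide": [-2, 4, 12], "yaw": 0, "claw": 20},
    {"slide": [0, 0, 12], "yaw": 0, "claw": 20},
    {"slide": [0, 0, 12], "yaw": 0, "claw": 20},
    {"slide": [0, 0, 3], "yaw": 0, "claw": 20},
    {"slide": [0, 0, 0], "yaw": 0, "claw": 20},
  ],
)

```text
t: 64.7
tool_pos: [0.5189, -0.1174, 0.1427]
tool_rot: [[-0.027, 1.0, -0.012], [1.0, 0.027, -0.013], [-0.013, -0.012, -1.0]]
force: [-0.2, -0.5, -2.1]
opening: 0.367
```

```bash
python3 st.py; python3 - <<'E'
from h import *
snap('wrist','w33'); snap('scene','sc2')
E
python3 crop.py w33 240 70 170 130 4 c21;python3 crop.py sc2 280 140 130 120 5 c22
```

```text
64.7 pos [ 518.9 -117.4  142.7] tz [-0.0118 -0.0132] yaw(y-axis) -88.47 open 31.4 F [-0.2 -0.5 -2.1] q [-0.2595  0.0941  2.0124 -0.0183  1.0432 -0.277 ] tau [  0.  -38.8 -33.5  -0.1   0.    0. ]
```

View pics/c21.png

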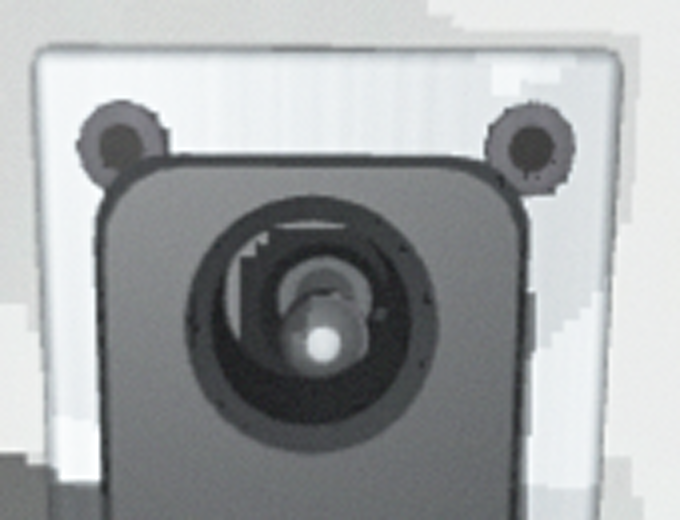

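View pics/c22.png

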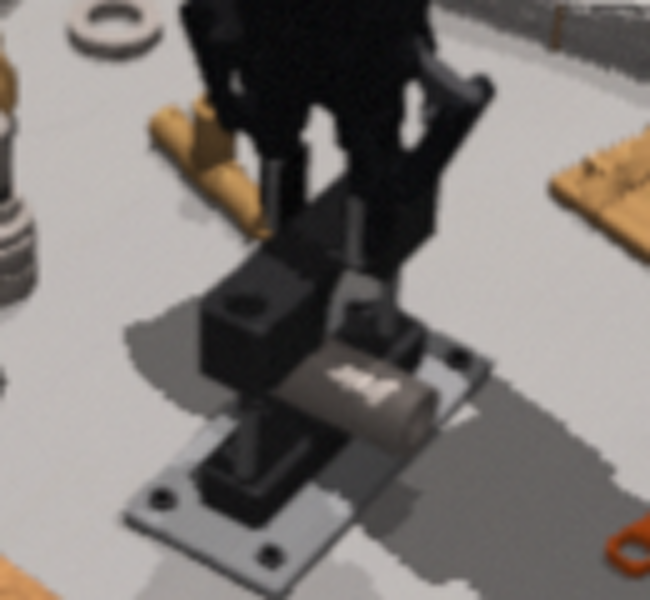

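```bash
python3 - <<'E'
from h import *
s=load('w33'); o=ctrl.observe(); R=o['tool_rot']; p=o['tool_pos']
f=lambda u,v,z:(R.T@(onz(s,u,v,z)-p)*1000).round(1)
print('hole top',f(318,151,p[2]-.013),'hole bottom rim',f(319,147,p[2]-.0505)); print('stud tip',f(321,156,.085),'base',f(249,83,.01),f(395,84,.01))
print('est clamp',(R.T@(np.array([.5182,-.1217,.05])-p)*1000).round(1))
E
```

```text
hole top [58.7 -1.  12.2] hole bottom rim [57.8 -0.5 49.8]
stud tip [53.7  0.4 57.6] base [ 88.5 -39.6 132.6] [ 87.8  42.7 131.6]
est clamp [-2.9 -0.  93.3]
```

jog_arm(
  increments=[
    {"slide": [-4, 1.5, 0], "yaw": 0, "claw": 20},
    {"slide": [0, 0, 4], "yaw": 0, "claw": 20},
    {"slide": [0, 0, 0], "yaw": 0, "claw": 20},
  ],
)

```text
t: 65.18
tool_pos: [0.5218, -0.1223, 0.1405]
tool_rot: [[-0.026, 1.0, -0.008], [1.0, 0.026, -0.014], [-0.014, -0.009, -1.0]]
force: [0.1, 0.7, -2.4]
opening: 0.364
```

```bash
python3 st.py; python3 - <<'E'
from h import *
snap('wrist','w34')
E
python3 crop.py w34 240 70 170 130 4 c23
```

```text
65.17 pos [ 521.8 -122.3  140.5] tz [-0.0082 -0.0143] yaw(y-axis) -88.5 open 31.0 F [ 0.1  0.7 -2.4] q [-0.267   0.1014  2.0088 -0.0185  1.0356 -0.2837] tau [ -0.  -39.7 -34.   -0.1  -0.   -0. ]
```

View pics/c23.png

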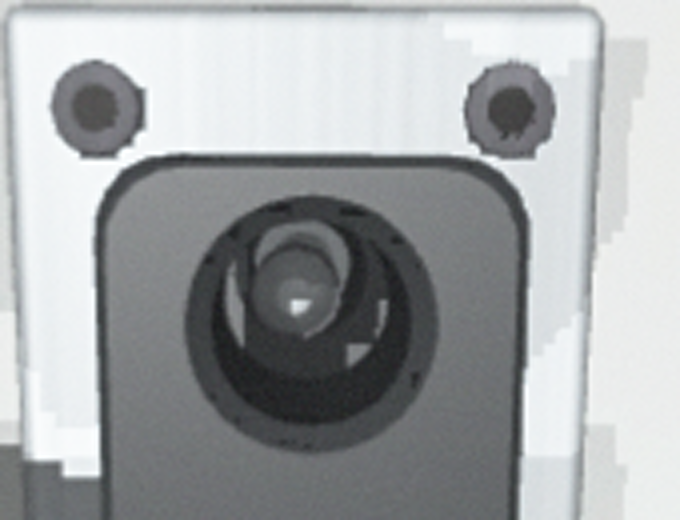

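```bash
python3 - <<'E'
from h import *
s=load('w34'); o=ctrl.observe(); R=o['tool_rot']; p=o['tool_pos']
f=lambda u,v,z:(R.T@(onz(s,u,v,z)-p)*1000).round(1)
print('hole top',f(318,151,p[2]-.013)); print('stud tip',f(314.5,144,.085),'base',f(242,72.5,.01),f(391,72.5,.01))
print('est clamp',(R.T@(np.array([.5182,-.1217,.05])-p)*1000).round(1))
E
```

```text
hole top [58.6 -1.  12.2]
stud tip [58.7 -2.3 55. ] base [ 93.6 -42.8 129.8] [ 93.5  39.8 129.1]
est clamp [ 2.1 -3.1 90.8]
```

jog_arm(
  increments=[
    {"slide": [0, -2, 6], "yaw": 0, "claw": 20},
    {"slide": [0, 0, 7], "yaw": 0, "claw": 20},
    {"slide": [0, 0, 0], "yaw": 0, "claw": 20},
  ],
)

```text
t: 65.6
tool_pos: [0.5195, -0.1226, 0.1267]
tool_rot: [[-0.026, 1.0, -0.008], [1.0, 0.026, -0.014], [-0.014, -0.008, -1.0]]
force: [-0.4, -0.5, -1.8]
opening: 0.365
```

```bash
python3 st.py; python3 - <<'E'
from h import *
snap('wrist','w35');snap('side','s15')
E
python3 crop.py w35 240 60 170 130 4 c24; python3 crop.py s15 270 130 140 120 5 c25
```

```text
65.6 pos [ 519.5 -122.6  126.7] tz [-0.0079 -0.0143] yaw(y-axis) -88.5 open 31.1 F [-0.4 -0.5 -1.8] q [-0.2686  0.113   2.0244 -0.0188  1.008  -0.2847] tau [ -0.  -39.7 -33.3  -0.1  -0.1   0. ]
```

View pics/c24.png

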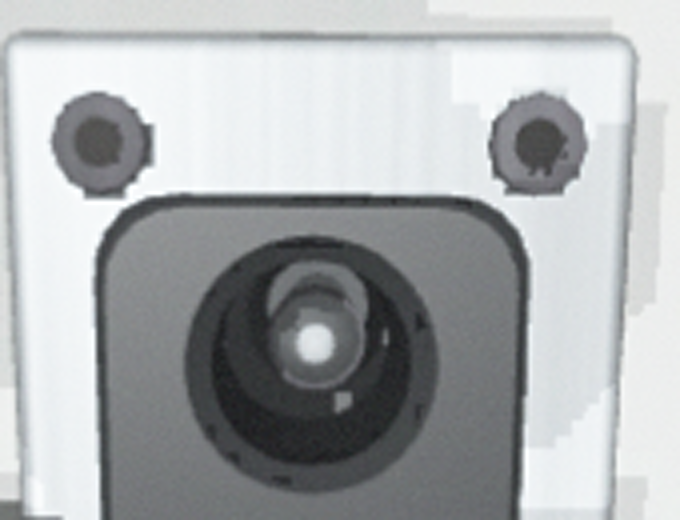

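View pics/c25.png

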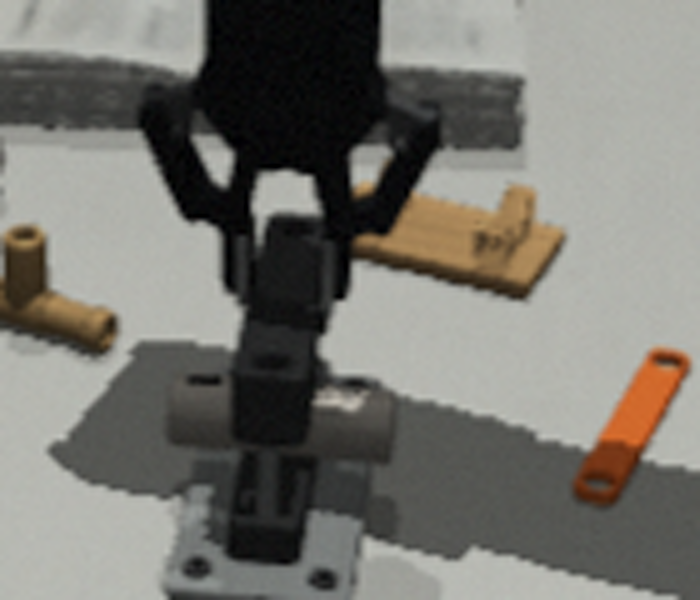

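jog_arm(
  increments=[
    {"slide": [0, 0, 8], "yaw": 0, "claw": 20},
    {"slide": [0, 0, 8], "yaw": 0, "claw": 20},
    {"slide": [0, 0, 6], "yaw": 0, "claw": 20},
    {"slide": [0, 0, 0], "yaw": 0, "claw": 20},
  ],
)

```text
t: 66.2
tool_pos: [0.5199, -0.123, 0.1037]
tool_rot: [[-0.026, 1.0, -0.007], [1.0, 0.026, -0.015], [-0.014, -0.007, -1.0]]
force: [0.4, 0.4, -1.7]
opening: 0.364
```

```bash
python3 st.py; python3 - <<'E'
from h import *
snap('wrist','w36')
E
python3 crop.py w36 240 60 170 130 4 c26
```

```text
66.2 pos [ 519.9 -123.   103.7] tz [-0.0069 -0.0146] yaw(y-axis) -88.49 open 31.1 F [ 0.4  0.4 -1.7] q [-0.2691  0.1413  2.0412 -0.0194  0.962  -0.2844] tau [ -0.  -40.2 -32.3  -0.1  -0.    0. ]
```

View pics/c26.png

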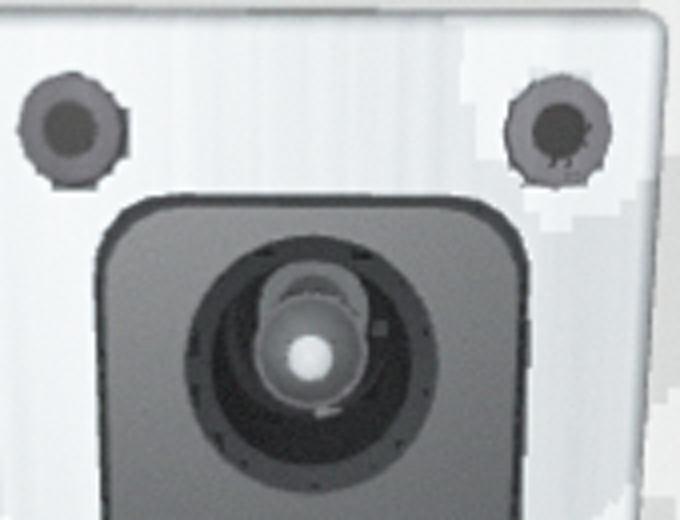

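jog_arm(
  increments=[
    {"slide": [1.5, 0, 6], "yaw": 0, "claw": 20},
    {"slide": [0, 0, 6], "yaw": 0, "claw": 20},
    {"slide": [0, 0, 4], "yaw": 0, "claw": 20},
    {"slide": [0, 0, 2], "yaw": 0, "claw": 20},
  ],
)

```text
t: 66.75
tool_pos: [0.5205, -0.1219, 0.0854]
tool_rot: [[-0.026, 1.0, -0.005], [1.0, 0.026, -0.015], [-0.015, -0.006, -1.0]]
force: [-0.3, 0.1, -2.4]
opening: 0.362
```

```bash
python3 st.py
```

```text
66.75 pos [ 520.5 -121.9   85.4] tz [-0.0053 -0.0151] yaw(y-axis) -88.49 open 30.9 F [-0.3  0.1 -2.4] q [-0.2668  0.1648  2.054  -0.02    0.9241 -0.2811] tau [  0.  -40.9 -31.4  -0.1   0.   -0. ]
```

jog_arm(
  increments=[
    {"slide": [0, 0, 2], "yaw": 0, "claw": 20},
    {"slide": [0, 0, 2], "yaw": 0, "claw": 20},
  ],
)

```text
t: 67.0
tool_pos: [0.5207, -0.1219, 0.0841]
tool_rot: [[-0.026, 1.0, -0.006], [1.0, 0.026, -0.015], [-0.015, -0.007, -1.0]]
force: [-7.9, 2.6, 18.0]
opening: 0.36
```

```bash
python3 st.py; python3 - <<'E'
from h import *
snap('side','s16')
E
python3 crop.py s16 270 130 140 120 5 c27
```

```text
67.0 pos [ 520.7 -121.9   84.1] tz [-0.0063 -0.0147] yaw(y-axis) -88.49 open 30.7 F [-7.9  2.6 18. ] q [-0.2668  0.1674  2.0537 -0.0199  0.9228 -0.2811] tau [ -0.4 -31.9 -28.2  -0.1  -2.9   0. ]
```

View pics/c27.png

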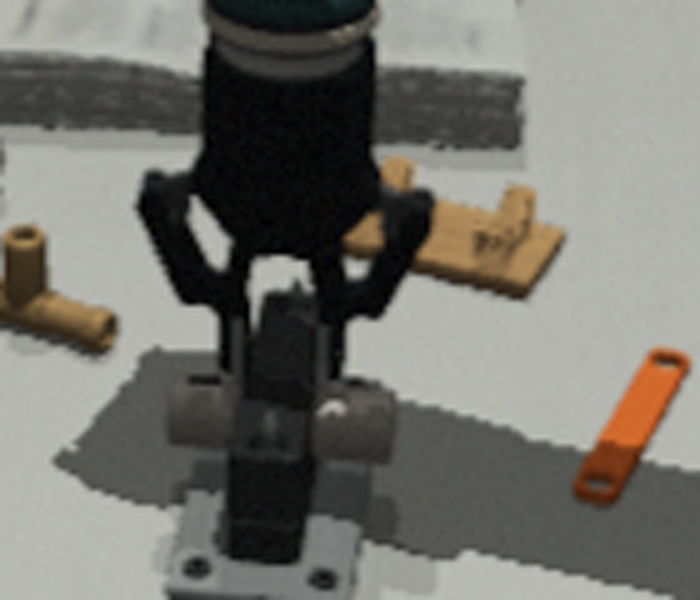

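Jaw is down on the lower jaw at the expected height (TCP 84 mm, contact 18 N). Release and back off upward.

jog_arm(
  increments=[
    {"slide": [0, 0, -0.5], "yaw": 0, "claw": 32},
    {"slide": [0, 0, 0], "yaw": 0, "claw": 40},
    {"slide": [0, 0, 0], "yaw": 0, "claw": 48},
    {"slide": [0, 0, -12], "yaw": 0, "claw": 50},
    {"slide": [0, 0, -25], "yaw": 0, "claw": 50},
    {"slide": [0, 0, -30], "yaw": 0, "claw": 50},
    {"slide": [0, 0, -25], "yaw": 0, "claw": 50},
    {"slide": [0, 0, 0], "yaw": 0, "claw": 50},
  ],
)

```text
t: 68.05
tool_pos: [0.5227, -0.1209, 0.1827]
tool_rot: [[-0.026, 1.0, -0.002], [1.0, 0.026, -0.016], [-0.016, -0.003, -1.0]]
force: [0.1, 0.0, -0.3]
opening: 0.584
```

```bash
python3 st.py; python3 - <<'E'
from h import *
snap('wrist','w37')
E
```

```text
68.05 pos [ 522.7 -120.9  182.7] tz [-0.0022 -0.0159] yaw(y-axis) -88.5 open 49.9 F [ 0.1  0.  -0.3] q [-0.264   0.0554  1.9735 -0.0177  1.1108 -0.2824] tau [  0.  -38.1 -34.6  -0.1   0.2  -0. ]
```

View pics/w37.png

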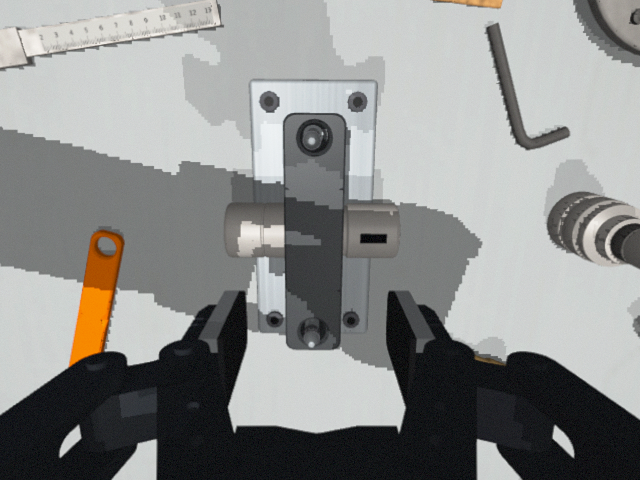

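```bash
python3 - <<'E'
from h import *
s=load('w37'); 
f=lambda u,v,z:onz(s,u,v,z).round(4)
print('studs',f(313,138,.085),f(311,343,.085),'jaw ends',f(315,113,.071),f(312,350,.071),'edges',f(285,230,.071),f(342,230,.071)); P=np.array([f(u,v,.01) for u,v in [(249,80),(378,81),(367,333),(258,332)]]);print(P,P.mean(0))
print('jaw hole',f(314,136,.071),f(313,332,.071))
E
```

```text
studs [ 0.5181 -0.0632  0.085 ] [ 0.5196 -0.1791  0.085 ] jaw ends [ 0.5187 -0.0511  0.071 ] [ 0.5203 -0.1921  0.071 ] edges [ 0.5032 -0.1154  0.071 ] [ 0.5357 -0.1146  0.071 ]
[[ 0.475  -0.0316  0.01  ]
 [ 0.5589 -0.03    0.01  ]
 [ 0.5625 -0.2128  0.01  ]
 [ 0.4784 -0.2142  0.01  ]] [ 0.5187  -0.12215  0.01   ]
jaw hole [ 0.5185 -0.0628  0.071 ] [ 0.5207 -0.1797  0.071 ]
```

jog_arm(
  increments=[
    {"slide": [30, -3, -2], "yaw": 0, "claw": 36},
    {"slide": [40, -4, -2], "yaw": 0, "claw": 36},
    {"slide": [45, -4, -2], "yaw": 0, "claw": 36},
    {"slide": [45, -4, -2], "yaw": 0, "claw": 36},
    {"slide": [40, -3, -2], "yaw": 0, "claw": 36},
    {"slide": [30, -2, -2], "yaw": 0, "claw": 36},
    {"slide": [0, 0, 0], "yaw": 0, "claw": 36},
  ],
)

```text
t: 68.97
tool_pos: [0.4894, 0.1145, 0.1799]
tool_rot: [[-0.024, 1.0, -0.02], [1.0, 0.024, -0.016], [-0.016, -0.02, -1.0]]
force: [0.2, 0.2, -0.7]
opening: 0.425
```

```bash
python3 st.py; python3 - <<'E'
from h import *
snap('wrist','w38')
E
```

```text
68.97 pos [489.4 114.5 179.9] tz [-0.0195 -0.016 ] yaw(y-axis) -88.65 open 36.3 F [ 0.2  0.2 -0.7] q [ 0.1881  0.0079  2.0282 -0.0134  1.1277  0.1702] tau [  0.9 -34.9 -34.5   0.2   0.1   0.2]
```

View pics/w38.png

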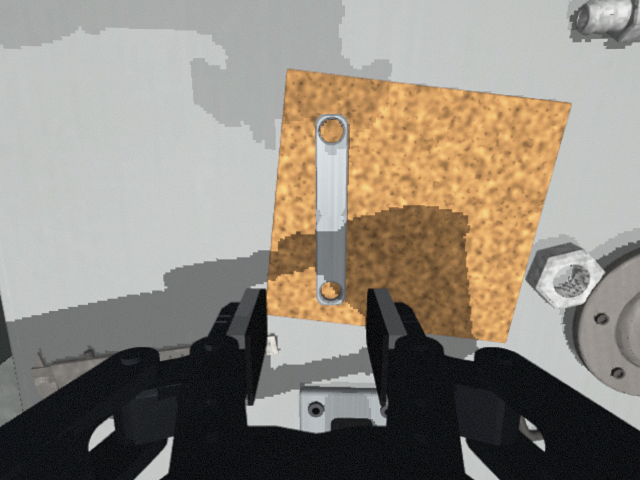

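```bash
cat > pl.py <<'E'
from h import *
import sys
a=list(map(float,sys.argv[2:6])); s=load(sys.argv[1]); o=ctrl.observe(); R=o['tool_rot']; p=o['tool_pos']
A=onz(s,a[0],a[1],.011);B=onz(s,a[2],a[3],.011); c=(A+B)/2; print(A.round(4),B.round(4),np.linalg.norm(A-B).round(4),c.round(4),'yaw',np.degrees(np.arctan2(-(A-B)[0],(A-B)[1])).round(2)); print('tool',(R.T@(c-p)*1000).round(1))
E
python3 pl.py w38 331 130 331 290
```

```text
[0.4931 0.1739 0.011 ] [0.4969 0.0593 0.011 ] 0.1147 [0.495  0.1166 0.011 ] yaw 1.87
tool [  5.7   9.3 168.4]
```

jog_arm(
  increments=[
    {"slide": [2, 3, 15], "yaw": 0, "claw": 36},
    {"slide": [2, 3, 15], "yaw": 0, "claw": 36},
    {"slide": [2, 3, 15], "yaw": 0, "claw": 36},
    {"slide": [0, 0, 15], "yaw": 0, "claw": 36},
    {"slide": [0, 0, 15], "yaw": 0, "claw": 36},
    {"slide": [0, 0, 15], "yaw": 0, "claw": 36},
    {"slide": [0, 0, 15], "yaw": 0, "claw": 36},
    {"slide": [0, 0, 12], "yaw": 0, "claw": 36},
    {"slide": [0, 0, 0], "yaw": 0, "claw": 36},
  ],
)

```text
t: 70.15
tool_pos: [0.494, 0.1141, 0.0508]
tool_rot: [[-0.019, 0.999, -0.026], [1.0, 0.019, -0.019], [-0.018, -0.026, -0.999]]
force: [-0.3, 0.2, 0.0]
opening: 0.424
```

```bash
python3 st.py; python3 - <<'E'
from h import *
snap('wrist','w39')
E
```

```text
70.15 pos [494.  114.1  50.8] tz [-0.0259 -0.0185] yaw(y-axis) -88.94 open 36.2 F [-0.3  0.2  0. ] q [ 0.1865  0.1822  2.1124 -0.0175  0.876   0.1791] tau [ -0.  -38.5 -28.5  -0.1   0.1   0. ]
```

View pics/w39.png

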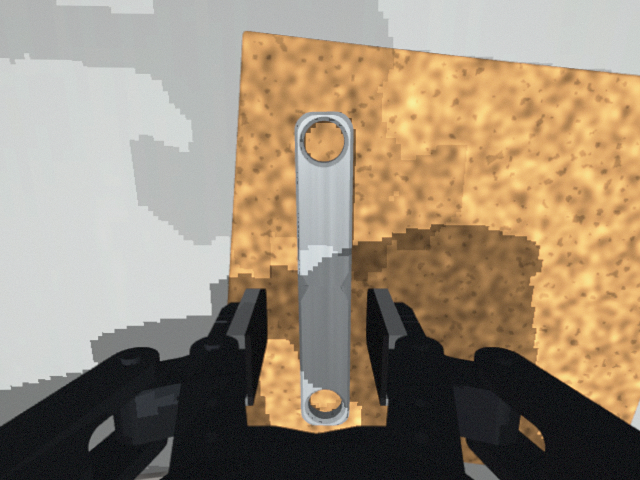

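```bash
python3 pl.py w39 325 141 325 404
```

```text
[0.4939 0.1738 0.011 ] [0.4966 0.0591 0.011 ] 0.1148 [0.4952 0.1164 0.011 ] yaw 1.34
tool [ 2.9  1.7 40.4]
```

jog_arm(
  increments=[
    {"slide": [3, 2, 10], "yaw": 0, "claw": 34},
    {"slide": [0, 0, 8], "yaw": 0, "claw": 34},
    {"slide": [0, 0, 4], "yaw": 0, "claw": 34},
    {"slide": [0, 0, 0], "yaw": 0, "claw": 34},
  ],
)

```text
t: 70.7
tool_pos: [0.4976, 0.1175, 0.0292]
tool_rot: [[-0.019, 1.0, -0.022], [1.0, 0.019, -0.018], [-0.017, -0.022, -1.0]]
force: [-0.6, -0.0, 0.2]
opening: 0.398
```

```bash
python3 st.py
```

```text
70.7 pos [497.6 117.5  29.2] tz [-0.0216 -0.0177] yaw(y-axis) -88.92 open 34.0 F [-0.6 -0.   0.2] q [ 0.1916  0.2204  2.1166 -0.018   0.8293  0.1849] tau [  0.  -39.7 -27.5  -0.1   0.1   0. ]
```

jog_arm(
  increments=[
    {"slide": [-1, -1, 4], "yaw": 0, "claw": 30},
    {"slide": [0, 0, 2], "yaw": 0, "claw": 30},
    {"slide": [0, 0, 0], "yaw": 0, "claw": 24},
  ],
  grip_force=60,
)

```text
t: 71.08
tool_pos: [0.4967, 0.1162, 0.0233]
tool_rot: [[-0.019, 1.0, -0.021], [1.0, 0.019, -0.018], [-0.017, -0.021, -1.0]]
force: [-0.0, -0.7, 0.6]
opening: 0.281
```

```bash
python3 st.py
```

```text
71.08 pos [496.7 116.2  23.3] tz [-0.0209 -0.0176] yaw(y-axis) -88.93 open 24.0 F [-0.  -0.7  0.6] q [ 0.1897  0.2277  2.122  -0.0183  0.8159  0.1835] tau [  0.  -39.8 -27.1  -0.1   0.1   0. ]
```

jog_arm(
  increments=[
    {"slide": [0, 0, -1.5], "yaw": 0, "claw": 24},
    {"slide": [0, 0, 0], "yaw": 0, "claw": 15},
    {"slide": [0, 0, 0], "yaw": 0, "claw": 10},
    {"slide": [0, 0, 0], "yaw": 0, "claw": 10},
  ],
)

```text
t: 71.58
tool_pos: [0.497, 0.1163, 0.0253]
tool_rot: [[-0.019, 1.0, -0.02], [1.0, 0.019, -0.018], [-0.017, -0.021, -1.0]]
force: [1.2, -0.3, 0.7]
opening: 0.226
```

```bash
python3 st.py
```

```text
71.58 pos [497.  116.3  25.3] tz [-0.0202 -0.0175] yaw(y-axis) -88.93 open 19.3 F [ 1.2 -0.3  0.7] q [ 0.1896  0.2245  2.1209 -0.0183  0.8194  0.1834] tau [  0.  -39.9 -27.3  -0.    0.1  -0. ]
```

jog_arm(
  increments=[
    {"slide": [0, 0, -10], "yaw": 0, "claw": 10},
    {"slide": [0, 0, -20], "yaw": 0, "claw": 10},
    {"slide": [0, 0, -25], "yaw": 0, "claw": 10},
    {"slide": [0, 0, -25], "yaw": 0, "claw": 10},
    {"slide": [0, 0, -25], "yaw": 0, "claw": 10},
    {"slide": [0, 0, -20], "yaw": 0, "claw": 10},
    {"slide": [0, 0, 0], "yaw": 0, "claw": 10},
  ],
)

```text
t: 72.45
tool_pos: [0.4983, 0.1184, 0.1552]
tool_rot: [[-0.019, 1.0, -0.022], [1.0, 0.019, -0.018], [-0.017, -0.023, -1.0]]
force: [-0.2, 0.2, -1.1]
opening: 0.226
```

```bash
python3 st.py; python3 - <<'E'
from h import *
snap('wrist','w40');snap('side','s17')
E
python3 crop.py s17 230 150 160 130 5 c28
```

```text
72.45 pos [498.3 118.4 155.2] tz [-0.0222 -0.0177] yaw(y-axis) -88.93 open 19.3 F [-0.2  0.2 -1.1] q [ 0.1931  0.0537  2.0305 -0.0148  1.0826  0.1813] tau [  0.  -37.7 -34.3  -0.1   0.4  -0. ]
```

View pics/w40.png

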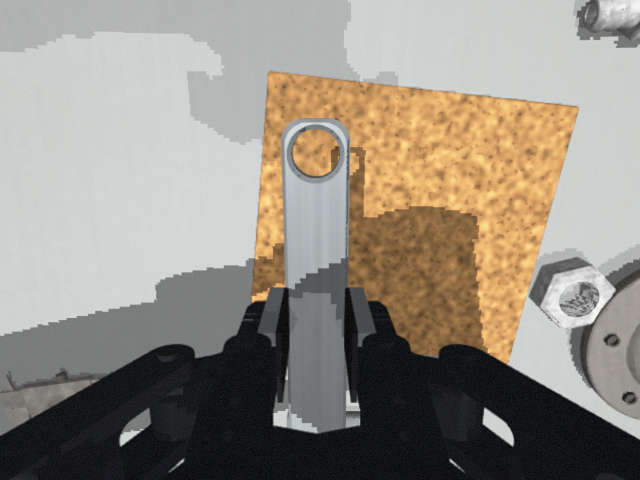

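View pics/c28.png

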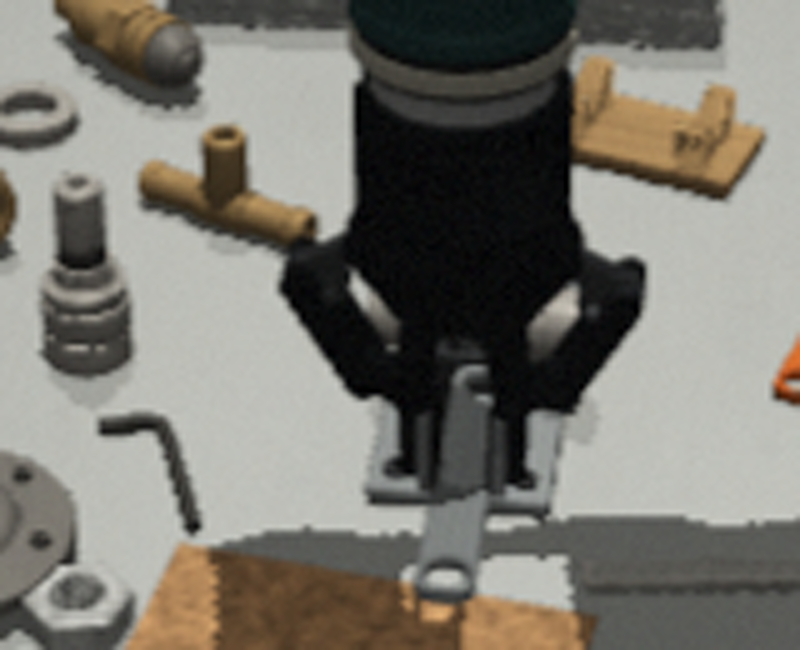

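jog_arm(
  increments=[
    {"slide": [-30, 3, -2], "yaw": 0, "claw": 10},
    {"slide": [-40, 3, -2], "yaw": 0, "claw": 10},
    {"slide": [-45, 4, -2], "yaw": 0, "claw": 10},
    {"slide": [-45, 4, -2], "yaw": 0, "claw": 10},
    {"slide": [-42, 3, -2], "yaw": 0, "claw": 10},
    {"slide": [-32, 3, -2], "yaw": 0, "claw": 10},
    {"slide": [0, 0, 0], "yaw": 0, "claw": 10},
  ],
)

```text
t: 73.42
tool_pos: [0.5151, -0.121, 0.1573]
tool_rot: [[-0.022, 0.999, -0.044], [1.0, 0.021, -0.016], [-0.015, -0.045, -0.999]]
force: [-0.5, 0.3, -1.4]
opening: 0.229
```

```bash
python3 st.py; python3 - <<'E'
from h import *
snap('wrist','w41')
E
```

```text
73.42 pos [ 515.1 -121.   157.3] tz [-0.0445 -0.0163] yaw(y-axis) -88.79 open 19.6 F [-0.5  0.3 -1.4] q [-0.2608  0.0923  1.9852 -0.0305  1.1031 -0.268 ] tau [ -0.9 -39.6 -34.7  -0.4   0.1  -0.1]
```

View pics/w41.png

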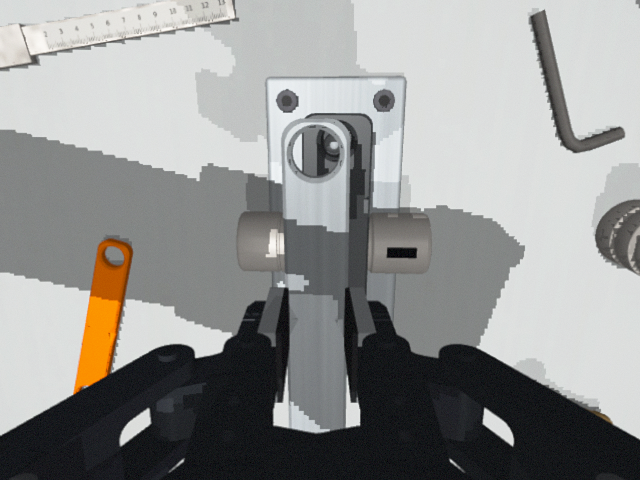

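```bash
cat > al.py <<'E'
from h import *
import sys
a=list(map(float,sys.argv[2:6])); s=load(sys.argv[1]); o=ctrl.observe(); R=o['tool_rot']; p=o['tool_pos']
f=lambda u,v,z:(R.T@(onz(s,u,v,z)-p)*1000).round(1)
h=f(a[0],a[1],p[2]-.0143); t=f(a[2],a[3],.085); print('hole',h,'stud',t,'shift',(t-h)[:2])
print('est clamp',(R.T@(np.array([.5187,-.1215,.071])-p)*1000).round(1))
E
python3 al.py w41 315.5 152 334 146; python3 crop.py w41 260 90 120 100 6 c29
```

```text
hole [56.9 -0.9 13.5] stud [55.6  7.4 70.8] shift [-1.3  8.3]
est clamp [-0.6  8.1 85.6]
```

View pics/c29.png

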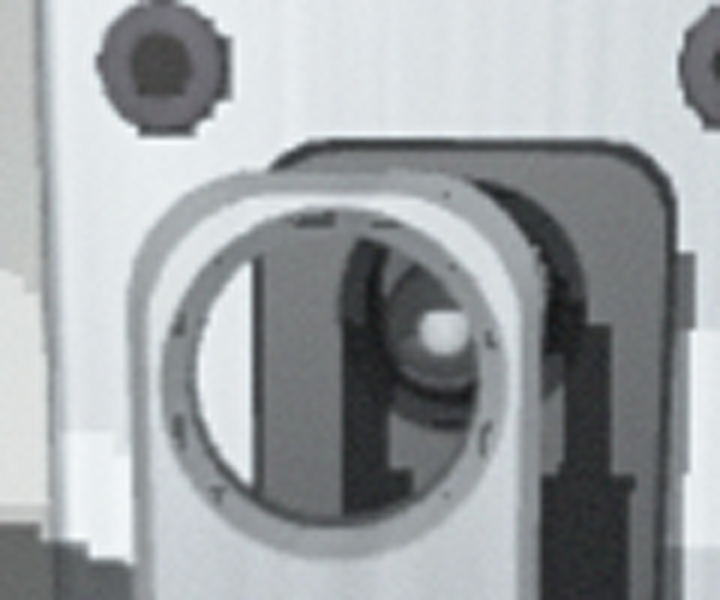

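jog_arm(
  increments=[
    {"slide": [0, 4, 5], "yaw": 0, "claw": 10},
    {"slide": [-1, 4, 10], "yaw": 0, "claw": 10},
    {"slide": [0, 0, 12], "yaw": 0, "claw": 10},
    {"slide": [0, 0, 6], "yaw": 0, "claw": 10},
    {"slide": [0, 0, 0], "yaw": 0, "claw": 10},
  ],
)

```text
t: 74.1
tool_pos: [0.5192, -0.1173, 0.1181]
tool_rot: [[-0.027, 0.998, -0.051], [1.0, 0.026, -0.013], [-0.012, -0.051, -0.999]]
force: [0.2, 0.6, -1.3]
opening: 0.229
```

```bash
python3 st.py; python3 - <<'E'
from h import *
snap('wrist','w42')
E
python3 crop.py w42 260 90 120 100 6 c30
```

```text
74.1 pos [ 519.2 -117.3  118.1] tz [-0.0511 -0.0133] yaw(y-axis) -88.51 open 19.6 F [ 0.2  0.6 -1.3] q [-0.2532  0.1464  2.0054 -0.0298  1.0361 -0.2637] tau [  0.  -40.8 -32.5  -0.1   0.2   0. ]
```

View pics/c30.png

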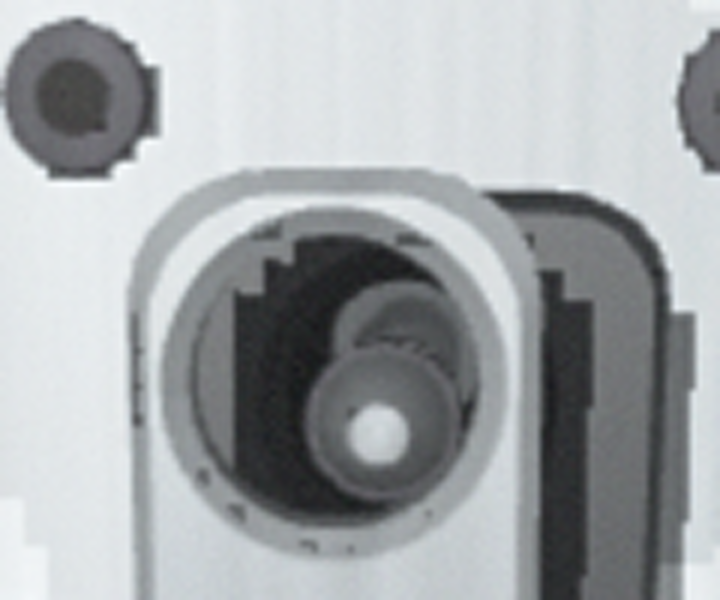

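```bash
python3 al.py w42 315.8 153 323.3 160.8
```

```text
hole [57.9 -1.5 13.7] stud [53.8  1.2 32.8] shift [-4.1  2.7]
est clamp [-3.5  1.6 47.5]
```

jog_arm(
  increments=[
    {"slide": [-4, 2.5, 0], "yaw": 0, "claw": 10},
    {"slide": [0, 0, 3], "yaw": 0, "claw": 10},
    {"slide": [0, 0, 0], "yaw": 0, "claw": 10},
  ],
)

```text
t: 74.53
tool_pos: [0.5229, -0.122, 0.1163]
tool_rot: [[-0.026, 0.998, -0.048], [1.0, 0.026, -0.014], [-0.013, -0.049, -0.999]]
force: [0.1, 0.7, -2.9]
opening: 0.229
```

```bash
python3 st.py; python3 - <<'E'
from h import *
snap('wrist','w43')
E
python3 crop.py w43 260 90 120 100 6 c31
```

```text
74.53 pos [ 522.9 -122.   116.3] tz [-0.0484 -0.014 ] yaw(y-axis) -88.53 open 19.5 F [ 0.1  0.7 -2.9] q [-0.2597  0.1552  1.999  -0.0303  1.0309 -0.2696] tau [  0.  -41.5 -32.8  -0.1   0.2  -0. ]
```

View pics/c31.png

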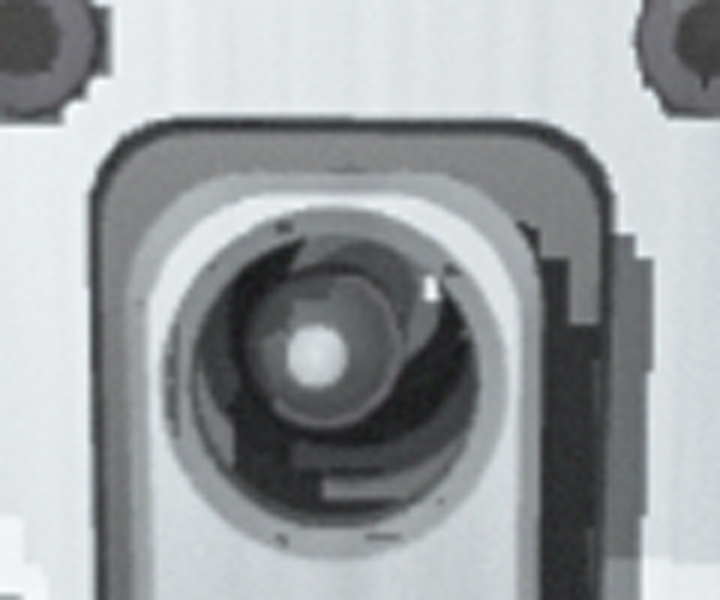

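```bash
python3 al.py w43 315.8 153 314 148.5
```

```text
hole [57.9 -1.6 13.6] stud [58.3 -2.2 31. ] shift [ 0.4 -0.6]
est clamp [ 1.3 -2.2 45.7]
```

jog_arm(
  increments=[
    {"slide": [0, -0.5, 6], "yaw": 0, "claw": 10},
    {"slide": [0, 0, 6], "yaw": 0, "claw": 10},
    {"slide": [0, 0, 3], "yaw": 0, "claw": 10},
    {"slide": [0, 0, 0], "yaw": 0, "claw": 10},
  ],
)

```text
t: 75.08
tool_pos: [0.5216, -0.1223, 0.1004]
tool_rot: [[-0.026, 0.998, -0.048], [1.0, 0.026, -0.014], [-0.013, -0.049, -0.999]]
force: [0.4, 0.4, -2.0]
opening: 0.227
```

```bash
python3 st.py; python3 - <<'E'
from h import *
snap('wrist','w44');snap('side','s18')
E
python3 crop.py w44 260 90 120 100 6 c32; python3 crop.py s18 270 130 140 120 5 c33
```

```text
75.08 pos [ 521.6 -122.3  100.4] tz [-0.0482 -0.0141] yaw(y-axis) -88.53 open 19.4 F [ 0.4  0.4 -2. ] q [-0.2608  0.1722  2.0129 -0.0309  0.9996 -0.2695] tau [ -0.  -41.7 -31.9  -0.1   0.2   0. ]
```

View pics/c32.png

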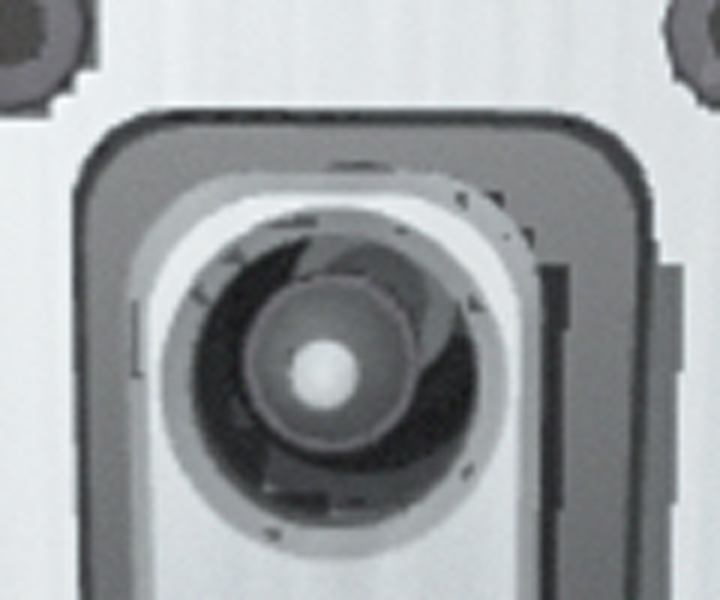

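View pics/c33.png

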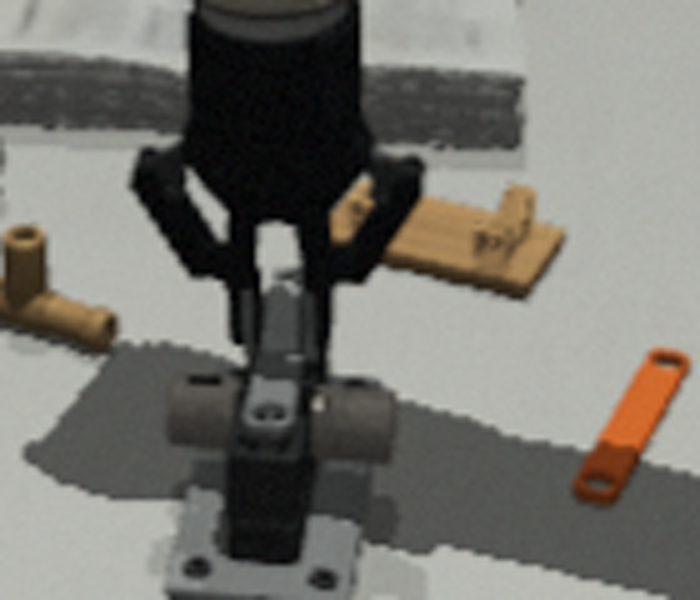

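jog_arm(
  increments=[
    {"slide": [0, 0, 3], "yaw": 0, "claw": 10},
    {"slide": [0, 0, 2], "yaw": 0, "claw": 10},
    {"slide": [0, 0, 1], "yaw": 0, "claw": 10},
  ],
)

```text
t: 75.55
tool_pos: [0.522, -0.1225, 0.0949]
tool_rot: [[-0.026, 0.999, -0.047], [1.0, 0.026, -0.015], [-0.013, -0.047, -0.999]]
force: [-0.7, 0.7, -1.7]
opening: 0.229
```

```bash
python3 st.py
```

```text
75.55 pos [ 522.  -122.5   94.9] tz [-0.0465 -0.0145] yaw(y-axis) -88.53 open 19.5 F [-0.7  0.7 -1.7] q [-0.261   0.1791  2.0167 -0.0312  0.9873 -0.2693] tau [  0.  -42.  -31.7  -0.1   0.3  -0. ]
```

jog_arm(
  increments=[
    {"slide": [0, 0, 1.5], "yaw": 0, "claw": 10},
    {"slide": [0, 0, 1], "yaw": 0, "claw": 10},
  ],
)

```text
t: 75.8
tool_pos: [0.5227, -0.1226, 0.0934]
tool_rot: [[-0.026, 0.999, -0.045], [1.0, 0.025, -0.014], [-0.013, -0.046, -0.999]]
force: [-1.6, 2.0, 8.1]
opening: 0.232
```

```bash
python3 st.py
```

```text
75.8 pos [ 522.7 -122.6   93.4] tz [-0.0452 -0.0145] yaw(y-axis) -88.54 open 19.8 F [-1.6  2.   8.1] q [-0.261   0.1812  2.0173 -0.0308  0.9833 -0.2692] tau [ -0.7 -37.2 -28.8  -0.4  -0.6   0. ]
```

jog_arm(
  increments=[
    {"slide": [0, 0, 0], "yaw": 0, "claw": 24},
    {"slide": [0, 0, 0], "yaw": 0, "claw": 32},
    {"slide": [0, 0, -5], "yaw": 0, "claw": 36},
    {"slide": [0, 0, -15], "yaw": 0, "claw": 40},
    {"slide": [0, 0, -30], "yaw": 0, "claw": 40},
    {"slide": [0, 0, -40], "yaw": 0, "claw": 40},
    {"slide": [0, 0, -20], "yaw": 0, "claw": 40},
    {"slide": [0, 0, 0], "yaw": 0, "claw": 40},
    {"slide": [0, 0, 0], "yaw": 0, "claw": 40},
  ],
)

```text
t: 76.92
tool_pos: [0.5288, -0.1213, 0.2114]
tool_rot: [[-0.026, 0.999, -0.041], [1.0, 0.026, -0.016], [-0.015, -0.041, -0.999]]
force: [-0.2, -0.3, -0.2]
opening: 0.464
```

```bash
python3 st.py; python3 - <<'E'
from h import *
snap('wrist','w45');snap('side','s19');snap('scene','sc3')
E
python3 crop.py s19 270 130 140 120 5 c34
```

```text
76.92 pos [ 528.8 -121.3  211.4] tz [-0.041  -0.0159] yaw(y-axis) -88.54 open 39.6 F [-0.2 -0.3 -0.2] q [-0.2557  0.0655  1.9076 -0.0276  1.2043 -0.2712] tau [  0.  -39.7 -36.   -0.1   0.2  -0. ]
```

View pics/w45.png

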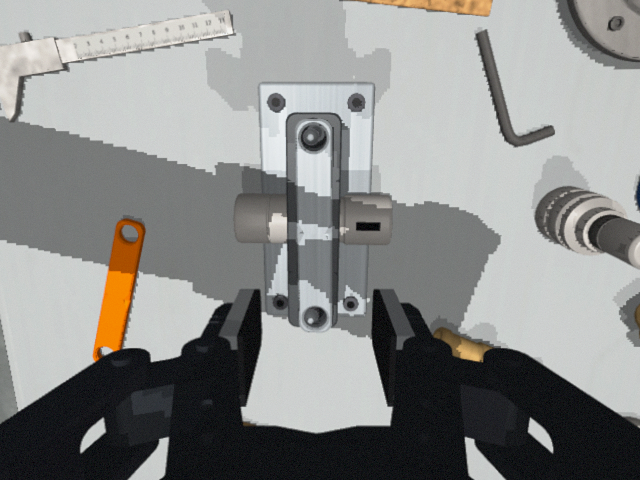

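View pics/c34.png

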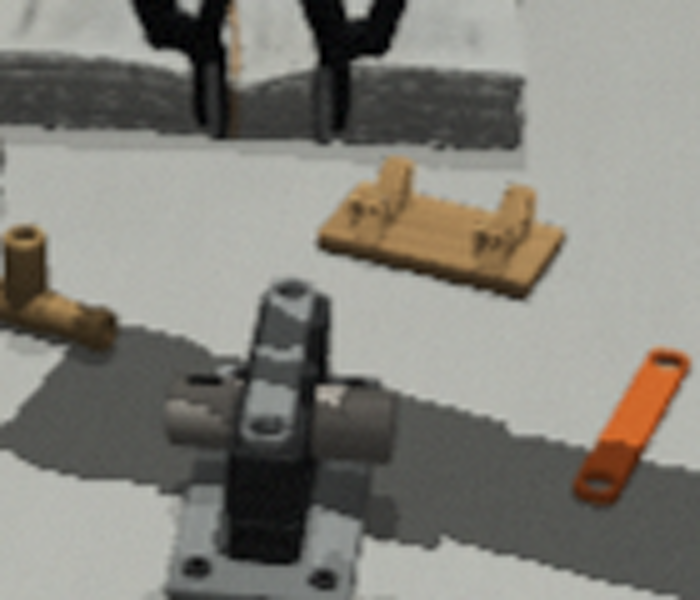

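View pics/sc3.png

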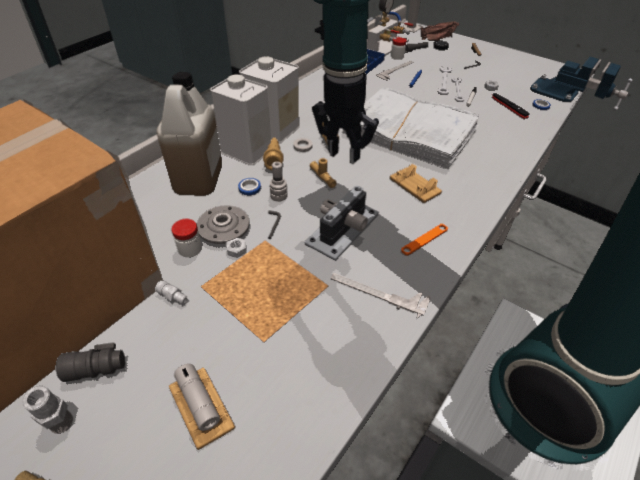

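```bash
python3 - <<'E'
from h import *
s=load('w45'); f=lambda u,v,z:onz(s,u,v,z).round(4)
a,b=f(314,119,.079),f(315.5,333,.079); print('plate ends',a,b,(a+b)/2,np.linalg.norm(a-b)); print('holes',f(313.5,135,.079),f(315,318,.079),'edges',f(295,230,.079),f(332,230,.079))
P=np.array([f(u,v,.01) for u,v in [(258,83),(375,83),(367,317),(266,316)]]);print('clamp',P.mean(0)); print('sl',f(234,220,.043),f(393,218,.043))
E
```

```text
plate ends [ 0.5191 -0.0547  0.079 ] [ 0.5233 -0.192   0.079 ] [ 0.5212  -0.12335  0.079  ] 0.13736422387215677
holes [ 0.519  -0.0636  0.079 ] [ 0.5227 -0.1811  0.079 ] edges [ 0.5088 -0.1214  0.079 ] [ 0.5318 -0.1205  0.079 ]
clamp [ 0.519175 -0.12265   0.01    ]
sl [ 0.4622 -0.1254  0.043 ] [ 0.5741 -0.12    0.043 ]
```

Plate length (137 mm) and centre (about 2 mm from the clamp's) agree with the sizes given, and the sleeve is centred within about 1 mm. I am handing in.

```bash
python3 - <<'E'
from h import *
print(ctrl.finish_job())
E
```

```text
the job is handed in; nothing more can be done
None
```

I changed the sleeve, closed the clamp again and handed the job in at about 77 s; no verdict was reported. The cover plate and then the upper jaw went flat onto the cork pad. The old sleeve went into the empty cradle and the waiting sleeve into the clamp's V groove. The jaw and then the plate went back over both studs.

The last checks, from the camera images:

| Item | Check | Limit |
|---|---|---|
| Old sleeve | About 5 mm off the cradle's middle along it, 2 mm across; measured at about 43 s and only seen in place after that | 20 mm along, 12 mm across |
| New sleeve | Within about 1 mm of the clamp's centre along it; 3–4 mm when first laid in | 20 mm |
| Upper jaw | Within about 1 mm of the clamp's centre, measured before the plate went on; touched down at the expected height | 8 mm |
| Cover plate | About 2 mm from the clamp's centre; touched down at the expected height with both studs through | 8 mm |
| Robot | Clear of everything, no contact force | nothing touched |
| Tee and coupler | Looked undisturbed in the overview pictures; not measured again | 20 mm |

- **Tool tilt:** The tool slowly tilted during fast jogs, up to about 0.16 rad with the gripper empty. I jogged it back before the two sleeve pickups and the jaw pickup, which cost about 20 s. During the last placing it was still about 0.045 rad off vertical, but the plate looked flat after release.
- **Disagreements:** The camera positions disagreed with each other by 1–3 mm, up to about 6 mm for the rough first fixes, and the sleeve measured about 6 mm too long from overhead. I allowed for both.

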